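# Refit and load a tube roller mixer

### The arm

A 6-joint arm with a two-finger parallel gripper is mounted at the origin on the work surface. World frame = base frame: x ahead of the robot, y to its left, z up, the work surface at z = 0. Lengths are in mm, angles in degrees, forces in N, time in s.
With the tool pointing down it reaches from about 350 to 850 mm from the base axis. Payload 8.1 kg.
Tool frame: the origin (TCP) lies on the centre line of the jaws, within the pads' length; the fingertips stand 11 mm ahead of it and the grasp point (between the pads) lies 8 mm behind it; z points along the fingers, y is the direction in which the jaws open and shut (so a half turn about z gives the same grasp; the last joint's range is limited). The gripper opens to 85 mm and grips with 20 to 120 N. Pads are 22 mm wide; open, the fingers measure 114 mm over their backs; the gripper's body (76 mm by 85 mm) begins 54 mm behind the grasp point. The pads swing forward as they close: fully open they stand 13 mm farther back than shut.
Start: joints at [62.086, 7.471, 85.268, -0, 87.261, -4.893], TCP at [234.625, 552.229, 242.292] pointing down, gripper open.
Joint ranges: [-169.43, 169.43], [-51.17, 129.36], [1.28, 143.12], [-76.62, 256.62], [0, 156.53], [-152.29, 152.29]. Speed limits (degrees/s): [136.94, 136.94, 159.86, 180, 180, 180].

### API

Orientations are given as [roll, pitch, yaw] about the fixed x, y, z axes, in that order (R = Rz(yaw) Ry(pitch) Rx(roll)).
In Python, from bench import telemetry, viewer, r gives the robot as it stands.
- The arm moves only by the shell command python3 -m inch 'ROWS' [FORCE]. ROWS is JSON, a list of rows, each a list of 3 entries, a list of its own where there are three numbers: the shift along the tool's x, y, z in cm, then the turn, a rotation vector about the tool's x, y, z in rad, then the opening, from 0 (shut) to 1 (fully open). A call has 1 to 20 rows; each row is the pose to reach, as a shift and turn from the pose commanded when the call began, along the tool's axes at that moment; what a row does not reach only later rows make up. A row lasts 1/10 s, in which the tool goes at most 50 mm and 8.59 degrees, less where a joint would pass 70% of its speed; a pose out of reach is approached as far as the arm can. A call with a gripper value outside its range is refused whole. The fingers move at their own pace and stop on an object; FORCE is the grip in N (left out, the last holds). Time passes only in rows, so rows that repeat a pose let the fingers close. It gives the time, the measured TCP pose, the force and the opening at its end, in the units of the state.
- telemetry.sense(): the state, without advancing time (a new reading comes with each control period).
- viewer.snapshot(name): name is "side" or "top"; returns the picture (400x640x3 uint8, red, green, blue); there is no depth.
- viewer.camera_model(name): a dict with "fx", "fy", "cx", "cy" (pixels), "cam_to_world" (4x4, takes a point from camera to world coordinates). Camera axes: x right, y down, z forward; pixel columns grow to the right and rows downward; lengths in mm; the calibration is good to about 2 mm. A picture is of the moment at which its call begins. camera_model takes no time and is no camera call.
- r.hand_in(): hands the job in, once; it reports no verdict.
The state is a dict: "time": time; "joint_pos": joint angles; "qd": joint speeds; "joint_efforts": joint torques, N m; "tool_pos": TCP position; "tcp_rot": TCP orientation; "ft_force": force on the tool from outside, world axes, zero at the start; "wrist_torque": the same for the moment, N m; "finger_gap": finger opening in mm.
Only numpy, scipy, OpenCV 4.12 (cv2) and the standard library are available. Lean on these libraries where they do the work, as an engineer would, in place of code of your own. Each camera call takes 0.05 s, during which the arm holds its last target.

### The job

Put the blood-tube roller mixer to work: first swing its stabiliser leg out until it seats in its detent, then fit the three washed rollers from the blue pad, each into the bay of its own colour, sprung brass pin in the open slot against the stop plate and the other pin fully home in the socket, and let go of them. Then lay every specimen bottle from the pad gently on the rollers, one in each gap between two rollers and lying along them, and last switch the mixer on by pushing its green lever fully over. Leave the beaker and the dishes where they stand.

Things in the scene. Friction and masses are not known exactly. Their poses are not given: they have to be found in the camera images.
- mixer: Blood-tube roller mixer, fixed to the bench: white box 200 x 240 mm, deck 45 mm high. Origin on the bench under the middle (violet) bay, z up. Fitted rollers lie along its y, axis 75 mm above the bench; the bays follow along its x: red -62, violet 0, orange +62 mm, with coloured marks. A grey control box (x -50 to 50, y 94 to 150, top at 75 mm) carries the switch.
- bay_red (a point): Where the origin of the red roller lies once fitted (axis height, fixed pin bottomed in the socket, sprung pin 7 mm compressed); axes as the mixer's, fitted roller's x along +y.
- bay_violet (a point): The same for the violet roller.
- bay_orange (a point): The same for the orange roller.
- slot (a point): Open-topped slot at the violet bay's +y end, alike in all bays; this point is on the roller axis at the face of its stop plate, 77 mm in y from the bay point. Slot 18 mm wide, y 66 to 77, floor 6.5 mm under the axis, sides to 13.5 mm over it, flared to about 21 mm. Behind it the flat stop plate, 34 mm wide, rises to 36 mm over the axis. Pin pressed in against it: rubs, may tip the roller in the grip.
- socket (a point): Closed socket at the violet bay's -y end, alike in all bays; this point is on the roller axis at its mouth, -63 mm in y from the bay point. 9 mm deep (bottom at -72), 18 mm wide, from 6.5 mm under the axis to 9 mm over it; its block is 34 mm wide, ends 15 mm over the axis and at y -80. To pass the mouth a roller must stand 9 mm or more to +y of its fitted place (pin 16 mm compressed).
- roller_red: Loose roller with red collars, 145 g, on the blue pad. Origin on its axis at mid barrel, x towards the sprung pin. Rubber barrel 30 mm diameter, x -50 to 50; hexagonal collars 34 mm across flats, 6 mm thick at each end (axis 17 mm up on the bench). Pins 12 mm diameter: fixed dark one, tip at x -72; sprung brass one, tip at x 84 when free, goes in up to 26 mm, 2.1 N plus 0.13 N per mm.
- roller_violet: The same kind of roller with violet collars, same sizes and axes.
- roller_orange: The same kind of roller with orange collars, same sizes and axes.
- brass_red (a point): Tip of the red roller's sprung brass pin.
- brass_violet (a point): Tip of the violet roller's sprung brass pin.
- brass_orange (a point): Tip of the orange roller's sprung brass pin.
- leg (a joint): Stabiliser leg, hinged about the vertical: 0 folded along the mixer's -y side (leg points to the mixer's -x), 1.57 rad fully out (points to the mixer's -y); grows anticlockwise seen from above. Over-centre spring: let go below about 1.2 rad it swings back, beyond it pulls into its end detent. Torque at most 0.2 N m.
- leg_hinge (a point): On the leg's vertical hinge axis, 22 mm above the bench.
- leg_post (a point): Middle of the yellow upright round post near the leg's end: 16 mm diameter, from 22 to 67 mm above the bench, this point 45 mm up, 120 mm from the hinge axis. With the leg folded the post's side is 16 mm from the mixer's wall.
- switch (a joint): Green power lever on the control box; 0 off (leans to the mixer's -x), 1.0 rad on (leans to its +x); pushed over at its tip, stays where left.
- switch_tip (a point): Tip of the switch lever, which is 55 mm long.
- bottle1: Amber specimen bottle lying on the blue pad, 60 mm long, 120 g (one of the two may be absent). Origin at its middle, x along its axis towards the cap. Blue hexagonal cap (x 14 to 30) and foot ring (x -30 to -24), 46 mm across flats, keep it from rolling; glass between them 42 mm diameter. Axis 23 mm up on the bench. Both end faces are flat, so it can be held end to end (60 mm).
- bottle2: The other specimen bottle, the same (may be absent).
- gap1 (a point): Where a bottle's middle lies when it rests between the red and violet rollers, 24 mm over the roller axes (4 mm more or less as its hexagon turns); axes as the mixer's. Bottle lies along y. At axis height the free space between the two barrels is 32 mm, between the collars 22 to 28 mm.
- gap2 (a point): The same between the violet and orange rollers.
- beaker: Bystander: white beaker, 64 mm diameter, 70 mm tall, loose, origin under it.
- dishes: Bystander: stack of round clear dishes, 90 mm diameter, 30 mm tall, loose, origin under it.
Not all that is in view belongs to the job. What is shaped like the roller_red but brown is not meant. Leave any pink look-alike of the bottle2 alone.

How it is judged (in metres and radians):
On the way, in this order (a step that is already met when the one before it is completed fails the run):
1. the stabiliser leg is out in its detent and released (value of joint leg above 1.5 rad and contact force between the fingers and leg below 0.3 N), for 0.2 s.
2. every roller sits in the bay of its colour, released (distance between roller_red and bay_red below 0.006 m and y of brass_red in the frame of bay_red above 0.066 m and angle between the x axis of each of roller_red, roller_violet, roller_orange and the y axis of mixer, either way round below 0.06 rad and linear speed of each of roller_red, roller_violet, roller_orange below 0.02 m/s and distance between roller_violet and bay_violet below 0.006 m and y of brass_violet in the frame of bay_violet above 0.066 m and distance between roller_orange and bay_orange below 0.006 m and y of brass_orange in the frame of bay_orange above 0.066 m and contact force between the fingers and roller_red below 0.3 N and contact force between the fingers and roller_violet below 0.3 N and contact force between the fingers and roller_orange below 0.3 N), for 0.3 s.
3. every bottle lies between two rollers, released ((distance between bottle1 and gap1 below 0.026 m or distance between bottle1 and gap2 below 0.026 m) and angle between the x axis of each of bottle1, bottle2 and the y axis of mixer, either way round below 0.15 rad and linear speed of each of bottle1, bottle2 below 0.02 m/s and (distance between bottle2 and gap1 below 0.026 m or distance between bottle2 and gap2 below 0.026 m) and contact force between the fingers and bottle1 below 0.3 N and contact force between the fingers and bottle2 below 0.3 N), for 0.3 s.
4. the mixer is switched on (value of joint switch above 0.85 rad), for 0.2 s.
At the end, for the whole second after the job is handed in: Leg beyond 1.5 rad; every roller within 6 mm and 0.06 rad of its fitted place in the bay of its colour, brass tip in the slot (66 mm or more to +y of the bay point); every bottle present within 26 mm of a gap's middle and 0.15 rad of the mixer's y; all at rest; switch beyond 0.85 rad (distance between roller_red and bay_red below 0.006 m and y of brass_red in the frame of bay_red above 0.066 m and angle between the x axis of each of roller_red, roller_violet, roller_orange and the y axis of mixer, either way round below 0.06 rad and linear speed of each of roller_red, roller_violet, roller_orange, bottle1, bottle2 below 0.02 m/s and distance between roller_violet and bay_violet below 0.006 m and y of brass_violet in the frame of bay_violet above 0.066 m and distance between roller_orange and bay_orange below 0.006 m and y of brass_orange in the frame of bay_orange above 0.066 m and (distance between bottle1 and gap1 below 0.026 m or distance between bottle1 and gap2 below 0.026 m) and angle between the x axis of each of bottle1, bottle2 and the y axis of mixer, either way round below 0.15 rad and (distance between bottle2 and gap1 below 0.026 m or distance between bottle2 and gap2 below 0.026 m) and value of joint leg above 1.5 rad and value of joint switch above 0.85 rad); the robot touches nothing.
It fails at once if the beaker is moved more than 3 cm or tipped (distance of beaker from where it was at the start of the episode above 0.03 m or angle between beaker's own z axis and vertical above 0.4 rad).
It fails at once if the dishes is moved more than 3 cm or tipped (distance of dishes from where it was at the start of the episode above 0.03 m or angle between dishes's own z axis and vertical above 0.4 rad).
Of bottle1, bottle2 only 1 to 2 are there at a start; the rules pass over those that are not, and their reading is None.
At some moment in a run one of roller_red, roller_violet, roller_orange, bottle1, bottle2 may be knocked a few centimetres aside while the robot is not near it.
Once in a run the grip may slacken for a moment while it holds something.
It also fails if it takes over 210 s, if anything falls off the work surface, if the arm or the gripper's body presses on something with over 40 N, if the wrist force passes 120 N, or if a joint passes its speed limit or range.

## Working session

There is one attempt and no reset: what is moved stays moved. The work goes in short steps, Python scripts to look and compute and a shell command to move; the robot and the scene stay as the last step left them, time stands still between calls to the robot, and variables do not carry over. Pictures are saved under pics/ and viewed, and the job is handed in when it is done.

```bash
mkdir -p pics; ls
python3 - <<'E'
from bench import telemetry, viewer, r
import cv2
print(telemetry.sense())
for n in ("side","top"):
    im=viewer.snapshot(n); cv2.imwrite(f"pics/{n}0.png",im[:,:,::-1]); m=viewer.camera_model(n); print(n,m)
E
```

```text
pics
{'time': 0.0, 'joint_pos': array([ 6.20854161e+01,  7.51575945e+00,  8.53320782e+01,  3.49733476e-04,
        8.72599389e+01, -4.89532355e+00]), 'qd': array([ 0.00607443,  0.0084193 , -0.06121469, -0.05142529,  0.02601522,
       -0.12745277]), 'joint_efforts': array([ 1.04543757e-03, -5.69375432e+01, -5.00574911e+01, -1.07740232e-04,
        1.40252011e-02,  4.24634050e-05]), 'tool_pos': array([234.36942732, 551.74465419, 241.21078625]), 'tcp_rot': array([-1.79892646e+02, -9.54519415e-03,  1.56980714e+02]), 'ft_force': array([ 0.41264914, -0.35132322,  0.41994914]), 'wrist_torque': array([ 0.04324647,  0.01945953, -0.0459228 ]), 'finger_gap': 85.16842230805995}
side {'fx': 375.62850673960634, 'fy': 375.62850673960634, 'cx': 314.40057639461565, 'cy': 197.13132440549592, 'cam_to_world': array([[ 8.08112775e-01, -3.53242419e-01,  4.71352879e-01,
        -1.62132419e+02],
       [-5.88880074e-01, -4.66586518e-01,  6.59937330e-01,
        -1.00137904e+03],
       [-1.31909600e-02, -8.10874105e-01, -5.85071948e-01,
         8.72504267e+02],
       [ 0.00000000e+00,  0.00000000e+00,  0.00000000e+00,
         1.00000000e+00]])}
top {'fx': 367.9092035192932, 'fy': 367.9092035192932, 'cx': 319.51591516383263, 'cy': 203.90476206488285, 'cam_to_world': array([[-2.33395681e-02, -9.85733180e-01,  1.66689418e-01,
         3.02310157e+02],
       [-9.99481637e-01,  2.67055157e-02,  1.79798051e-02,
        -1.21207238e+02],
       [-2.21748173e-02, -1.66183371e-01, -9.85845507e-01,
         1.14427566e+03],
       [ 0.00000000e+00,  0.00000000e+00,  0.00000000e+00,
         1.00000000e+00]])}
```

View pics/side0.png

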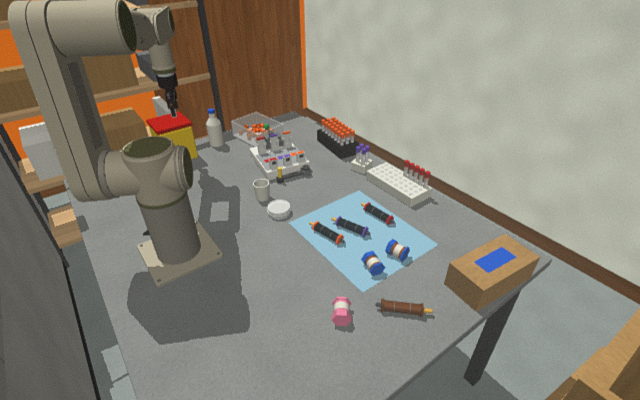

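View pics/top0.png

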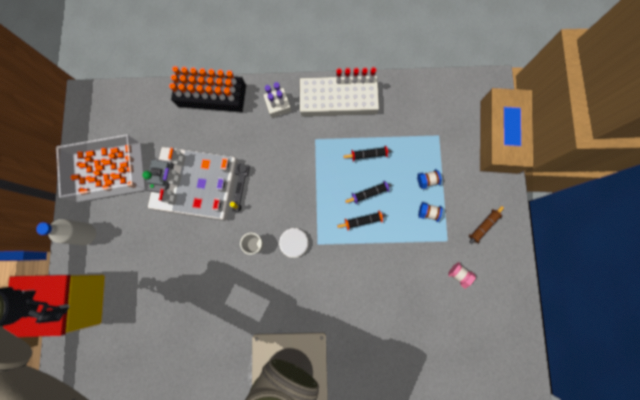

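Run:
```python
import cv2
t=cv2.imread("pics/top0.png"); s=cv2.imread("pics/side0.png")
cv2.imwrite("pics/c_mix.png",cv2.resize(t[130:230,130:270],None,fx=5.5,fy=5.5,interpolation=cv2.INTER_CUBIC))
cv2.imwrite("pics/c_pad.png",cv2.resize(t[130:250,310:510],None,fx=4,fy=4,interpolation=cv2.INTER_CUBIC))
cv2.imwrite("pics/c_smix.png",cv2.resize(s[110:200,230:330],None,fx=6,fy=6,interpolation=cv2.INTER_CUBIC))
cv2.imwrite("pics/c_spad.png",cv2.resize(s[190:330,290:450],None,fx=4,fy=4,interpolation=cv2.INTER_CUBIC))
```

```text
(no output)
```

View pics/c_mix.png

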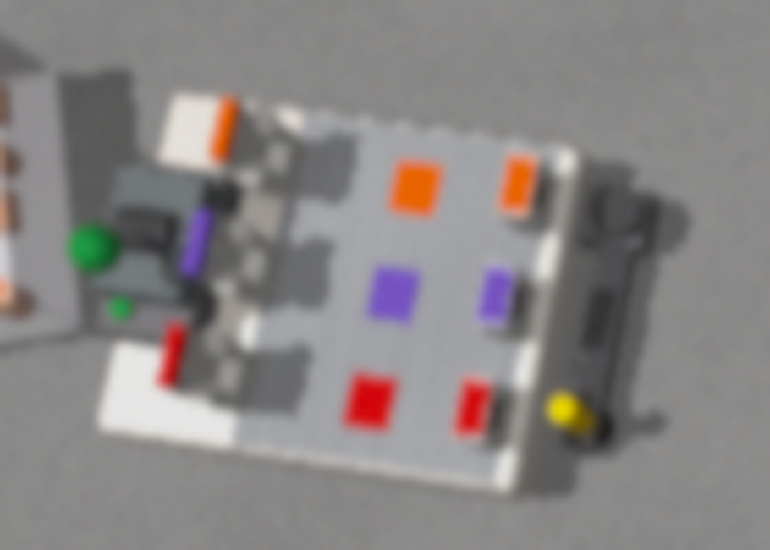

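View pics/c_pad.png

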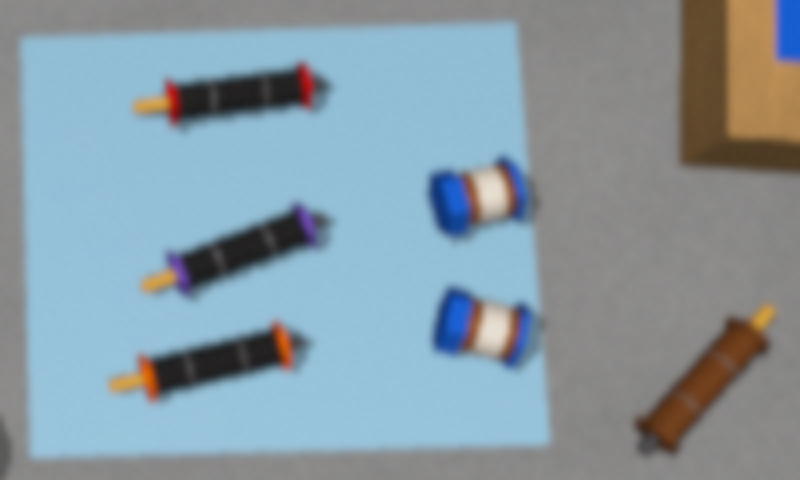

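View pics/c_smix.png

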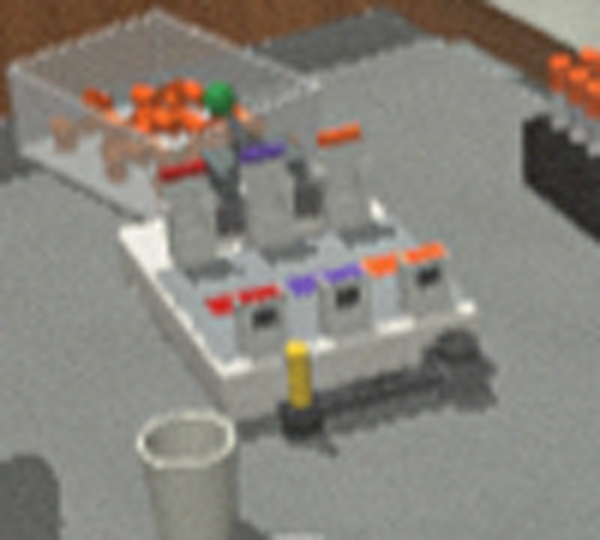

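View pics/c_spad.png

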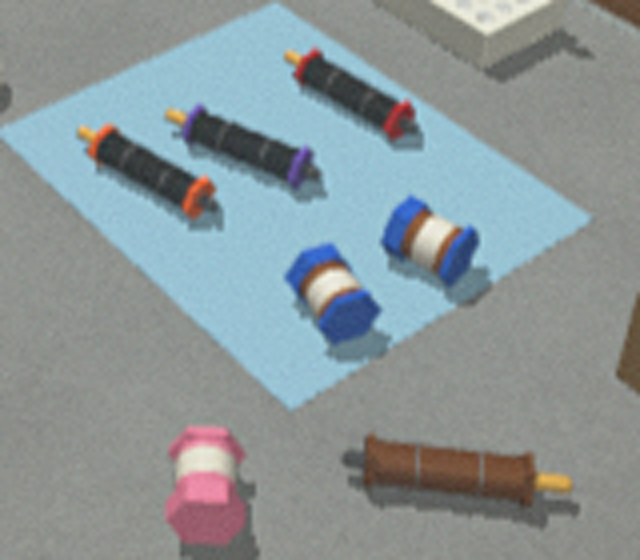

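```bash
cat > h.py <<'E'
import numpy as np, cv2
from bench import telemetry, viewer, r
def ray(n,u,v):
    m=viewer.camera_model(n); T=np.array(m["cam_to_world"])
    d=T[:3,:3]@np.array([(u-m["cx"])/m["fx"],(v-m["cy"])/m["fy"],1]); return T[:3,3],d
def plane(n,u,v,z):
    o,d=ray(n,u,v); return (o+d*(z-o[2])/d[2])
def tri(p,q):
    A=[];b=[]
    M=np.zeros((3,3));w=np.zeros(3)
    for n,(u,v) in (("top",p),("side",q)):
        o,d=ray(n,u,v); d=d/np.linalg.norm(d); P=np.eye(3)-np.outer(d,d); M+=P; w+=P@o
    return np.linalg.solve(M,w)
def proj(n,X):
    m=viewer.camera_model(n); T=np.linalg.inv(np.array(m["cam_to_world"])); c=T[:3,:3]@np.array(X)+T[:3,3]
    return np.array([m["fx"]*c[0]/c[2]+m["cx"],m["fy"]*c[1]/c[2]+m["cy"]])
def blobs(im,hue,box=None,smin=110,vmin=50,amin=4):
    h=cv2.cvtColor(im,cv2.COLOR_RGB2HSV); H=h[...,0].astype(int)
    lo,hi=hue
    m=((H>=lo)&(H<=hi)) if lo<=hi else ((H>=lo)|(H<=hi))
    m&=(h[...,1]>=smin)&(h[...,2]>=vmin); m=m.astype(np.uint8)
    if box is not None:
        k=np.zeros_like(m);x0,y0,x1,y1=box;k[y0:y1,x0:x1]=1;m*=k
    n,l,s,c=cv2.connectedComponentsWithStats(m,connectivity=8)
    return [(c[i].round(2),int(s[i,4]),s[i,:4].tolist()) for i in range(1,n) if s[i,4]>=amin]
def snap(n,name=None):
    im=viewer.snapshot(n)
    if name: cv2.imwrite(f"pics/{name}.png",im[:,:,::-1])
    return im
def crop(im,box,f,name):
    x0,y0,x1,y1=box
    cv2.imwrite(f"pics/{name}.png",cv2.resize(im[y0:y1,x0:x1,::-1],None,fx=f,fy=f,interpolation=cv2.INTER_CUBIC))
HUE=dict(red=(174,4),orange=(6,16),violet=(120,140),yellow=(23,32),green=(45,85),blue=(108,119),brass=(13,22))
E
python3 - <<'E'
from h import *
t=cv2.imread("pics/top0.png")[...,::-1]; s=cv2.imread("pics/side0.png")[...,::-1]
for k in ("red","orange","violet","yellow","green"):
    print(k,"T",*blobs(t,HUE[k],(140,140,260,225),90),sep="\n  ")
    print(k,"S",*blobs(s,HUE[k],(245,115,315,185),70,amin=3),sep="\n  ")
for k in ("red","orange","violet","blue","brass"):
    print(k,"Tpad",*blobs(t,HUE[k],(318,138,446,242),110),sep="\n  ")
    print(k,"Spad",*blobs(s,HUE[k],(295,195,430,280),110),sep="\n  ")
E
```

```text
red
  T
  (array([161.09, 193.89]), 46, [159, 188, 5, 12])
  (array([196.7 , 202.63]), 84, [192, 198, 10, 10])
  (array([215.72, 203.6 ]), 58, [213, 199, 7, 10])
red
  S
  (array([260.33, 137.86]), 21, [256, 136, 9, 4])
  (array([270.06, 159.41]), 34, [264, 157, 13, 6])
orange
  T
  (array([170.42, 153.22]), 50, [168, 147, 6, 13])
  (array([205.11, 163.61]), 82, [201, 159, 10, 10])
  (array([223.92, 163.14]), 63, [221, 158, 7, 11])
orange
  S
  (array([271.  , 115.59]), 27, [265, 115, 14, 3])
  (array([309.77, 116.2 ]), 35, [302, 115, 13, 5])
  (array([255.41, 129.59]), 198, [245, 123, 23, 17])
  (array([270.3, 129.1]), 10, [269, 127, 4, 5])
  (array([286.19, 132.24]), 21, [283, 130, 7, 5])
  (array([256.33, 139.67]), 3, [256, 139, 2, 2])
  (array([296.87, 152.68]), 38, [290, 150, 14, 6])
violet
  T
  (array([165.39, 173.84]), 51, [163, 168, 6, 13])
  (array([201.06, 183.  ]), 68, [197, 179, 9, 9])
  (array([219.66, 183.07]), 41, [217, 179, 6, 9])
violet
  S
  (array([272.81, 134.81]), 16, [270, 134, 7, 3])
  (array([286.5 , 155.17]), 12, [284, 154, 6, 3])
  (array([280.17, 156.92]),
[... 1436 characters left out ...]
 173, 9, 16])
  (array([422.81, 209.9 ]), 105, [419, 203, 9, 15])
  (array([440.  , 213.59]), 37, [436, 207, 7, 15])
blue
  Spad
  (array([389.6, 245.6]), 67, [386, 239, 10, 15])
  (array([404.11, 253.67]), 76, [400, 247, 9, 15])
  (array([367.25, 255.17]), 64, [362, 251, 13, 12])
  (array([376.69, 268.77]), 131, [370, 263, 15, 13])
brass
  Tpad
  (array([347.95, 156.05]), 21, [344, 155, 8, 3])
  (array([349.72, 199.78]), 18, [346, 198, 8, 4])
  (array([343.12, 224.75]), 24, [338, 223, 10, 4])
brass
  Spad
  (array([363., 204.]), 7, [362, 203, 3, 3])
  (array([333.7, 218.8]), 10, [332, 218, 4, 3])
  (array([311.44, 223.11]), 9, [310, 222, 4, 3])
  (array([393.5, 246. ]), 4, [393, 245, 2, 3])
```

Run:
```python
from h import *
np.set_printoptions(precision=1,suppress=True)
top=dict(plate=[(161.09,193.89),(165.39,173.84),(170.42,153.22)],deck=[(196.7,202.63),(201.06,183),(205.11,163.61)],sock=[(215.72,203.6),(219.66,183.07),(223.92,163.14)])
Z=dict(plate=111,deck=45,sock=90)
for k in top:
    P=np.array([plane("top",*p,Z[k]) for p in top[k]]); d=P[2]-P[0]
    print(k,P.tolist(), np.linalg.norm(d), "yaw",np.degrees(np.arctan2(d[1],d[0])), P.mean(0))
print("tri", tri((215.72,203.6),(273.3,159)), tri((161.1,193.9),(260.3,137.9)),tri((170.4,153.2),(286.2,132.2)),tri((219.66,183.07),(286.5,155.2)))
print("post",tri((232.76,204.45),(279.24,171.97)),"green",tri((146.5,174.6),(266,126)))
# deck corners from c_mix crop (scale 5.5, origin 130,130)
for n,(a,b) in dict(rb=(572,150),rf=(512,490),lf=(100,430),lb=(180,95)).items(): print(n,plane("top",130+a/5.5,130+b/5.5,45))
for c,(a,b),(e,f) in (("red",(353.6,155),(385.9,150.9)),("violet",(355.2,197.8),(386.3,185.9)),("orange",(347.1,223.7),(380,215.9))):
    A=plane("top",a,b,22);B=plane("top",e,f,22);d=A-B
    print(c,A,B,"mid",(A+B)/2,np.linalg.norm(d),np.degrees(np.arctan2(d[1],d[0])))
for c,(a,b),(e,f) in (("b1",(422.14,180.35),(439.2,176.6)),("b2",(422.8,209.9),(440,213.6))):
    A=plane("top",a,b,35);B=plane("top",e,f,35);d=A-B
    print(c,A,B,"mid",(A+B)/2,np.linalg.norm(d),np.degrees(np.arctan2(d[1],d[0])))
print("beaker",plane("top",251,243,70),"dish",plane("top",293,243,30))
```

```text
plate [[518.7661173712044, 354.7646003396487, 111.0], [578.0921913094448, 345.01686364726174, 111.0], [640.1914468057183, 332.99864078528753, 111.0]] 123.36072155918322 yaw -10.162559572783808 [579.  344.3 111. ]
deck [[502.2931913908018, 273.9736047006537, 45.0], [563.4038199584049, 262.432169140473, 45.0], [624.8656723500746, 251.6327879750479, 45.0]] 124.59183432504081 yaw -10.329691003154924 [563.5 262.7  45. ]
sock [[489.7001739067456, 201.6410563568117, 90.0], [550.9325601684334, 191.39962816266154, 90.0], [611.4374598208408, 179.96917027097032, 90.0]] 123.65127345987119 yaw -10.094148381117174 [550.7 191.   90. ]
tri [489.8 200.9  91.6] [516.6 350.6 120.2] [637.4 329.  120. ] [549.5 190.5  94. ]
post [492.9 163.1  46.1] green [566.1 380.1 151.9]
rb [642.6 161.6  45. ]
rf [449.5 191.8  45. ]
lf [489.1 422.8  45. ]
lb [682.  387.3  45. ]
red [ 645.7 -212.    22. ] [ 656.1 -314.3   22. ] mid [ 650.9 -263.2   22. ] 102.81251870947028 95.77708163449203
violet [ 508.2 -211.7   22. ] [ 543.2 -309.5   22. ] mid [ 525.7 -260.6   22. ] 103.93653521412304 109.63565232730285
orange [ 428.3 -183.7   22. ] [ 449.8 -285.3   22. ] mid [ 439.1 -234.5   22. ] 103.78859295806774 101.90730742750483
b1 [ 554.7 -417.9   35. ] [ 565.  -470.9   35. ] mid [ 559.9 -444.4   35. ] 53.92529630170712 101.0238389117841
b2 [ 463.  -413.6   35. ] [ 450.3 -464.4   35. ] mid [ 456.6 -439.    35. ] 52.425779330856145 76.01016351339716
beaker [373.6 101.3  70. ] dish [373.1 -17.9  30. ]
```

Candidates in the top view: red roller (368,154), violet roller (371,192) and orange roller (361,220) on the pad, with the brown look-alike at (487,225) off it. Bottles (430,179) and (431,212) are on the pad, with the pink look-alike at (462,274) off it. The crops confirm the collar colours, all brass pins pointing left (world +y), and the leg folded with its yellow post at (233,204). The mixer is yawed about -10.2°.

```bash
cat >> h.py <<'E'
from scipy.spatial.transform import Rotation as R
O=np.array([563.4,262.2]); MY=-10.2
EX=np.array([np.cos(np.radians(MY)),np.sin(np.radians(MY))]); EY=np.array([-EX[1],EX[0]])
def mix(x,y): return O+x*EX+y*EY
def tomix(p): d=np.array(p[:2])-O; return np.array([d@EX,d@EY])
def go(x,y,z,yaw,pitch=0,cmd=None):
    "print shift (cm) and turn (rad) from measured pose to world target, tool down; pitch: extra turn about tool y"
    s=telemetry.sense(); Rn=R.from_euler('xyz',s["tcp_rot"],degrees=True)
    Rt=R.from_euler('xyz',[180,0,yaw],degrees=True)*R.from_euler('y',pitch,degrees=True)
    d=Rn.inv().apply(np.array([x,y,z])-s["tool_pos"])/10; w=(Rn.inv()*Rt).as_rotvec()
    print("shift",d.round(2),"turn",w.round(3), "gap",s["finger_gap"].__round__(1))
E
python3 - <<'E'
from h import *
print(tomix([492.9,163.1]), [plane("top",146.5,174.6,z)[:2].round(1) for z in (120,130,150)],plane("top",242.7,169,22), tomix(plane("top",242.7,169,22)))
go(492.9,163.1,200,79.8)
E
```

```text
[ -51.8366926  -110.01825894] [array([575., 396.]), array([572.4, 391. ]), array([567. , 380.9])] [610.4520588  139.32824919  22.        ] [  68.0671417  -112.59763587]
shift [-38.99 -25.66   4.17] turn [-2.000e-03  1.000e-03  1.347e+00] gap 85.5
```

```bash
python3 -m inch '[[[-39,-25.7,2],[0,0,1.347],0.5],[[-39,-25.7,2],[0,0,1.347],0.5],[[-39,-25.7,2],[0,0,1.347],0.5],[[-39,-25.7,2],[0,0,1.347],0.5],[[-39,-25.7,2],[0,0,1.347],0.5],[[-39,-25.7,2],[0,0,1.347],0.5],[[-39,-25.7,2],[0,0,1.347],0.5],[[-39,-25.7,2],[0,0,1.347],0.5],[[-39,-25.7,2],[0,0,1.347],0.5],[[-39,-25.7,4],[0,0,1.347],0.5],[[-39,-25.7,4],[0,0,1.347],0.5],[[-39,-25.7,4],[0,0,1.347],0.5],[[-39,-25.7,4],[0,0,1.347],0.5]]' 20
python3 -c "
from h import *
p=mix(-51.8,-111.5);print(p)
go(p[0],p[1],110,79.8); s=telemetry.sense(); print(s['tool_pos'],s['tcp_rot'])
t=snap('top','t1');crop(t,(180,120,280,240),5,'t1c')
s=snap('side','s1');crop(s,(230,90,340,200),5,'s1c')"
```

```text
time: 1.4
tool_pos: [492.7, 164.1, 202.8]
tcp_rot: [180.0, -0.0, 79.9]
ft_force: [-0.4, -0.2, -0.8]
finger_gap: 43.0
[492.67371896 161.63517926]
shift [-0.25  0.04  9.28] turn [ 0.    -0.     0.001] gap 43.0
[492.74743577 164.14552712 202.78760504] [ 1.79995033e+02 -2.51853771e-02  7.98743169e+01]
```

View pics/s1c.png

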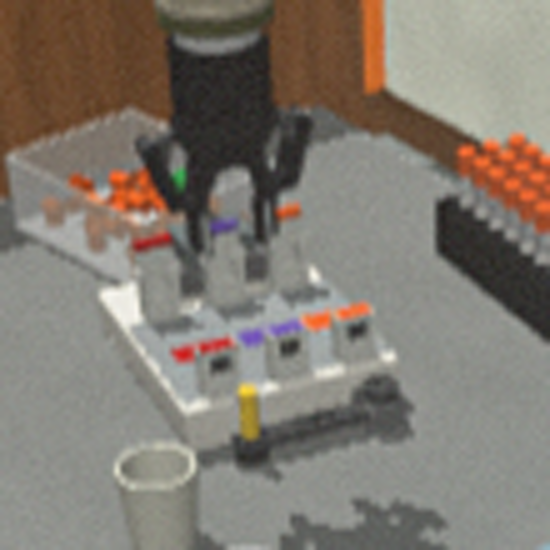

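```bash
python3 -m inch '[[[-0.25,0,4],[0,0,0],0.5],[[-0.25,0,8],[0,0,0],0.5],[[-0.25,0,11],[0,0,0],0.5],[[-0.25,0,13],[0,0,0],0.5],[[-0.25,0,15],[0,0,0],0.5],[[-0.25,0,16.1],[0,0,0],0.5],[[-0.25,0,16.1],[0,0,0],0.5],[[-0.25,0,16.1],[0,0,0],0.5]]' 20
python3 -c "
from h import *
t=snap('top','t2');crop(t,(180,120,280,240),5,'t2c')
s=snap('side','s2');crop(s,(230,90,340,200),5,'s2c')"
```

```text
time: 2.3
tool_pos: [493.1, 161.3, 42.2]
tcp_rot: [179.9, -0.0, 79.8]
ft_force: [0.7, 0.5, 0.3]
finger_gap: 42.9
```

View pics/s2c.png

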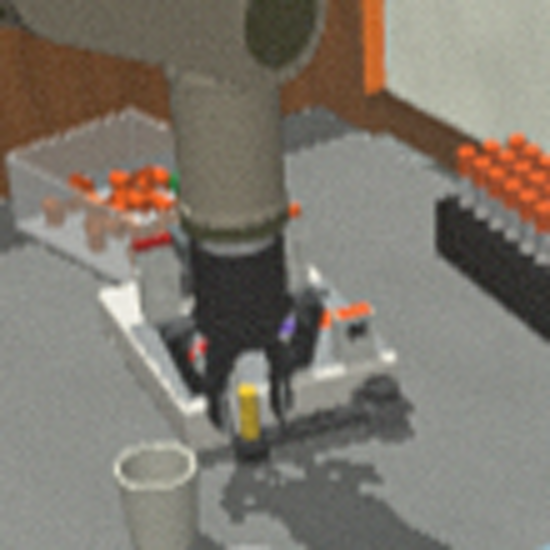

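View pics/t2c.png

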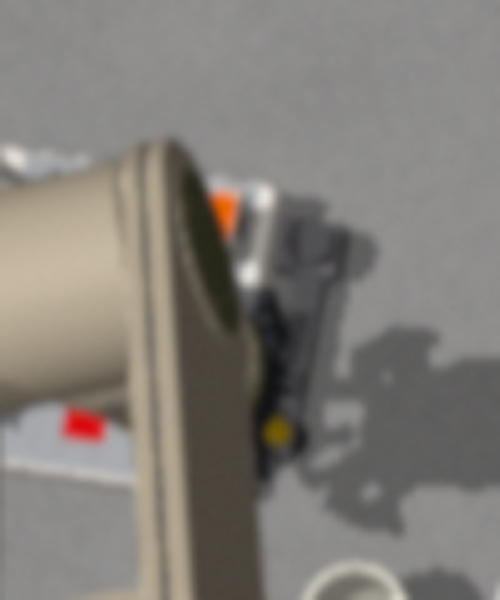

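```bash
python3 -m inch '[[[0,0,0],[0,0,0],0.3],[[0,0,0],[0,0,0],0.0],[[0,0,0],[0,0,0],0],[[0,0,0],[0,0,0],0],[[0,0,0],[0,0,0],0],[[0,0,0],[0,0,0],0],[[0,0,0],[0,0,0],0]]' 20
python3 -c "
from h import *
print(tomix(plane('top',235.6,206.4,67)))
t=np.radians(np.arange(0,91,5)); 
print(np.c_[np.degrees(t),12*np.array([-np.sin(t),(1-np.cos(t))]).T].round(2).tolist())"
```

```text
time: 3.1
tool_pos: [492.1, 161.1, 42.3]
tcp_rot: [-179.9, -0.0, 79.8]
ft_force: [-7.6, 1.3, 9.3]
finger_gap: 15.2
[ -58.37002322 -125.69526133]
[[0.0, -0.0, 0.0], [5.0, -1.05, 0.05], [10.0, -2.08, 0.18], [15.0, -3.11, 0.41], [20.0, -4.1, 0.72], [25.0, -5.07, 1.12], [30.0, -6.0, 1.61], [35.0, -6.88, 2.17], [40.0, -7.71, 2.81], [45.0, -8.49, 3.51], [50.0, -9.19, 4.29], [55.0, -9.83, 5.12], [60.0, -10.39, 6.0], [65.0, -10.88, 6.93], [70.0, -11.28, 7.9], [75.0, -11.59, 8.89], [80.0, -11.82, 9.92], [85.0, -11.95, 10.95], [90.0, -12.0, 12.0]]
```

```bash
python3 -m inch '[[[-1,0.05,0],[0,0,0],0],[[-2.1,0.2,0],[0,0,0],0],[[-3.1,0.4,0],[0,0,0],0],[[-4.1,0.7,0],[0,0,0],0],[[-5.1,1.1,0],[0,0,0],0],[[-6,1.6,0],[0,0,0],0],[[-6.9,2.2,0],[0,0,0],0],[[-7.7,2.8,0],[0,0,0],0],[[-8.5,3.5,0],[0,0,0],0],[[-9.2,4.3,0],[0,0,0],0],[[-9.8,5.1,0],[0,0,0],0],[[-10.4,6,0],[0,0,0],0],[[-10.9,6.9,0],[0,0,0],0],[[-11.3,7.9,0],[0,0,0],0],[[-11.6,8.9,0],[0,0,0],0],[[-11.8,9.9,0],[0,0,0],0],[[-12,10.9,0],[0,0,0],0],[[-12,11.8,0],[0,0,0],0],[[-12,11.8,0],[0,0,0],0]]'
python3 -c "
from h import *
t=snap('top','t3');crop(t,(180,120,280,240),5,'t3c')
s=snap('side','s3');crop(s,(230,90,340,200),5,'s3c')"
```

```text
time: 5.0
tool_pos: [588.5, 21.4, 41.2]
tcp_rot: [180.0, 0.0, 79.8]
ft_force: [0.9, -3.2, -4.3]
finger_gap: 15.4
```

View pics/s3c.png

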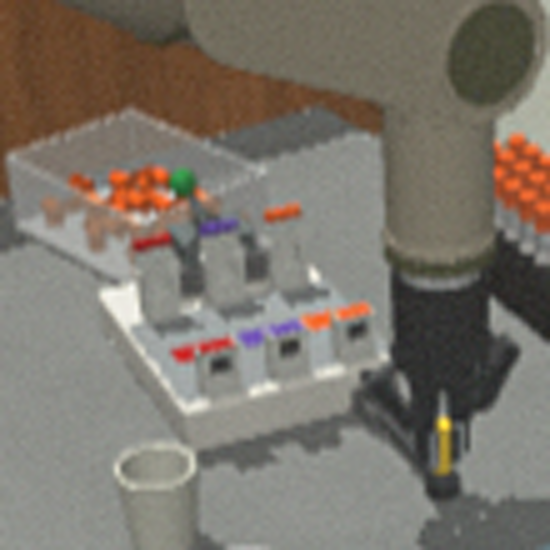

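Post is out with the gripper (crop ~(445,445)). Release and go up.

```bash
python3 -m inch '[[[0,0,0],[0,0,0],0.15],[[0,0,0],[0,0,0],0.35],[[0,0,0],[0,0,0],0.45],[[0,0,0],[0,0,0],0.5],[[0,0,0],[0,0,0],0.5],[[0,0,-2],[0,0,0],0.5],[[0,0,-5],[0,0,0],0.5],[[0,0,-9],[0,0,0],0.5],[[0,0,-13],[0,0,0],0.5],[[0,0,-16],[0,0,0],0.5],[[-5,0,-16],[0,0,0],0.5],[[-10,0,-16],[0,0,0],0.5],[[-15,0,-16],[0,0,0],0.5],[[-20,0,-16],[0,0,0],0.5],[[-20,0,-16],[0,0,0],0.5]]'
python3 - <<'E'
from h import *
t=snap('top','t4');crop(t,(130,120,290,240),5,'t4c')
s=snap('side','s4');crop(s,(230,90,340,200),5,'s4c')
for k in ("yellow","red","violet","orange","brass","blue"):
    print(k,*[b[:2] for b in blobs(t,HUE[k],(200,138,450,246),105)],sep="\n ")
a=blobs(t,HUE['yellow'],(200,138,300,246),90);b=blobs(s,HUE['yellow'],(250,130,360,220),80)
print(a,b)
E
```

```text
time: 6.6
tool_pos: [550.7, -180.8, 201.6]
tcp_rot: [180.0, 0.1, 79.5]
ft_force: [-0.2, 1.0, -0.0]
finger_gap: 42.9
yellow
 (array([278.56, 172.33]), 36)
red
 (array([200.38, 201.92]), 13)
 (array([215.62, 203.81]), 52)
violet
 (array([202.02, 182.98]), 44)
 (array([219.71, 183.45]), 31)
 (array([385.95, 185.95]), 19)
 (array([354. , 195.5]), 10)
orange
 (array([205.03, 163.69]), 78)
 (array([223.96, 163.11]), 55)
 (array([436.62, 176.88]), 16)
 (array([428.  , 178.73]), 22)
 (array([428.25, 211.33]), 12)
 (array([437.24, 213.29]), 17)
 (array([380.06, 215.97]), 34)
brass
 (array([205.07, 163.59]), 29)
 (array([223.82, 162.91]), 11)
 (array([349.72, 199.78]), 18)
blue
 (array([439.36, 176.76]), 25)
 (array([421.96, 180.42]), 114)
 (array([422.79, 209.76]), 111)
 (array([439.76, 214.29]), 21)
[(array([278.36, 172.14]), 42, [275, 169, 7, 8])] [(array([318.15, 178.68]), 40, [316, 173, 5, 12])]
```

View pics/t4.png

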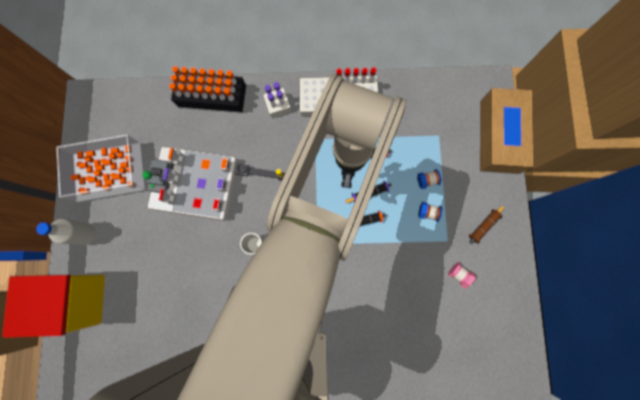

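Run:
```python
from h import *
print(tomix(tri((278.36,172.14),(318.15,178.68))))
go(439.1,-234.5,100,101.9)
```

```text
[  68.62159267 -230.39676486]
shift [ -7.77 -10.04  10.13] turn [ 0.    -0.    -0.389] gap 42.7
```

```bash
python3 -m inch '[[[-4,-5,2],[0,0,-0.13],0.65],[[-7.8,-10,5],[0,0,-0.26],0.65],[[-7.8,-10,8],[0,0,-0.389],0.65],[[-7.8,-10,10.1],[0,0,-0.389],0.65],[[-7.8,-10,10.1],[0,0,-0.389],0.65],[[-7.8,-10,10.1],[0,0,-0.389],0.65]]'
python3 - <<'E'
from h import *
go(439.1,-234.5,15,101.9)
s=snap('side','s5');crop(s,(270,150,430,290),5,'s5c')
E
```

```text
time: 7.3
tool_pos: [440.6, -233.1, 100.9]
tcp_rot: [180.0, -0.0, 102.1]
ft_force: [-0.1, 0.0, 1.1]
finger_gap: 55.5
shift [-0.11 -0.18  8.59] turn [ 0.    -0.001  0.004] gap 55.5
```

View pics/s5c.png

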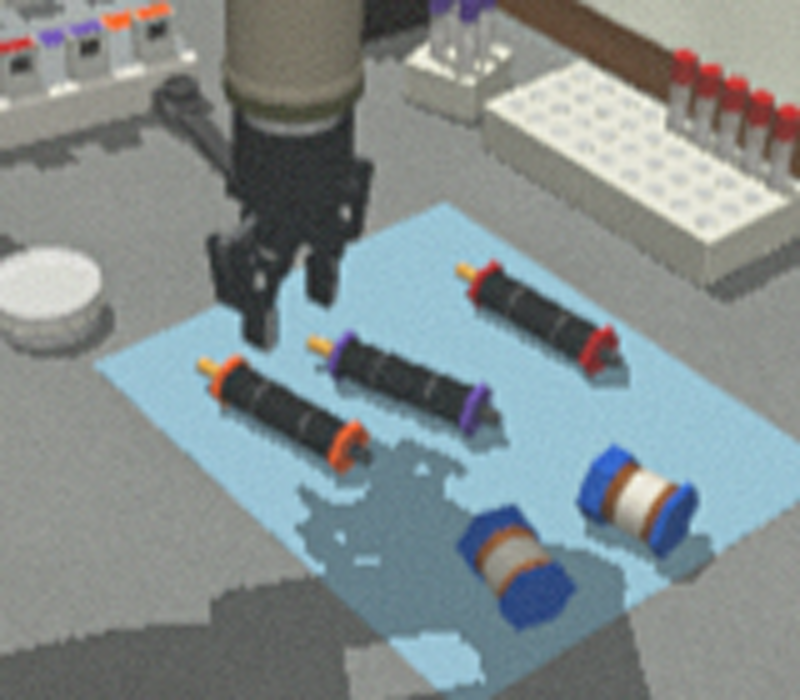

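```bash
python3 -m inch '[[[-0.1,-0.2,3],[0,0,0],0.65],[[-0.1,-0.2,5],[0,0,0],0.65],[[-0.1,-0.2,7],[0,0,0],0.65],[[-0.1,-0.2,8],[0,0,0],0.65],[[-0.1,-0.2,8.6],[0,0,0],0.65],[[-0.1,-0.2,8.6],[0,0,0],0.6],[[-0.1,-0.2,8.6],[0,0,0],0.3],[[-0.1,-0.2,8.6],[0,0,0],0.2],[[-0.1,-0.2,8.6],[0,0,0],0.1],[[-0.1,-0.2,8.6],[0,0,0],0],[[-0.1,-0.2,8.6],[0,0,0],0],[[-0.1,-0.2,8.6],[0,0,0],0]]' 80
```

```text
time: 8.55
tool_pos: [439.3, -236.2, 15.9]
tcp_rot: [179.9, 0.1, 102.1]
ft_force: [-0.4, 1.6, 6.2]
finger_gap: 27.4
```

```bash
python3 -m inch '[[[0,0,-2],[0,0,0],0],[[0,0,-5],[0,0,0],0],[[0,0,-9],[0,0,0],0],[[0,0,-13],[0,0,0],0],[[0,0,-17],[0,0,0],0],[[0,0,-20],[0,0,0],0],[[0,0,-20],[0,0,0],0]]'
python3 - <<'E'
from h import *
p=mix(62,-6); print(p); go(p[0],p[1],200,79.8)
s=snap('side','s6');crop(s,(230,110,390,250),5,'s6c')
E
```

```text
time: 9.25
tool_pos: [440.6, -237.3, 220.7]
tcp_rot: [179.6, 0.4, 102.1]
ft_force: [0.3, -0.9, -1.6]
finger_gap: 27.4
[623.35761925 245.31557245]
shift [43.38 27.96  1.95] turn [0.008 0.006 0.389] gap 27.4
```

View pics/s6c.png

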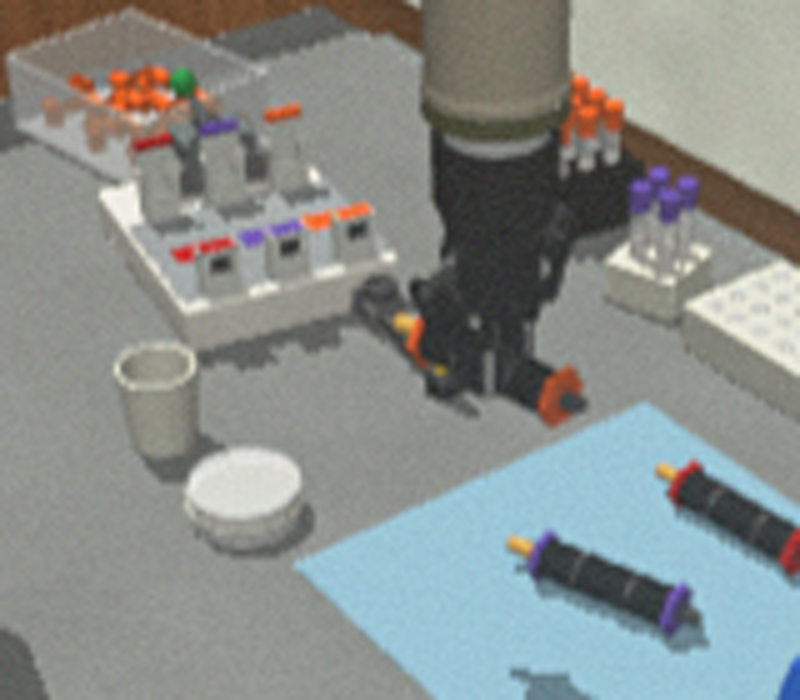

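```bash
python3 -m inch '[[[5,3,0],[0,0,0],0],[[10,6,0],[0,0,0.1],0],[[15,9,0],[0,0,0.2],0],[[19,12,0],[0,0,0.3],0],[[23,15,0],[0,0,0.389],0],[[27,18,0],[0,0,0.389],0],[[31,21,0],[0,0,0.389],0],[[35,24,0],[0,0,0.389],0],[[39,26,0],[0,0,0.389],0],[[43,28,0],[0,0,0.389],0],[[43,28,3],[0,0,0.389],0],[[43,28,3],[0,0,0.389],0],[[43,28,3],[0,0,0.389],0]]'
python3 - <<'E'
from h import *
p=mix(62,-12); print(p); go(p[0],p[1],135,79.8)
t=snap('top','t7');crop(t,(130,120,290,240),5,'t7c')
s=snap('side','s7');crop(s,(240,80,350,190),6,'s7c')
E
```

```text
time: 10.6
tool_pos: [620.2, 243.1, 181.3]
tcp_rot: [-179.7, 0.2, 79.8]
ft_force: [-0.4, 0.7, -2.0]
finger_gap: 27.5
[622.29511081 239.4103988 ]
shift [-0.31  0.3   4.63] turn [-0.005  0.003  0.001] gap 27.5
```

View pics/s7c.png

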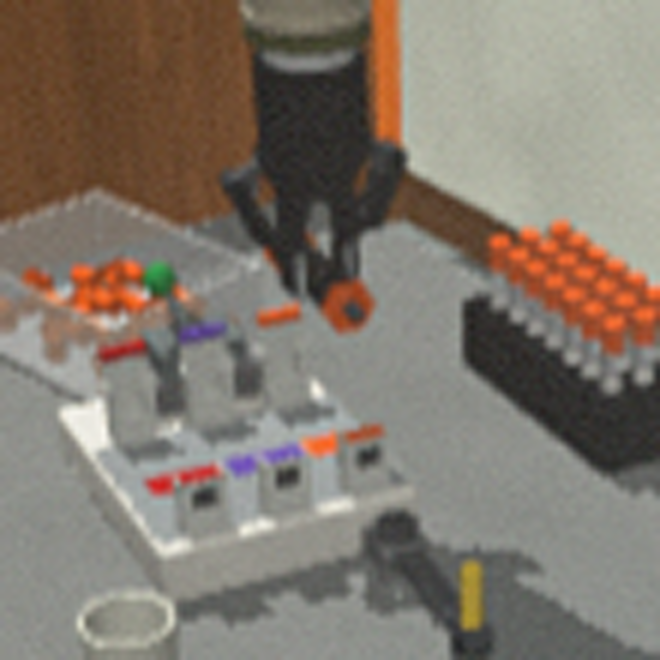

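View pics/t7c.png

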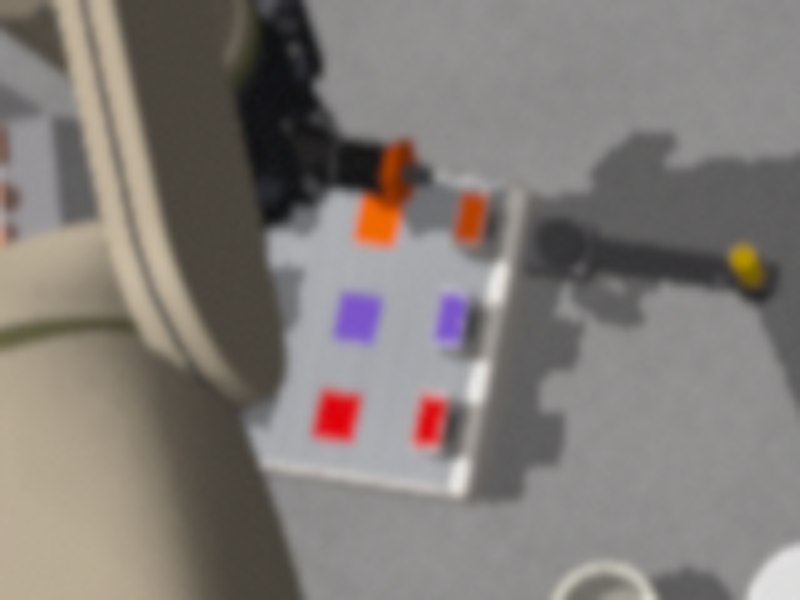

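Run:
```python
from h import *
t=cv2.imread("pics/t7.png")[...,::-1]; s=cv2.imread("pics/s7.png")[...,::-1]
bt=blobs(t,(3,16),(200,145,215,162),110,60); bs=blobs(s,(3,16),(292,122,306,140),110,60); print(bt,bs)
P=tri(bt[0][0],bs[0][0]); ss=telemetry.sense(); T=ss["tool_pos"]; print(P,T,tomix(P),tomix(T),"rel",tomix(P)-tomix(T))
print([tomix(plane("top",*bt[0][0],z)).round(1) for z in (180,184,188)])
```

```text
[(array([207.65, 155.37]), 97, [202, 148, 11, 14])] [(array([297.28, 130.12]), 50, [294, 126, 8, 9])]
[607.76410024 195.08650177 189.5828285 ] [621.84892397 242.46849052 184.45313165] [ 55.54772901 -58.19660502] [61.0193235  -9.06925244] rel [ -5.47159449 -49.12735258]
[array([ 55.4, -53.7]), array([ 54.4, -55.3]), array([ 53.3, -56.8])]
```

Run:
```python
from h import *
t=cv2.imread("pics/t7.png")[...,::-1]
bt=blobs(t,(3,16),(205,147,215,160),110,60)
print(bt); 
for p in (bt[0][0],(209.4,154.0)):
  print(tri(p,(297.6,130.5)),[tomix(plane("top",*p,z)).round(1) for z in (180,185,190)])
print(tomix(telemetry.sense()["tool_pos"]))
```

```text
[(array([208.35, 153.91]), 74, [205, 148, 8, 12])]
[611.06236556 194.81948213 187.2809497 ] [array([ 59.7, -54.8]), array([ 58.4, -56.7]), array([ 57.2, -58.6])]
[609.6586858  191.62567058 189.01572999] [array([ 59.9, -57.7]), array([ 58.6, -59.6]), array([ 57.3, -61.5])]
[61.0193235  -9.06925244]
```

```bash
python3 -c "
from h import *
p=mix(62,-16); go(p[0],p[1],113,79.8)"
```

```text
shift [-0.69  0.1   7.15] turn [-0.     0.    -0.001] gap 27.8
```

```bash
python3 -m inch '[[[-0.7,0.1,2],[0,0,0],0],[[-0.7,0.1,4],[0,0,0],0],[[-0.7,0.1,6],[0,0,0],0],[[-0.7,0.1,7.1],[0,0,0],0],[[-0.7,0.1,7.1],[0,0,0],0],[[-0.7,0.1,7.1],[0,0,0],0],[[-0.7,0.1,7.1],[0,0,0],0]]'
python3 - <<'E'
from h import *
t=snap('top','t8');crop(t,(180,130,280,230),6,'t8c')
s=snap('side','s8');crop(s,(240,80,350,190),6,'s8c')
ss=telemetry.sense();print(ss["tool_pos"],tomix(ss["tool_pos"]),ss["tcp_rot"])
print(blobs(t,(3,16),(190,145,240,175),110,60)); print(blobs(s,(3,16),(270,110,330,170),110,60))
E
```

```text
time: 11.4
tool_pos: [622.7, 236.5, 115.3]
tcp_rot: [179.9, -0.1, 79.8]
ft_force: [-0.1, 0.2, -2.3]
finger_gap: 27.2
[622.48447471 236.70111907 114.93426085] [ 62.66614322 -14.63292776] [ 1.79876004e+02 -5.99107584e-02  7.98044931e+01]
[(array([220.26, 161.62]), 106, [215, 155, 12, 14]), (array([205.36, 165.6 ]), 42, [200, 162, 10, 7])]
[(array([275.84, 112.42]), 80, [270, 110, 15, 7]), (array([317.26, 117.95]), 190, [303, 110, 27, 20]), (array([286.83, 132.  ]), 6, [286, 131, 3, 3]), (array([299.04, 145.  ]), 45, [295, 142, 9, 8]), (array([300.09, 151.73]), 11, [297, 151, 7, 3]), (array([292.56, 153.69]), 16, [290, 152, 6, 4])]
```

View pics/s8c.png

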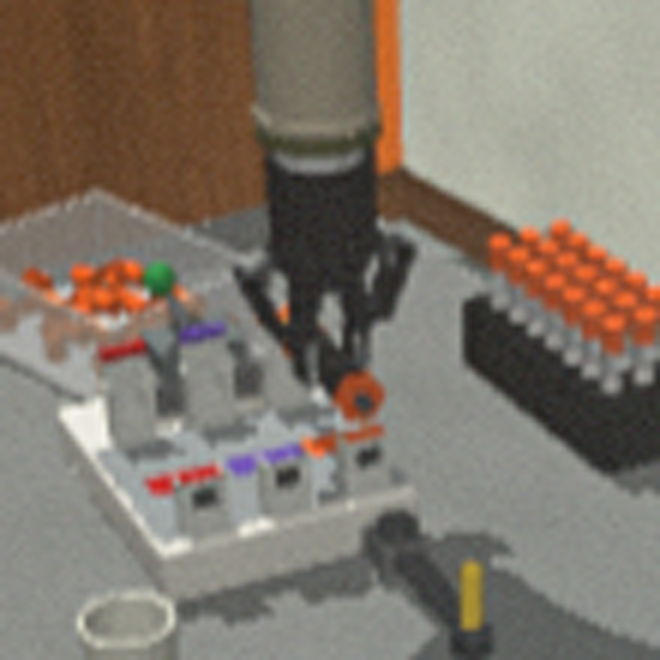

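View pics/t8c.png

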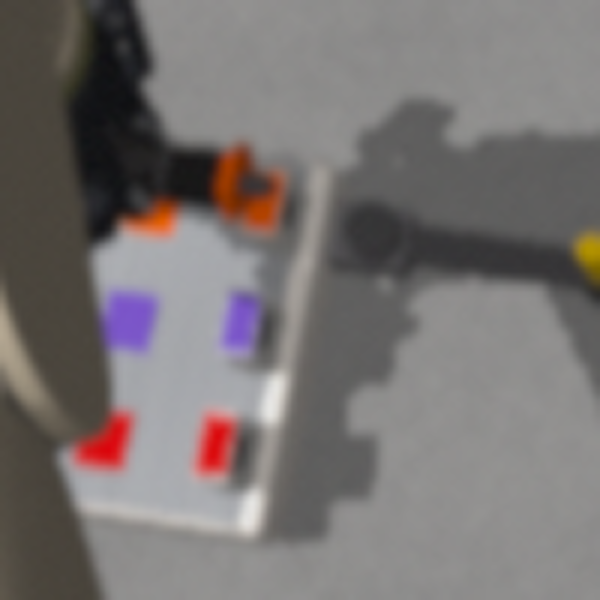

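Run:
```python
from h import *
t=cv2.imread("pics/t8.png")[...,::-1]
print(blobs(t,(3,16),(214,150,222,170),110,60))
for p in ((219,160),(218.5,159.9)):
  X=tri(p,(299.0,145)); print(X,tomix(X),[tomix(plane("top",*p,z)).round(1) for z in (112,116,120)])
# same way, socket marks x check
print(tomix(plane("top",223.92,163.14,90)),tomix(tri((223.92,163.14),(300.3,151.2))))
```

```text
[(array([218.27, 160.59]), 70, [215, 155, 7, 13])]
[610.47266456 184.82770104 124.70575085] [ 60.03016319 -67.81362624] [array([ 63.8, -63.6]), array([ 62.8, -65. ]), array([ 61.8, -66.4])]
[611.31026744 186.49606719 123.69454336] [ 60.55908607 -66.02330091] [array([ 63.9, -62.1]), array([ 62.9, -63.5]), array([ 61.9, -64.9])]
[ 61.8400821  -72.42452036] [ 60.33769495 -75.40776766]
```

```bash
python3 -m inch '[[[0,-0.05,0.8],[0,0,0],0],[[0,-0.05,1.5],[0,0,0],0],[[0,-0.05,1.55],[0,0,0],0],[[0,-0.05,1.55],[0,0,0],0],[[0,-0.05,1.55],[0,0,0],0]]' 110
python3 -c "
from h import *
p=mix(62,4); go(p[0],p[1],99.5,79.8);s=telemetry.sense(); print(tomix(s['tool_pos']),s['ft_force']@np.r_[EY,0])"
```

```text
time: 12.0
tool_pos: [622.5, 238.2, 99.6]
tcp_rot: [179.8, -0.2, 79.8]
ft_force: [0.6, 5.3, 6.1]
finger_gap: 26.9
shift [ 1.71 -0.04  0.02] turn [ 0.003 -0.003  0.001] gap 26.9
[ 62.42874086 -13.14951197] 5.266059726581781
```

```bash
python3 -m inch '[[[-0.1,0,-0.8],[0,0,0],0],[[-0.1,0,-0.8],[0,0,0],0],[[-0.1,0,-0.8],[0,0,0],0]]' 110
python3 - <<'E'
from h import *
s=snap('side','s9');crop(s,(270,100,330,170),8,'s9c')
ss=telemetry.sense();print(ss["tool_pos"],tomix(ss["tool_pos"]),ss["tcp_rot"],ss["ft_force"],ss["wrist_torque"])
print(blobs(s,(2,17),(278,120,310,170),110,60))
for off in (-10,):
  for y in (53+off,-53+off,84+off,-72+off):
    for z in (100,108,116): print(y,z,proj("side",[*mix(62,y),z]).round(1))
E
```

```text
time: 12.3
tool_pos: [620.8, 235.3, 105.5]
tcp_rot: [-180.0, 0.0, 79.8]
ft_force: [0.2, -1.0, -0.9]
finger_gap: 27.0
[620.57556588 235.30032437 105.2166338 ] [ 61.0354629  -16.34962238] [-1.79956421e+02  2.82381783e-02  7.97907977e+01] [-0.19816777  0.25261835 -1.42562474] [-0.01988797 -0.01158053  0.03678706]
[(array([285.78, 132.11]), 9, [284, 131, 4, 3]), (array([286.6, 139.8]), 5, [286, 139, 2, 3]), (array([299.2 , 147.49]), 65, [295, 143, 9, 11]), (array([293.14, 153.71]), 14, [291, 152, 5, 4])]
43 100 [289.7 139.4]
43 108 [289.6 137.8]
43 116 [289.5 136.2]
-63 100 [299.3 149.6]
-63 108 [299.3 147.9]
-63 116 [299.2 146.2]
74 100 [287.  136.6]
74 108 [286.9 135. ]
74 116 [286.8 133.4]
-82 100 [301.2 151.5]
-82 108 [301.1 149.8]
-82 116 [301.  148.1]
```

View pics/s9c.png

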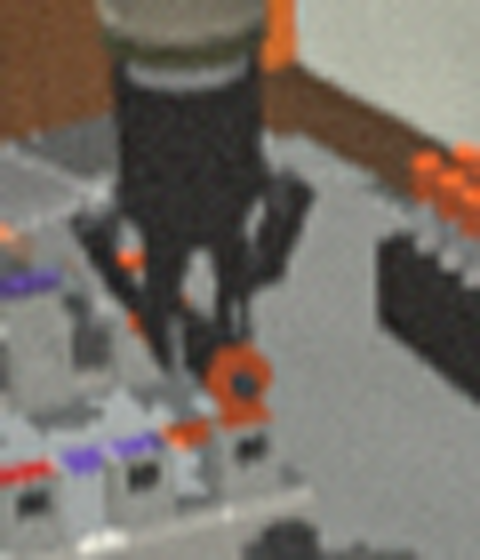

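```bash
python3 -m inch '[[[0.3,0.1,0],[0,0,0],0],[[0.7,0.1,0],[0,0,0],0],[[0.7,0.1,0],[0,0,0],0],[[0.7,0.1,0],[0,0,0],0]]' 110
python3 -c "
from h import *
s=telemetry.sense(); print(tomix(s['tool_pos']),s['ft_force']@np.r_[EX,0],s['ft_force']@np.r_[EY,0],s['wrist_torque'])"
python3 -m inch '[[[0.2,0,0],[0,0,0],0],[[0.3,0,0],[0,0,0],0],[[0.3,0,0],[0,0,0],0],[[0.3,0,0],[0,0,0],0]]' 110
python3 -c "
from h import *
s=telemetry.sense(); print(tomix(s['tool_pos']),s['ft_force']@np.r_[EX,0],s['ft_force']@np.r_[EY,0],s['wrist_torque'])"
```

```text
time: 12.75
tool_pos: [623.0, 242.5, 105.5]
tcp_rot: [-180.0, 0.0, 79.8]
ft_force: [-0.4, 0.0, -1.6]
finger_gap: 26.9
[62.2019034  -8.87403917] -0.4163739268124148 -0.061798582618573794 [-0.02225046 -0.01681626 -0.03803294]
time: 13.15
tool_pos: [623.6, 245.0, 105.6]
tcp_rot: [-180.0, 0.0, 79.8]
ft_force: [-0.6, -3.0, -1.2]
finger_gap: 26.6
[62.24230384 -6.25846311] -0.05792105137004811 -3.065376777308479 [-0.40347008  0.08869679  0.00265038]
```

```bash
python3 -m inch '[[[0.3,0,0],[0,0,0],0],[[0.3,0,0.3],[0,0,0],0],[[0.4,0,0.5],[0,0,0],0],[[0.7,0,0.5],[0,0,0],0],[[1,0,0.5],[0,0,0],0],[[1.2,0,0.5],[0,0,0],0],[[1.2,0,0.5],[0,0,0],0],[[1.2,0,0.5],[0,0,0],0]]' 110
python3 - <<'E'
from h import *
s=telemetry.sense(); print(s['tool_pos'],tomix(s['tool_pos']),s['ft_force']@np.r_[EX,0],s['ft_force']@np.r_[EY,0],s['wrist_torque'],s["tcp_rot"])
s=snap('side','s10');crop(s,(270,110,330,170),8,'s10c')
E
```

```text
time: 13.95
tool_pos: [625.8, 256.9, 100.6]
tcp_rot: [-180.0, 0.0, 79.8]
ft_force: [0.0, -3.8, -2.1]
finger_gap: 27.0
[625.78423146 256.87820709 100.59870744] [62.34069493  5.80961022] 0.6907784977987879 -3.7362469201487 [-0.81043327 -0.05441331 -0.13045188] [-1.79992667e+02  2.27135898e-02  7.98044370e+01]
```

View pics/s10c.png

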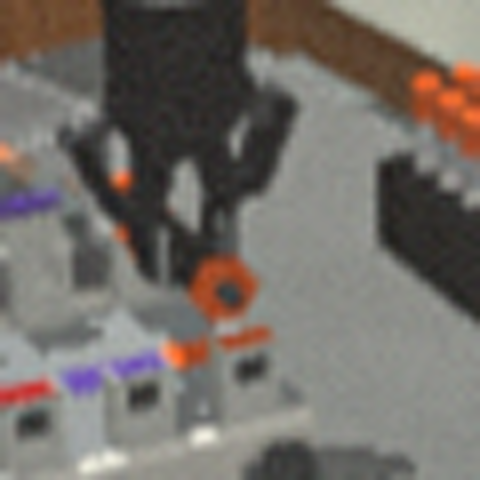

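```bash
python3 -m inch '[[[0.2,0,0],[0,0,0],0],[[0.35,0,0],[0,0,0],0],[[0.35,0,0],[0,0,0],0],[[0.35,0,0],[0,0,0],0]]' 110
python3 - <<'E'
from h import *
for i in range(3):
  s=telemetry.sense(); print(s['tool_pos'],tomix(s['tool_pos']),s['ft_force']@np.r_[EX,0],s['ft_force']@np.r_[EY,0])
E
python3 -m inch '[[[0.1,0,0],[0,0,0],0],[[0.1,0,0],[0,0,0],0],[[0.1,0,0],[0,0,0],0]]' 110
python3 - <<'E'
from h import *
s=telemetry.sense(); print(s['tool_pos'],tomix(s['tool_pos']),s['ft_force']@np.r_[EX,0],s['ft_force']@np.r_[EY,0])
E
```

```text
time: 14.4
tool_pos: [626.2, 259.5, 100.5]
tcp_rot: [-180.0, 0.1, 79.8]
ft_force: [-0.4, -8.1, -2.1]
finger_gap: 27.1
[626.23815373 259.52603161 100.5253143 ] [62.31855392  8.49597019] 0.9987571299733379 -8.083763408718658
[626.23815373 259.52603161 100.5253143 ] [62.31855392  8.49597019] 0.9987571299733379 -8.083763408718658
[626.23815373 259.52603161 100.5253143 ] [62.31855392  8.49597019] 0.9987571299733379 -8.083763408718658
time: 14.7
tool_pos: [626.2, 259.7, 100.4]
tcp_rot: [-179.9, 0.2, 79.8]
ft_force: [-0.8, -11.2, -0.0]
finger_gap: 27.0
[626.23710081 259.68707    100.41920695] [62.28900019  8.65427701] 1.2044016266075976 -11.16299297975018
```

```bash
python3 -m inch '[[[-0.25,-0.03,0],[0,0,0],0],[[-0.25,-0.03,0.3],[0,0,0],0],[[-0.25,-0.03,0.6],[0,0,0],0],[[-0.25,-0.03,0.9],[0,0,0],0],[[-0.25,-0.03,1.2],[0,0,0],0],[[-0.25,-0.03,1.4],[0,0,0],0],[[-0.25,-0.03,1.4],[0,0,0],0]]' 110
python3 - <<'E'
from h import *
s=telemetry.sense(); print(s['tool_pos'],tomix(s['tool_pos']),s['ft_force']@np.r_[EX,0],s['ft_force']@np.r_[EY,0],s['ft_force'][2],s['wrist_torque'])
s=snap('side','s11');crop(s,(270,110,330,170),8,'s11c')
t=snap('top','t11');crop(t,(180,130,280,230),6,'t11c')
E
```

```text
time: 15.4
tool_pos: [626.1, 258.7, 87.0]
tcp_rot: [180.0, 0.0, 79.8]
ft_force: [-0.6, -7.1, 1.7]
finger_gap: 26.7
[626.06204331 258.68155317  87.00312721] [62.29477106  7.63365176] 0.6968533969831571 -7.039987357915495 1.7425867934566353 [-1.01483312  0.08100746 -0.03460507]
```

View pics/s11c.png

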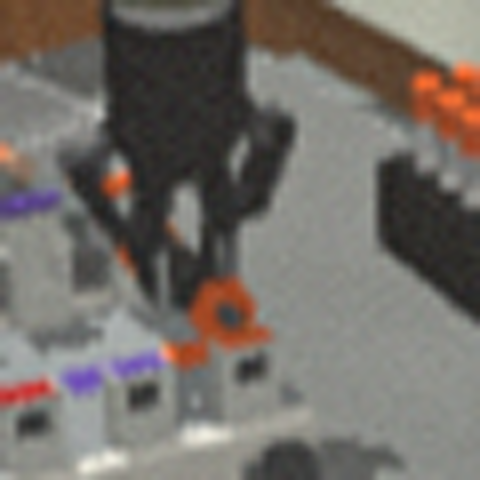

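View pics/t11c.png

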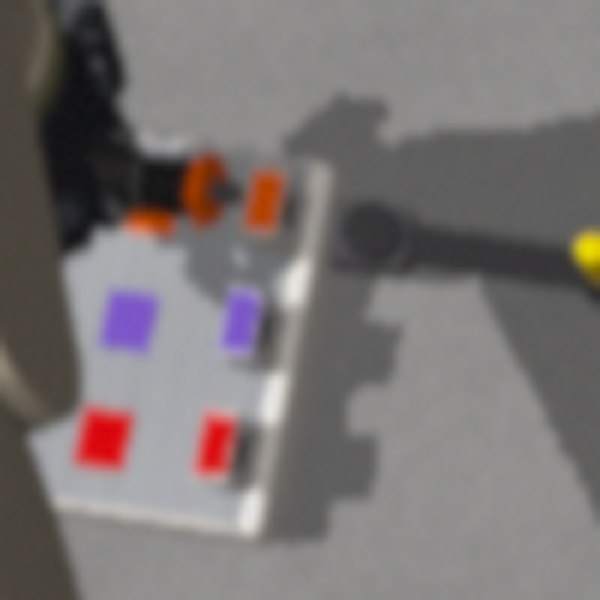

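Run:
```python
from h import *
for y in (53+9.3,-53+9.3):
    for z in (80,90,100): print(y,z,proj("side",[*mix(62.3,y),z]).round(1),((proj("side",[*mix(62.3,y),z])-[270,110])*8).round(0))
s=cv2.imread("pics/s11.png"); cv2.imwrite("pics/s11d.png",cv2.resize(s[125:160,275:310],None,fx=16,fy=16,interpolation=cv2.INTER_CUBIC))
```

```text
62.3 80 [288.3 141.6] [147. 253.]
62.3 90 [288.2 139.6] [146. 237.]
62.3 100 [288.1 137.6] [145. 221.]
-43.7 80 [297.8 151.7] [222. 334.]
-43.7 90 [297.7 149.7] [221. 317.]
-43.7 100 [297.6 147.6] [221. 301.]
```

View pics/s11d.png

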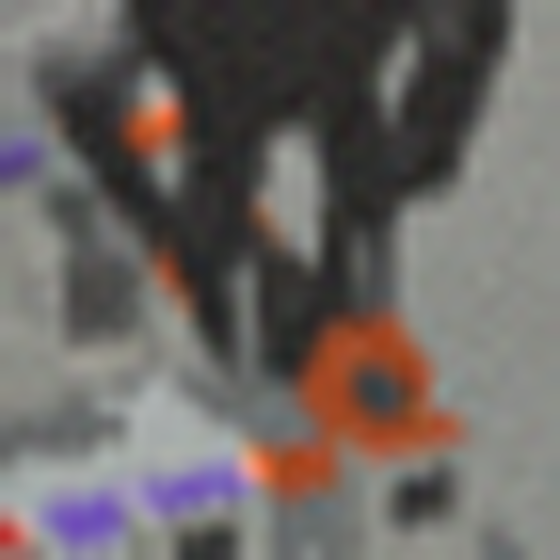

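```bash
python3 -m inch '[[[-0.06,0,0.2],[0,0,0],0],[[-0.06,0,0.4],[0,0,0],0],[[-0.06,0,0.6],[0,0,0],0],[[-0.06,0,0.8],[0,0,0],0],[[-0.06,0,0.8],[0,0,0],0]]' 110
python3 - <<'E'
from h import *
s=telemetry.sense(); print(s['tool_pos'],tomix(s['tool_pos']),s['ft_force']@np.r_[EX,0],s['ft_force']@np.r_[EY,0],s['ft_force'][2],s['wrist_torque'])
s=snap('side','s12'); cv2.imwrite("pics/s12d.png",cv2.resize(s[125:160,275:310,::-1],None,fx=16,fy=16,interpolation=cv2.INTER_CUBIC))
E
```

```text
time: 16.0
tool_pos: [626.0, 258.2, 79.0]
tcp_rot: [180.0, 0.0, 79.8]
ft_force: [-0.8, -6.8, 1.9]
finger_gap: 26.7
[625.9600909  258.2315018   79.00081125] [62.27412717  7.17265895] 0.41270790311804584 -6.868439335597154 1.9158303824794156 [-0.93013748  0.07139154 -0.07641364]
```

View pics/s12d.png

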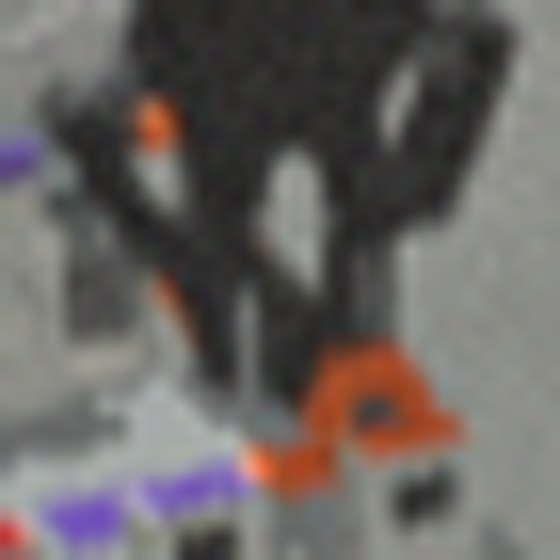

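```bash
python3 -m inch '[[[0,0,0.2],[0,0,0],0],[[0,0,0.3],[0,0,0],0],[[0,0,0.3],[0,0,0],0]]' 110
python3 - <<'E'
from h import *
s=telemetry.sense(); print(s['tool_pos'],tomix(s['tool_pos']),s['ft_force']@np.r_[EX,0],s['ft_force']@np.r_[EY,0],s['ft_force'][2],s['wrist_torque'])
E
python3 -m inch '[[[0,0,0.1],[0,0,0],0],[[0,0,0.2],[0,0,0],0],[[0,0,0.2],[0,0,0],0]]' 110
python3 - <<'E'
from h import *
s=telemetry.sense(); print(s['tool_pos'],tomix(s['tool_pos']),s['ft_force']@np.r_[EX,0],s['ft_force']@np.r_[EY,0],s['ft_force'][2],s['wrist_torque'])
s=snap('side','s13'); cv2.imwrite("pics/s13d.png",cv2.resize(s[125:160,275:310,::-1],None,fx=16,fy=16,interpolation=cv2.INTER_CUBIC))
t=snap('top','t13'); cv2.imwrite("pics/t13d.png",cv2.resize(t[145:180,195:240,::-1],None,fx=16,fy=16,interpolation=cv2.INTER_CUBIC))
E
```

```text
time: 16.35
tool_pos: [626.3, 258.3, 76.9]
tcp_rot: [179.9, -0.0, 79.8]
ft_force: [-3.3, -7.7, 6.9]
finger_gap: 27.0
[626.25388927 258.34710715  76.89899817] [62.5428103   7.33846444] -1.8856592206005214 -8.192324872231 6.863864077120971 [-0.8096738   0.40499618  0.11672685]
time: 16.65
tool_pos: [626.5, 258.5, 75.7]
tcp_rot: [179.9, -0.0, 79.8]
ft_force: [-5.2, -9.1, 9.7]
finger_gap: 26.8
[626.47752597 258.47674806  75.66384513] [62.73995513  7.5056591 ] -3.471018486916511 -9.871348090834195 9.738097193740964 [-0.73249599  0.63416794  0.17645951]
```

View pics/s13d.png

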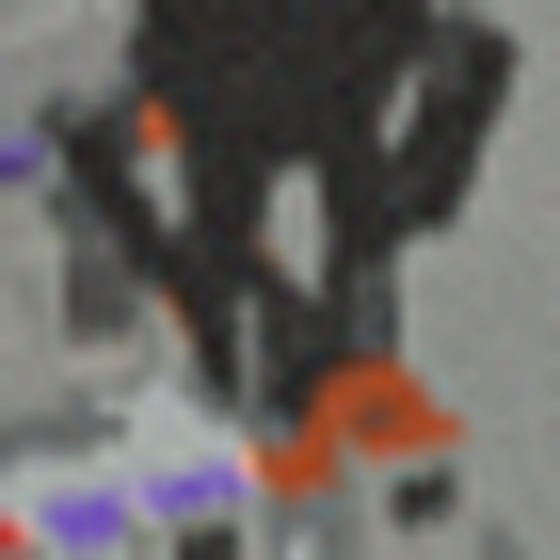

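View pics/t13d.png

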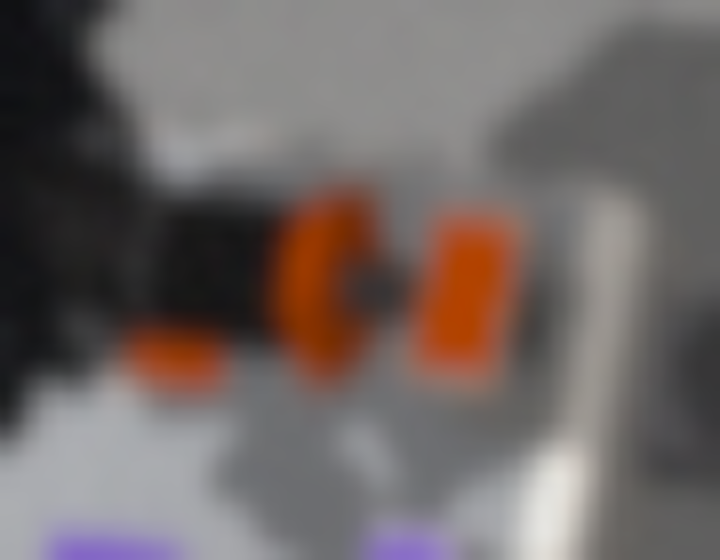

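```bash
python3 -m inch '[[[0,0,-0.3],[0,0.03,0],0],[[0,-0.03,-0.3],[0,0.07,0],0],[[0,-0.03,-0.3],[0,0.07,0],0],[[0,-0.03,-0.3],[0,0.07,0],0]]' 110
python3 - <<'E'
from h import *
s=telemetry.sense(); print(s['tool_pos'],s["tcp_rot"],tomix(s['tool_pos']),s['ft_force']@np.r_[EX,0],s['ft_force']@np.r_[EY,0],s['ft_force'][2],s['wrist_torque'])
s=snap('side','s14'); cv2.imwrite("pics/s14d.png",cv2.resize(s[125:160,275:310,::-1],None,fx=16,fy=16,interpolation=cv2.INTER_CUBIC))
E
```

```text
time: 17.15
tool_pos: [625.3, 258.4, 76.7]
tcp_rot: [-180.0, -4.0, 79.8]
ft_force: [-0.0, -4.2, -1.5]
finger_gap: 26.7
[625.30875366 258.39555367  76.68635912] [-179.98159662   -3.99955567   79.7778545 ] [61.60403284  7.21877619] 0.7288105331057203 -4.166131356968595 -1.5045492646449354 [-0.68048429  0.01455916 -0.03745206]
```

View pics/s14d.png

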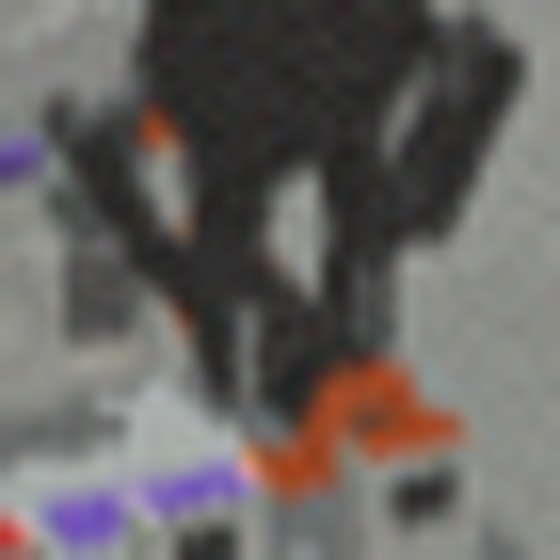

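```bash
python3 -m inch '[[[0.05,0.03,0.1],[0,0,0],0],[[0.05,0.03,0.15],[0,0,0],0],[[0.05,0.03,0.15],[0,0,0],0]]' 110
python3 - <<'E'
from h import *
s=telemetry.sense(); print(s['tool_pos'],tomix(s['tool_pos']),s['ft_force']@np.r_[EX,0],s['ft_force']@np.r_[EY,0],s['ft_force'][2],s['wrist_torque'])
print("mark",proj("side",[*mix(62,-71.5),90]),proj("side",[*mix(0,-71.5),90]))
E
python3 -m inch '[[[0.02,0,0.1],[0,0,0],0],[[0.02,0,0.15],[0,0,0],0],[[0.02,0,0.15],[0,0,0],0]]' 110
python3 - <<'E'
from h import *
s=telemetry.sense(); print(s['tool_pos'],tomix(s['tool_pos']),s['ft_force']@np.r_[EX,0],s['ft_force']@np.r_[EY,0],s['ft_force'][2],s['wrist_torque'])
E
```

```text
time: 17.5
tool_pos: [625.7, 259.0, 75.4]
tcp_rot: [-180.0, -4.0, 79.8]
ft_force: [-2.8, -7.9, 1.1]
finger_gap: 26.9
[625.70205927 259.03441321  75.41624161] [61.87799021  7.91718737] -1.3274891399385538 -8.237388327952655 1.0975984060507185 [-0.89367747  0.43565299  0.14877489]
mark [300.22695166 152.49279263] [286.78450418 155.78880628]
time: 17.8
tool_pos: [626.0, 259.0, 74.2]
tcp_rot: [180.0, -3.9, 79.8]
ft_force: [-3.2, -8.0, 2.3]
finger_gap: 26.6
[626.00734722 259.01829501  74.20171606] [62.18130756  7.95538575] -1.6931602507277144 -8.42090099341316 2.2744891927971085 [-1.11655815  0.40704847  0.12589422]
```

```bash
python3 -m inch '[[[-0.1,-0.05,0],[0,0,0],0],[[-0.2,-0.05,0],[0,0,0],0],[[-0.3,-0.05,0],[0,0,0],0],[[-0.3,-0.05,0],[0,0,0],0]]' 110
python3 - <<'E'
from h import *
s=telemetry.sense(); print(s['tool_pos'],tomix(s['tool_pos']),s['ft_force']@np.r_[EX,0],s['ft_force']@np.r_[EY,0],s['ft_force'][2],s['wrist_torque'])
E
python3 -m inch '[[[-0.1,-0.0,0],[0,0,0],0],[[-0.2,-0.0,0],[0,0,0],0],[[-0.2,-0.0,0],[0,0,0],0]]' 110
python3 - <<'E'
from h import *
s=telemetry.sense(); print(s['tool_pos'],tomix(s['tool_pos']),s['ft_force']@np.r_[EX,0],s['ft_force']@np.r_[EY,0],s['ft_force'][2],s['wrist_torque'])
E
```

```text
time: 18.2
tool_pos: [625.3, 256.8, 74.1]
tcp_rot: [179.9, -4.0, 79.8]
ft_force: [0.4, -3.6, 0.7]
finger_gap: 26.7
[625.3048698  256.75858103  74.08598548] [61.89009323  5.60698714] 1.0249137490677516 -3.4424066180501134 0.7218036742339946 [-0.4846696  -0.13415757 -0.10506852]
time: 18.5
tool_pos: [624.8, 254.5, 73.8]
tcp_rot: [180.0, -4.0, 79.8]
ft_force: [1.8, -3.2, 0.8]
finger_gap: 27.1
[624.8427957  254.53168544  73.82941816] [61.82967117  3.33346001] 2.324226362628506 -2.850387813193532 0.827668841956948 [-0.3921603  -0.25583516 -0.10881745]
```

```bash
python3 -m inch '[[[-0.1,0.03,0],[0,0,0],0],[[-0.2,0.03,0],[0,0,0],0],[[-0.3,0.03,0],[0,0,0],0],[[-0.4,0.03,0],[0,0,0],0],[[-0.4,0.03,0],[0,0,0],0]]' 110
python3 - <<'E'
from h import *
s=telemetry.sense(); print(s['tool_pos'],tomix(s['tool_pos']),s['ft_force']@np.r_[EX,0],s['ft_force']@np.r_[EY,0],s['ft_force'][2],s['wrist_torque'])
s=snap('side','s15'); cv2.imwrite("pics/s15d.png",cv2.resize(s[125:160,275:310,::-1],None,fx=16,fy=16,interpolation=cv2.INTER_CUBIC))
t=snap('top','t15'); cv2.imwrite("pics/t15d.png",cv2.resize(t[145:180,195:240,::-1],None,fx=16,fy=16,interpolation=cv2.INTER_CUBIC))
E
```

```text
time: 19.0
tool_pos: [624.2, 250.5, 73.3]
tcp_rot: [180.0, -4.0, 79.8]
ft_force: [0.7, -2.9, 3.2]
finger_gap: 27.0
[624.18574995 250.51213815  73.33720245] [61.89481011 -0.73891355] 1.203090476298759 -2.780112175533109 3.1823924680165083 [-0.19525229 -0.14379321 -0.06158057]
```

View pics/s15d.png

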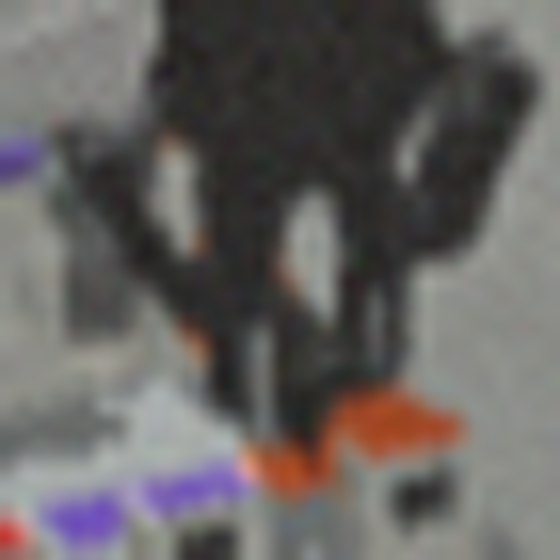

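View pics/t15d.png

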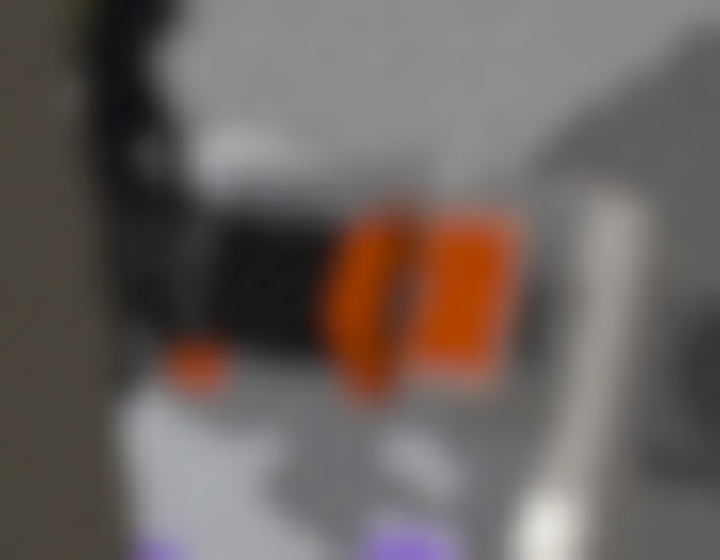

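```bash
python3 -m inch '[[[-0.15,0,-0.03],[0,0,0],0],[[-0.25,0,-0.05],[0,0,0],0],[[-0.25,0,-0.05],[0,0,0],0],[[-0.25,0,-0.05],[0,0,0],0]]' 110
python3 - <<'E'
from h import *
s=telemetry.sense(); print(s['tool_pos'],tomix(s['tool_pos']),s['ft_force']@np.r_[EX,0],s['ft_force']@np.r_[EY,0],s['ft_force'][2],s['wrist_torque'])
E
python3 -m inch '[[[-0.1,0,0],[0,0,0],0],[[-0.1,0,0],[0,0,0],0],[[-0.1,0,0],[0,0,0],0]]' 110
python3 - <<'E'
from h import *
s=telemetry.sense(); print(s['tool_pos'],tomix(s['tool_pos']),s['ft_force']@np.r_[EX,0],s['ft_force']@np.r_[EY,0],s['ft_force'][2],s['wrist_torque'])
E
```

```text
time: 19.5
tool_pos: [623.8, 248.8, 73.6]
tcp_rot: [180.0, -4.1, 79.8]
ft_force: [4.2, 3.2, 0.0]
finger_gap: 26.8
[623.79031176 248.76190514  73.55179518] [61.81556113 -2.53151127] 3.588680019682491 3.86802536948263 0.04224298124998782 [ 0.76192341 -0.58883884 -0.12286973]
time: 19.8
tool_pos: [623.8, 248.6, 73.6]
tcp_rot: [180.0, -4.1, 79.8]
ft_force: [4.4, 6.7, -0.6]
finger_gap: 26.5
[623.78844992 248.62206832  73.6487524 ] [61.83849168 -2.66946775] 3.1309600059511977 7.331447698530084 -0.6218555759082262 [ 1.34333587 -0.82898031 -0.19009853]
```

```bash
python3 -m inch '[[[0.1,0,0],[0,0,0],0.35],[[0.1,0,0],[0,0,0],0.45],[[0.1,0,0],[0,0,0],0.5],[[0.1,0,0],[0,0,0],0.5],[[0.1,0,-1],[0,0,0],0.5],[[0.1,0,-3],[0,0,0],0.5],[[0.1,0,-5],[0,-0.03,0],0.5],[[0.1,0,-8],[0,-0.07,0],0.5],[[-1,0,-12],[0,-0.07,0],0.5],[[-5,0,-13],[0,-0.07,0],0.5],[[-10,0,-13],[0,-0.07,0],0.5],[[-15,-2,-13],[0,-0.07,0],0.5],[[-20,-4,-13],[0,-0.07,0],0.5],[[-25,-6,-13],[0,-0.07,0],0.5],[[-30,-8,-13],[0,-0.07,0],0.5],[[-34,-10,-13],[0,-0.07,0],0.5],[[-34,-10,-13],[0,-0.07,0],0.5]]' 80
python3 - <<'E'
from h import *
s=snap('side','s16'); crop(s,(240,80,350,190),6,'s16c')
t=snap('top','t16');crop(t,(140,130,250,220),6,'t16c')
for k in ("red","violet","brass","blue"):
    print(k,*[b[:2] for b in blobs(t,HUE[k],(318,138,446,242),105)],sep="\n ")
E
```

```text
time: 21.5
tool_pos: [460.8, -81.3, 179.6]
tcp_rot: [-180.0, 0.1, 79.6]
ft_force: [0.8, 1.4, 0.3]
finger_gap: 42.3
red
 (array([385.91, 150.94]), 33)
 (array([353.59, 155.04]), 27)
violet
 (array([385.96, 185.52]), 25)
 (array([355.19, 197.95]), 21)
brass
 (array([347.82, 156.  ]), 22)
 (array([350.  , 199.67]), 15)
blue
 (array([439.21, 176.56]), 34)
 (array([422.14, 180.35]), 118)
 (array([422.61, 209.81]), 100)
 (array([439.92, 213.61]), 38)
```

View pics/s16c.png

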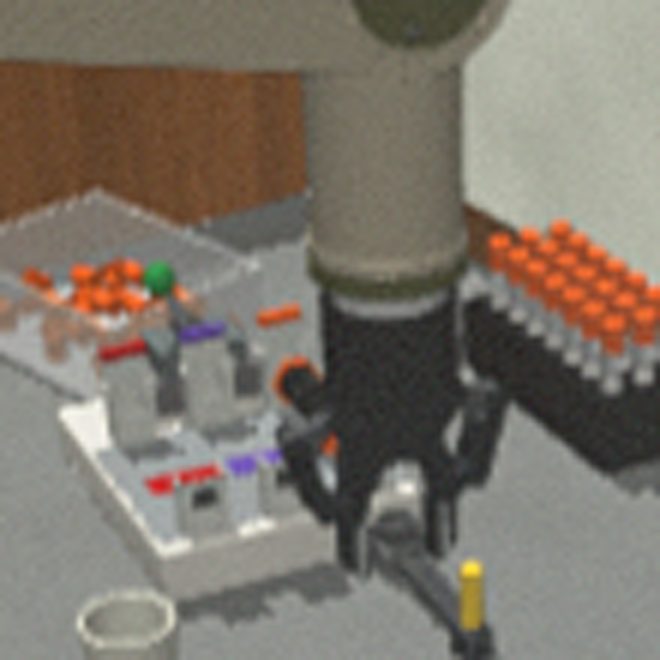

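View pics/t16c.png

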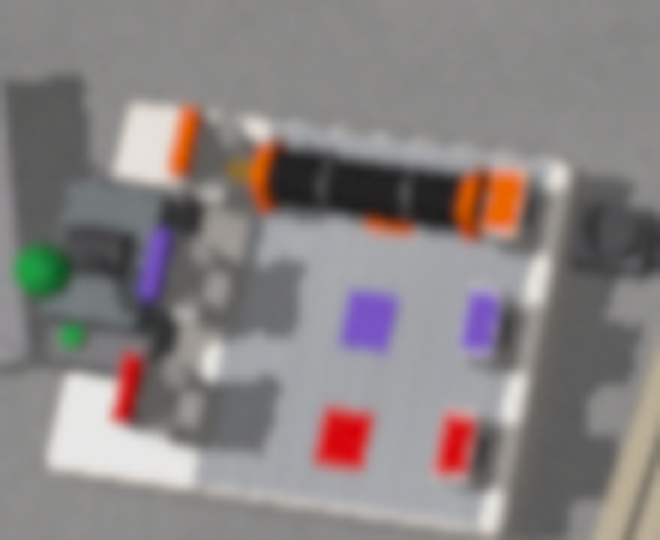

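View pics/t16.png

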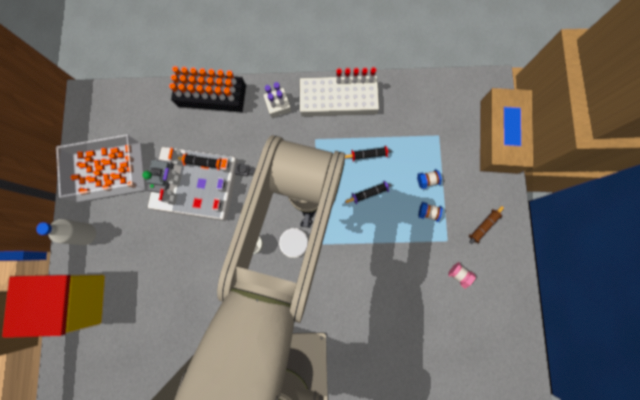

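Run:
```python
from h import *
A=plane("top",355.2,197.85,22);B=plane("top",386.1,185.7,22);d=A-B;print((A+B)/2,np.degrees(np.arctan2(d[1],d[0])))
go(525.3,-259.5,100,109.5)
```

```text
[ 525.94797506 -260.30689157   22.        ] 110.16456211750496
shift [-16.58   9.39   8.03] turn [ 0.001  0.001 -0.522] gap 42.7
```

```bash
python3 -m inch '[[[-4,2,0],[0,0,-0.1],0.65],[[-8,5,0],[0,0,-0.2],0.65],[[-12,7,2],[0,0,-0.3],0.65],[[-16.6,9.4,4],[0,0,-0.4],0.65],[[-16.6,9.4,6],[0,0,-0.522],0.65],[[-16.6,9.4,8],[0,0,-0.522],0.65],[[-16.6,9.4,8],[0,0,-0.522],0.65],[[-16.6,9.4,8],[0,0,-0.522],0.65],[[-16.6,9.4,8],[0,0,-0.522],0.65]]' 80
python3 - <<'E'
from h import *
go(525.7,-259.5,15.5,109.8)
E
```

```text
time: 22.5
tool_pos: [528.0, -257.6, 101.2]
tcp_rot: [179.9, 0.1, 109.8]
ft_force: [0.3, 0.1, -0.3]
finger_gap: 55.5
shift [-0.08 -0.3   8.57] turn [ 0.002  0.002 -0.001] gap 55.5
```

```bash
python3 -m inch '[[[-0.1,-0.3,3],[0,0,0],0.65],[[-0.1,-0.3,5],[0,0,0],0.65],[[-0.1,-0.3,7],[0,0,0],0.65],[[-0.1,-0.3,8],[0,0,0],0.65],[[-0.1,-0.3,8.6],[0,0,0],0.65],[[-0.1,-0.3,8.6],[0,0,0],0.6],[[-0.1,-0.3,8.6],[0,0,0],0.5],[[-0.1,-0.3,8.6],[0,0,0],0.42],[[-0.1,-0.3,8.6],[0,0,0],0.38],[[-0.1,-0.3,8.6],[0,0,0],0.34],[[-0.1,-0.3,8.6],[0,0,0],0.3],[[-0.1,-0.3,8.6],[0,0,0],0.2],[[-0.1,-0.3,8.6],[0,0,0],0.1],[[-0.1,-0.3,8.6],[0,0,0],0]]' 25
python3 -m inch '[[[0,0,0],[0,0,0],0],[[0,0,0],[0,0,0],0],[[0,0,0],[0,0,0],0]]' 110
python3 -m inch '[[[0,0,-1],[0,0,0],0],[[0,0,-4],[0,0,0],0],[[0,0,-8],[0,0,0],0],[[0,0,-12],[0,0,0],0],[[0,0,-16],[0,0,0],0],[[0,0,-16],[0,0,0],0],[[0,0,-16],[0,0,0],0]]'
python3 - <<'E'
from h import *
p=mix(0,-15); go(p[0],p[1],175,79.8)
s=snap('side','s20'); cv2.imwrite("pics/s20d.png",cv2.resize(s[150:220,320:400,::-1],None,fx=8,fy=8,interpolation=cv2.INTER_CUBIC))
ss=telemetry.sense(); T=ss["tool_pos"]; y=np.radians(ss["tcp_rot"][2]); ax=np.array([np.cos(y),np.sin(y),0]); print(T)
for o in (53,-53,84,-72):
    for dz in (-5,1,7): print(o,dz,((proj("side",T+ax*(o+1.5)+[0,0,dz])-[320,150])*8).round(0))
print(blobs(s,(118,150),(320,150,400,220),60,30))
E
```

```text
time: 23.9
tool_pos: [524.9, -260.3, 14.5]
tcp_rot: [179.9, 0.1, 109.7]
ft_force: [0.4, 0.2, 6.7]
finger_gap: 29.2
time: 24.2
tool_pos: [525.1, -260.5, 14.9]
tcp_rot: [179.9, 0.1, 109.7]
ft_force: [0.1, 0.8, 7.5]
finger_gap: 27.3
time: 24.9
tool_pos: [524.5, -260.3, 174.8]
tcp_rot: [179.9, 0.1, 109.7]
ft_force: [-0.4, 0.9, -2.2]
finger_gap: 27.0
shift [46.58 20.53 -0.08] turn [0.002 0.002 0.522] gap 27.0
[ 523.54627427 -259.69226007  172.84631278]
53 -5 [151. 295.]
53 1 [152. 283.]
53 7 [152. 271.]
-53 -5 [379. 376.]
-53 1 [380. 364.]
-53 7 [381. 352.]
84 -5 [ 88. 272.]
84 1 [ 88. 260.]
84 7 [ 89. 248.]
-72 -5 [421. 391.]
-72 1 [422. 379.]
-72 7 [424. 367.]
[(array([338.15, 182.78]), 27, [336, 178, 6, 12]), (array([367. , 193.3]), 37, [364, 189, 7, 10])]
```

View pics/s20d.png

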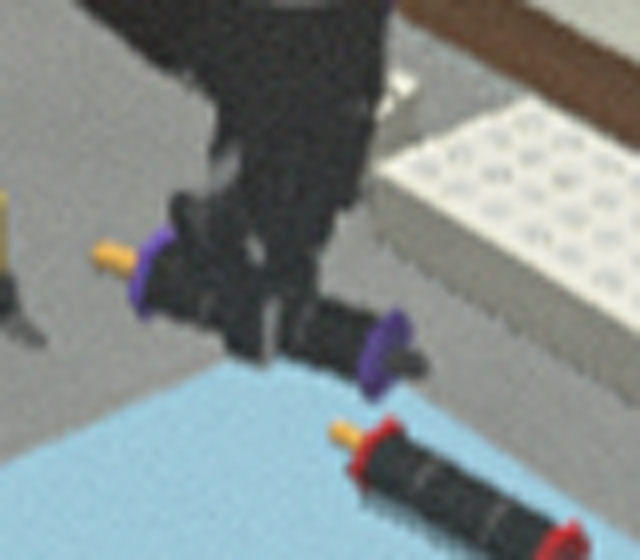

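```bash
python3 -m inch '[[[4,2,-0.3],[0,0,0.0],0],[[9,4,-0.5],[0,0,0.1],0],[[14,6,-1],[0,0,0.2],0],[[19,8,-1],[0,0,0.3],0],[[23.5,10,-1],[0,0,0.4],0],[[28,12,-1],[0,0,0.522],0],[[32.5,14,-1],[0,0,0.522],0],[[37,16,-1],[0,0,0.522],0],[[41,18.5,-1],[0,0,0.522],0],[[44,20,-1],[0,0,0.522],0],[[46.6,20.5,-1],[0,0,0.522],0],[[46.6,20.5,-1],[0,0,0.522],0],[[46.6,20.5,-1],[0,0,0.522],0]]'
python3 - <<'E'
from h import *
p=mix(0,-13); go(p[0],p[1],106.5,79.8)
E
```

```text
time: 26.25
tool_pos: [558.4, 247.8, 180.8]
tcp_rot: [-179.8, 0.1, 79.9]
ft_force: [-0.4, -0.5, -2.1]
finger_gap: 26.6
shift [0.22 0.27 7.43] turn [-0.004  0.003  0.002] gap 26.6
```

```bash
python3 -m inch '[[[0.2,0.1,2],[0,0,0],0],[[0.2,0.1,4],[0,0,0],0],[[0.2,0.1,6],[0,0,0],0],[[0.2,0.1,7.2],[0,0,0],0],[[0.2,0.1,7.2],[0,0,0],0],[[0.2,0.1,7.2],[0,0,0],0]]'
cat > st.py <<'E'
from h import *
s=telemetry.sense(); print("mix",tomix(s['tool_pos']).round(2),"z",round(s['tool_pos'][2],2),"F",(s['ft_force']@np.r_[EX,0]).round(2),(s['ft_force']@np.r_[EY,0]).round(2),s['ft_force'][2].round(2),"rot",s["tcp_rot"].round(2),"T",s['wrist_torque'].round(2))
E
python3 st.py
python3 - <<'E'
from h import *
t=snap('top','t21');crop(t,(180,130,280,230),6,'t21c')
s=snap('side','s21'); cv2.imwrite("pics/s21d.png",cv2.resize(s[115:170,255:315,::-1],None,fx=10,fy=10,interpolation=cv2.INTER_CUBIC))
T=telemetry.sense()["tool_pos"]
for o in (53,-53,-72):
    print(o,((proj("side",T+np.r_[EY*(o-1),1])-[255,115])*10).round(0),((proj("top",T+np.r_[EY*(o-1),1])-[180,130])*6).round(0))
E
```

```text
time: 26.85
tool_pos: [561.3, 249.0, 111.5]
tcp_rot: [-180.0, 0.0, 79.8]
ft_force: [0.3, 0.7, -2.3]
finger_gap: 26.9
mix [  0.26 -13.36] z 111.47 F 0.22 0.7 -2.32 rot [-1.7998e+02  2.0000e-02  7.9750e+01] T [-0.02 -0.01  0.03]
53 [220. 249.] [ -0. 273.]
-53 [312. 352.] [213. 304.]
-72 [330. 372.] [252. 310.]
```

View pics/s21d.png

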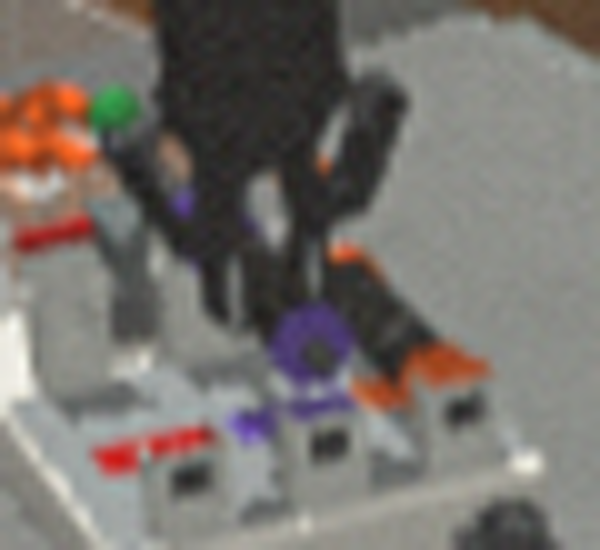

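View pics/t21c.png

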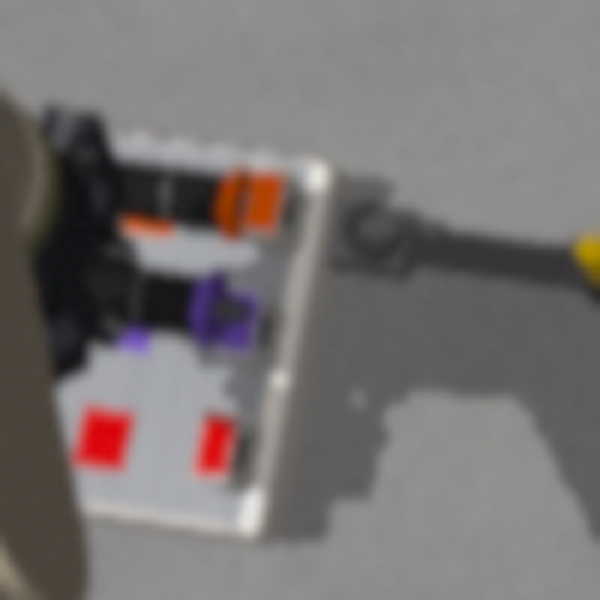

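```bash
python3 -m inch '[[[0.3,0,0.25],[0,0,0],0],[[0.6,0,0.5],[0,0,0],0],[[0.6,0,0.5],[0,0,0],0],[[0.6,0,0.5],[0,0,0],0]]'; python3 st.py
python3 -m inch '[[[0.2,0,0],[0,0,0],0],[[0.3,0,0],[0,0,0],0],[[0.3,0,0],[0,0,0],0]]'; python3 st.py
```

```text
time: 27.35
tool_pos: [562.4, 255.5, 106.4]
tcp_rot: [180.0, 0.0, 79.8]
ft_force: [0.1, -2.7, -1.5]
finger_gap: 26.9
mix [ 0.21 -6.8 ] z 106.37 F 0.54 -2.66 -1.46 rot [1.7999e+02 3.0000e-02 7.9810e+01] T [-0.39 -0.16 -0.11]
time: 27.65
tool_pos: [562.9, 258.6, 106.4]
tcp_rot: [180.0, 0.0, 79.8]
ft_force: [1.0, -3.5, -1.0]
finger_gap: 26.9
mix [ 0.13 -3.68] z 106.37 F 1.56 -3.24 -0.98 rot [1.80e+02 1.00e-02 7.98e+01] T [-0.42 -0.1  -0.17]
```

```bash
python3 -m inch '[[[0.2,0,0.3],[0,0,0],0],[[0.4,0,0.6],[0,0,0],0],[[0.7,0,0.6],[0,0,0],0],[[0.8,0,0.6],[0,0,0],0],[[0.8,0,0.6],[0,0,0],0]]'; python3 st.py
python3 -m inch '[[[0.2,0,0],[0,0,0],0],[[0.2,0,0],[0,0,0],0],[[0.2,0,0],[0,0,0],0]]'; python3 st.py
python3 -m inch '[[[0.2,0,0],[0,0,0],0],[[0.2,0,0],[0,0,0],0],[[0.2,0,0],[0,0,0],0]]'; python3 st.py
```

```text
time: 28.15
tool_pos: [564.0, 266.5, 100.0]
tcp_rot: [-180.0, 0.0, 79.8]
ft_force: [0.0, -3.8, -1.2]
finger_gap: 26.9
mix [-0.18  4.3 ] z 100.02 F 0.69 -3.77 -1.24 rot [-1.7997e+02  3.0000e-02  7.9810e+01] T [-0.66  0.01 -0.05]
time: 28.45
tool_pos: [564.4, 268.3, 100.2]
tcp_rot: [-180.0, 0.0, 79.8]
ft_force: [0.0, -4.5, -2.5]
finger_gap: 26.9
mix [-0.12  6.21] z 100.16 F 0.81 -4.46 -2.51 rot [-1.7998e+02  2.0000e-02  7.9810e+01] T [-0.71  0.08  0.01]
time: 28.75
tool_pos: [564.8, 270.1, 100.2]
tcp_rot: [-180.0, 0.0, 79.8]
ft_force: [-1.2, -6.4, -1.2]
finger_gap: 26.8
mix [-0.06  8.04] z 100.2 F -0.08 -6.55 -1.23 rot [-1.7998e+02  4.0000e-02  7.9800e+01] T [-0.87  0.18 -0.03]
```

```bash
python3 -m inch '[[[-0.11,0.03,0.2],[0,0,0],0],[[-0.11,0.03,0.5],[0,0,0],0],[[-0.11,0.03,0.8],[0,0,0],0],[[-0.11,0.03,1.1],[0,0,0],0],[[-0.11,0.03,1.4],[0,0,0],0],[[-0.11,0.03,1.4],[0,0,0],0]]'; python3 st.py
python3 -m inch '[[[0,0,0.3],[0,0,0],0],[[0,0,0.6],[0,0,0],0],[[0,0,0.8],[0,0,0],0],[[0,0,0.8],[0,0,0],0]]'; python3 st.py
python3 - <<'E'
from h import *
t=snap('top','t22'); cv2.imwrite("pics/t22d.png",cv2.resize(t[160:195,190:235,::-1],None,fx=16,fy=16,interpolation=cv2.INTER_CUBIC))
s=snap('side','s22'); cv2.imwrite("pics/s22d.png",cv2.resize(s[115:170,255:315,::-1],None,fx=10,fy=10,interpolation=cv2.INTER_CUBIC))
T=telemetry.sense()["tool_pos"]
for o in (53,-53):
    print(o,((proj("side",T+np.r_[EY*(o+2),1])-[255,115])*10).round(0))
E
```

```text
time: 29.35
tool_pos: [564.9, 269.0, 85.7]
tcp_rot: [-180.0, 0.0, 79.8]
ft_force: [1.2, -4.9, -1.4]
finger_gap: 26.5
mix [0.22 6.98] z 85.66 F 2.05 -4.63 -1.35 rot [-1.7997e+02  3.0000e-02  7.9790e+01] T [-0.73 -0.08 -0.11]
time: 29.75
tool_pos: [564.8, 269.1, 77.8]
tcp_rot: [-180.0, 0.0, 79.8]
ft_force: [0.3, -3.6, -1.1]
finger_gap: 26.7
mix [0.14 7.05] z 77.83 F 0.88 -3.49 -1.12 rot [-1.7997e+02  2.0000e-02  7.9800e+01] T [-0.61 -0.03 -0.07]
53 [206. 298.]
-53 [295. 402.]
```

View pics/s22d.png

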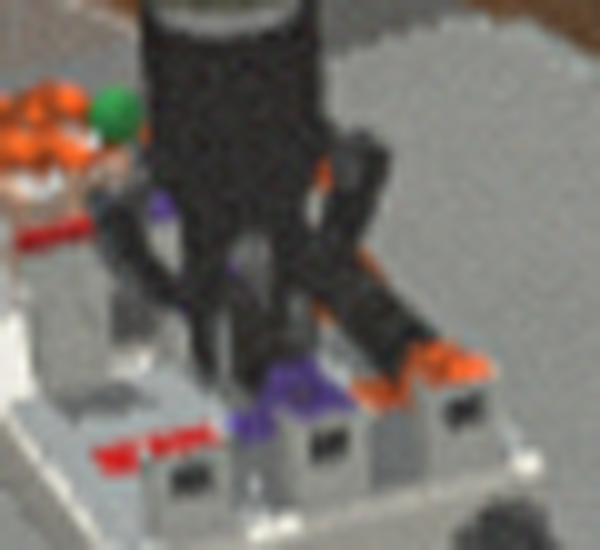

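View pics/t22d.png

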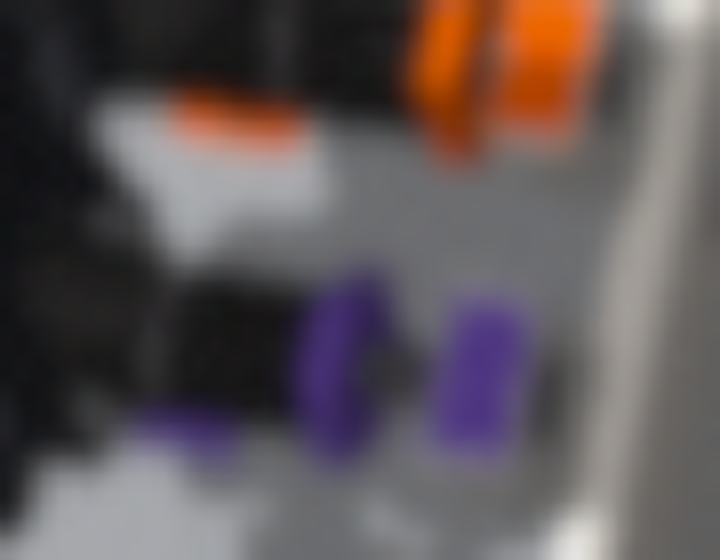

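```bash
python3 -m inch '[[[0,0,0.15],[0,0,0],0],[[0,0,0.25],[0,0,0],0],[[0,0,0.25],[0,0,0],0]]'; python3 st.py
python3 -m inch '[[[-0.1,0,0],[0,0,0],0],[[-0.2,0,0],[0,0,0],0],[[-0.3,0,0],[0,0,0],0],[[-0.3,0,0],[0,0,0],0]]'; python3 st.py
python3 -m inch '[[[-0.1,0,0],[0,0,0],0],[[-0.2,0,0],[0,0,0],0],[[-0.2,0,0],[0,0,0],0]]'; python3 st.py
```

```text
time: 30.15
tool_pos: [565.0, 269.2, 75.8]
tcp_rot: [-180.0, -0.0, 79.8]
ft_force: [-0.4, -4.3, -0.5]
finger_gap: 27.0
mix [0.37 7.21] z 75.8 F 0.4 -4.34 -0.46 rot [-180.    -0.    79.8] T [-0.53  0.07 -0.03]
time: 30.55
tool_pos: [564.5, 266.1, 75.9]
tcp_rot: [-180.0, -0.0, 79.8]
ft_force: [-1.3, -3.0, -0.3]
finger_gap: 26.7
mix [0.38 4.07] z 75.89 F -0.73 -3.21 -0.28 rot [-180.     -0.     79.79] T [-0.46  0.1   0.05]
time: 30.85
tool_pos: [564.1, 264.2, 75.9]
tcp_rot: [-180.0, -0.0, 79.8]
ft_force: [-1.5, -3.5, 0.1]
finger_gap: 26.3
mix [0.37 2.13] z 75.89 F -0.86 -3.71 0.08 rot [-180.    -0.    79.8] T [-0.44  0.08  0.02]
```

Going in cleanly. On to the bottom.

```bash
python3 -m inch '[[[-0.1,-0.02,0.02],[0,0,0],0],[[-0.2,-0.02,0.04],[0,0,0],0],[[-0.3,-0.02,0.05],[0,0,0],0],[[-0.4,-0.02,0.05],[0,0,0],0],[[-0.4,-0.02,0.05],[0,0,0],0]]'; python3 st.py
python3 -m inch '[[[-0.1,0,0.03],[0,0,0],0],[[-0.2,0,0.03],[0,0,0],0],[[-0.2,0,0.03],[0,0,0],0]]'; python3 st.py
```

```text
time: 31.35
tool_pos: [563.3, 260.3, 75.3]
tcp_rot: [180.0, -0.0, 79.8]
ft_force: [-0.7, -3.5, -1.2]
finger_gap: 27.4
mix [ 0.21 -1.9 ] z 75.35 F -0.11 -3.59 -1.17 rot [180.    -0.    79.79] T [-0.4   0.03 -0.06]
time: 31.65
tool_pos: [563.1, 259.6, 75.3]
tcp_rot: [180.0, -0.1, 79.8]
ft_force: [1.2, 5.0, -2.2]
finger_gap: 26.7
mix [ 0.17 -2.66] z 75.29 F 0.25 5.1 -2.19 rot [ 1.7997e+02 -1.2000e-01  7.9820e+01] T [ 0.86 -0.23 -0.02]
```

```bash
python3 -m inch '[[[0.15,0,0],[0,0,0],0],[[0.15,0,0],[0,0,0],0.35],[[0.15,0,0],[0,0,0],0.45],[[0.15,0,0],[0,0,0],0.5],[[0.15,0,0],[0,0,0],0.5],[[0.1,0,-1],[0,0,0],0.5],[[0.1,0,-3],[0,0,0],0.5],[[0.1,0,-6],[0,0,0],0.5],[[0.1,0,-9],[0,0,0],0.5],[[-1,0,-12],[0,0,0],0.5],[[-5,0,-12],[0,0,0],0.5],[[-10,0,-12],[0,0,0],0.5],[[-15,0,-12],[0,0,0],0.5],[[-20,0,-12],[0,0,0],0.5],[[-25,0,-12],[0,0,0],0.5],[[-30,0,-12],[0,0,0],0.5],[[-34,0,-12],[0,0,0],0.5],[[-34,0,-12],[0,0,0],0.5]]' 25
python3 - <<'E'
from h import *
s=snap('side','s25'); t=snap('top','t25');crop(t,(140,130,250,220),6,'t25c')
for k in ("red","blue"):
    print(k,*[b[:2] for b in blobs(t,HUE[k],(318,138,446,242),105)],sep="\n ")
A=plane("top",353.59,155.04,22);B=plane("top",385.91,150.94,22);d=A-B;print((A+B)/2,np.degrees(np.arctan2(d[1],d[0])))
go(650.9,-262.5,100,95.8)
E
```

```text
time: 33.45
tool_pos: [502.0, -80.7, 196.2]
tcp_rot: [179.9, 0.1, 79.5]
ft_force: [-1.0, 0.5, 0.3]
finger_gap: 42.2
red
 (array([385.91, 150.94]), 33)
 (array([353.59, 155.04]), 27)
blue
 (array([439.18, 176.74]), 34)
 (array([422.1 , 180.34]), 116)
 (array([422.62, 209.73]), 101)
 (array([439.84, 213.95]), 38)
[ 650.79217036 -263.17409767   22.        ] 95.77250149327021
shift [-15.59  17.9    9.61] turn [ 0.001 -0.    -0.282] gap 42.9
```

View pics/t25c.png

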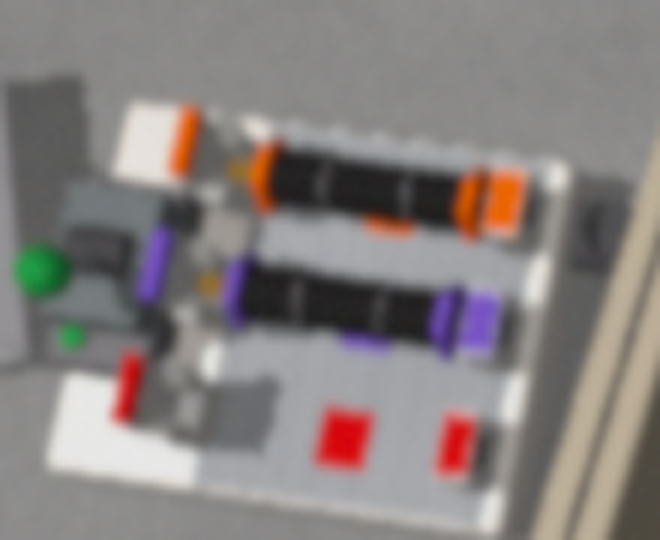

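View pics/t25.png

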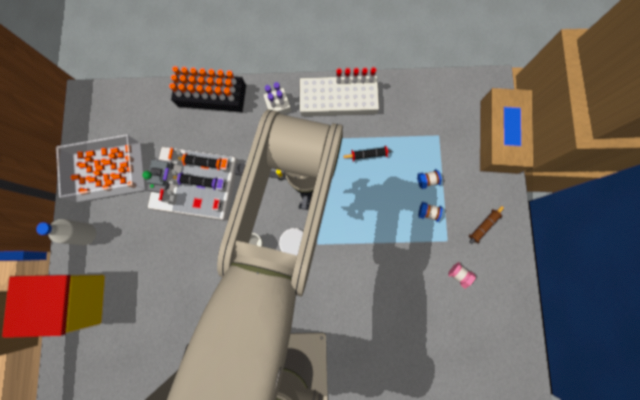

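```bash
python3 -m inch '[[[-3,3.5,0],[0,0,0],0.65],[[-6,7,0],[0,0,-0.1],0.65],[[-9,10.5,0],[0,0,-0.2],0.65],[[-12,14,3],[0,0,-0.282],0.65],[[-15.6,17.9,5],[0,0,-0.282],0.65],[[-15.6,17.9,8],[0,0,-0.282],0.65],[[-15.6,17.9,9.6],[0,0,-0.282],0.65],[[-15.6,17.9,9.6],[0,0,-0.282],0.65],[[-15.6,17.9,9.6],[0,0,-0.282],0.65],[[-15.6,17.9,9.6],[0,0,-0.282],0.65]]'
python3 - <<'E'
from h import *
go(650.8,-262,15.3,95.8)
E
```

```text
time: 34.55
tool_pos: [652.5, -260.6, 102.0]
tcp_rot: [179.8, 0.1, 96.0]
ft_force: [-0.6, 1.2, 1.2]
finger_gap: 55.3
shift [-0.1  -0.21  8.67] turn [0.003 0.002 0.004] gap 55.3
```

```bash
python3 -m inch '[[[-0.1,-0.2,3],[0,0,0],0.65],[[-0.1,-0.2,5],[0,0,0],0.65],[[-0.1,-0.2,7],[0,0,0],0.65],[[-0.1,-0.2,8],[0,0,0],0.65],[[-0.1,-0.2,8.6],[0,0,0],0.65],[[-0.1,-0.2,8.6],[0,0,0],0.6],[[-0.1,-0.2,8.6],[0,0,0],0.5],[[-0.1,-0.2,8.6],[0,0,0],0.42],[[-0.1,-0.2,8.6],[0,0,0],0.38],[[-0.1,-0.2,8.6],[0,0,0],0.34],[[-0.1,-0.2,8.6],[0,0,0],0.3],[[-0.1,-0.2,8.6],[0,0,0],0.2],[[-0.1,-0.2,8.6],[0,0,0],0.1],[[-0.1,-0.2,8.6],[0,0,0],0]]' 25
python3 -m inch '[[[0,0,0],[0,0,0],0],[[0,0,0],[0,0,0],0],[[0,0,0],[0,0,0],0]]' 110
python3 -m inch '[[[0,0,-1],[0,0,0],0],[[0,0,-4],[0,0,0],0],[[0,0,-8],[0,0,0],0],[[0,0,-12],[0,0,0],0],[[0,0,-16],[0,0,0],0],[[0,0,-17],[0,0,0],0],[[0,0,-17],[0,0,0],0]]'
python3 - <<'E'
from h import *
p=mix(-62,-14); go(p[0],p[1],185,79.8)
s=snap('side','s30'); cv2.imwrite("pics/s30d.png",cv2.resize(s[110:190,330:420,::-1],None,fx=7,fy=7,interpolation=cv2.INTER_CUBIC))
ss=telemetry.sense(); T=ss["tool_pos"]; y=np.radians(ss["tcp_rot"][2]); ax=np.array([np.cos(y),np.sin(y),0]); print(T)
for o in (53,-53,84,-72):
    for dz in (1,): print(o,dz,((proj("side",T+ax*(o+2)+[0,0,dz])-[330,110])*7).round(0))
E
```

```text
time: 35.95
tool_pos: [650.2, -263.0, 14.4]
tcp_rot: [179.9, 0.1, 96.0]
ft_force: [0.3, 0.2, 6.3]
finger_gap: 29.2
time: 36.25
tool_pos: [650.4, -263.1, 14.7]
tcp_rot: [179.9, 0.1, 96.0]
ft_force: [-0.6, 0.4, 7.4]
finger_gap: 26.9
time: 36.95
tool_pos: [650.6, -263.3, 186.1]
tcp_rot: [179.8, 0.1, 96.0]
ft_force: [1.0, -0.2, -2.3]
finger_gap: 27.0
shift [53.55 -9.56 -0.06] turn [0.004 0.002 0.282] gap 27.0
[ 649.35123331 -262.68553691  183.12122172]
53 1 [279. 415.]
-53 1 [450. 501.]
84 1 [233. 392.]
-72 1 [482. 518.]
```

View pics/s30d.png

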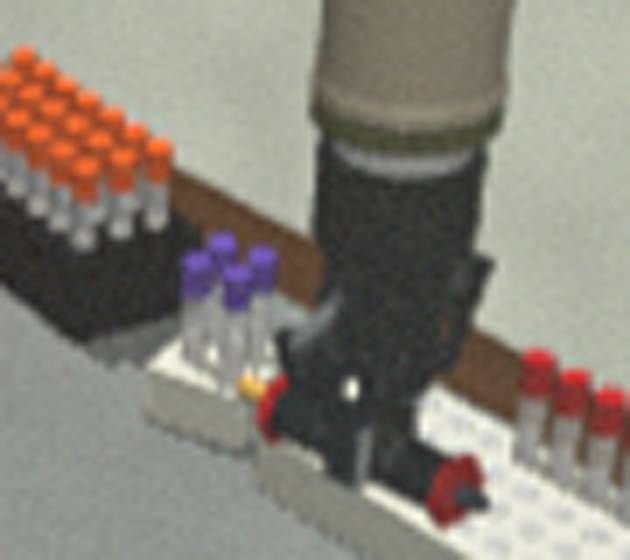

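```bash
python3 -m inch '[[[4.5,-1,0],[0,0,0],0],[[9,-2,0],[0,0,0],0],[[13.5,-3,0],[0,0,0.05],0],[[18,-3.5,0],[0,0,0.1],0],[[22.5,-4,0],[0,0,0.2],0],[[27,-5,0],[0,0,0.282],0],[[31.5,-6,0],[0,0,0.282],0],[[36,-7,0],[0,0,0.282],0],[[40.5,-8,0],[0,0,0.282],0],[[45,-8.5,0],[0,0,0.282],0],[[49.5,-9,0],[0,0,0.282],0],[[53.2,-9.6,0],[0,0,0.282],0],[[53.2,-9.6,0],[0,0,0.282],0],[[53.2,-9.6,0],[0,0,0.282],0],[[53.2,-9.6,0],[0,0,0.282],0]]'
python3 - <<'E'
from h import *
p=mix(-61.8,-15); go(p[0],p[1],111.5,79.8)
E
```

```text
time: 38.5
tool_pos: [497.9, 255.3, 181.1]
tcp_rot: [-179.9, 0.1, 79.8]
ft_force: [-0.3, 0.3, -1.5]
finger_gap: 26.9
shift [0.35 0.16 6.96] turn [-0.003  0.002 -0.   ] gap 26.9
```

```bash
python3 -m inch '[[[0.1,0,2],[0,0,0],0],[[0.1,0,4],[0,0,0],0],[[0.1,0,6],[0,0,0],0],[[0.1,0,6.9],[0,0,0],0],[[0.1,0,6.9],[0,0,0],0],[[0.1,0,6.9],[0,0,0],0]]'
python3 st.py
python3 - <<'E'
from h import *
t=snap('top','t31');crop(t,(180,150,280,230),6,'t31c')
s=snap('side','s31'); cv2.imwrite("pics/s31d.png",cv2.resize(s[115:170,245:305,::-1],None,fx=10,fy=10,interpolation=cv2.INTER_CUBIC))
T=telemetry.sense()["tool_pos"]
for o in (53,-53,-72):
    print(o,((proj("side",T+np.r_[EY*(o+2),1])-[245,115])*10).round(0),((proj("top",T+np.r_[EY*(o+2),1])-[180,150])*6).round(0))
E
```

```text
time: 39.1
tool_pos: [499.3, 256.9, 114.6]
tcp_rot: [180.0, -0.0, 79.7]
ft_force: [-0.3, 0.6, -1.1]
finger_gap: 27.0
mix [-62.16 -16.53] z 114.57 F -0.41 0.57 -1.1 rot [179.99  -0.    79.74] T [-0.    0.03 -0.01]
53 [185. 274.] [-30. 278.]
-53 [271. 381.] [186. 310.]
-72 [288. 401.] [225. 316.]
```

View pics/s31d.png

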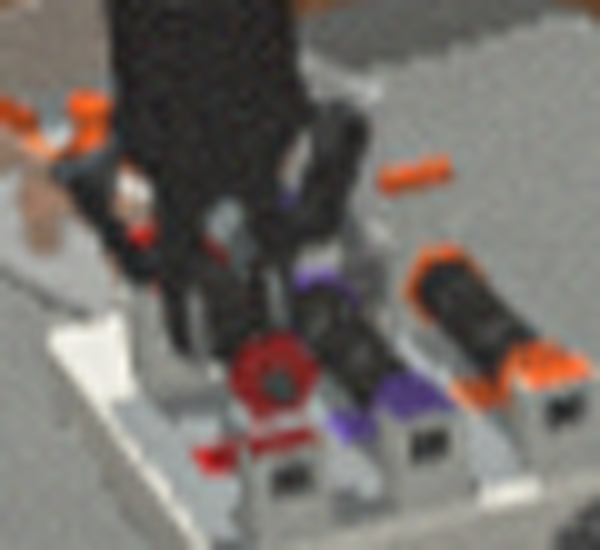

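View pics/t31c.png

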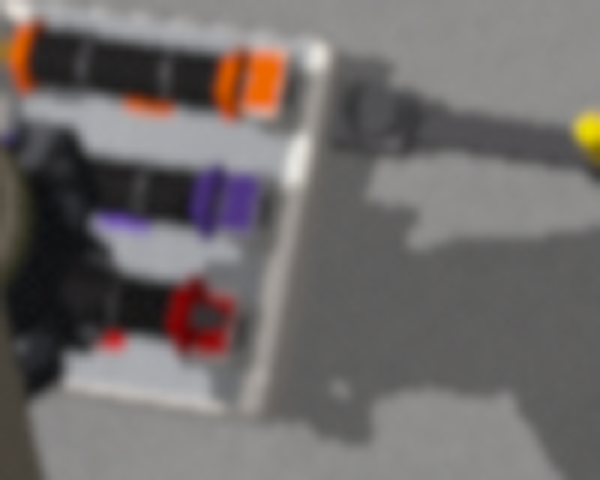

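```bash
python3 -m inch '[[[0.4,0,0.4],[0,0,0],0],[[0.7,0,0.8],[0,0,0],0],[[0.9,0,0.8],[0,0,0],0],[[0.9,0,0.8],[0,0,0],0]]'; python3 st.py
python3 -m inch '[[[0.3,0,0],[0,0,0],0],[[0.4,0,0.3],[0,0,0],0],[[0.6,0,0.6],[0,0,0],0],[[0.9,0,0.6],[0,0,0],0],[[1.2,0,0.6],[0,0,0],0],[[1.2,0,0.6],[0,0,0],0],[[1.2,0,0.6],[0,0,0],0]]'; python3 st.py
```

```text
time: 39.6
tool_pos: [500.3, 266.4, 105.8]
tcp_rot: [-180.0, 0.0, 79.8]
ft_force: [0.4, -2.3, -1.7]
finger_gap: 26.5
mix [-62.85  -7.05] z 105.8 F 0.83 -2.18 -1.69 rot [-1.7998e+02  4.0000e-02  7.9820e+01] T [-0.44 -0.04 -0.05]
time: 40.3
tool_pos: [502.5, 278.1, 99.9]
tcp_rot: [-180.0, 0.0, 79.8]
ft_force: [0.4, -3.6, -2.0]
finger_gap: 26.5
mix [-62.77   4.88] z 99.93 F 0.99 -3.5 -2.03 rot [-1.7999e+02  2.0000e-02  7.9810e+01] T [-0.72  0.   -0.11]
```

```bash
python3 -m inch '[[[0.2,0.05,0],[0,0,0],0],[[0.2,0.05,0],[0,0,0],0],[[0.2,0.05,0],[0,0,0],0]]'; python3 st.py
python3 -m inch '[[[0.15,0.02,0],[0,0,0],0],[[0.15,0.02,0],[0,0,0],0],[[0.15,0.02,0],[0,0,0],0]]'; python3 st.py
```

```text
time: 40.6
tool_pos: [503.1, 280.0, 99.9]
tcp_rot: [-180.0, 0.0, 79.8]
ft_force: [-1.6, -3.6, -2.7]
finger_gap: 26.9
mix [-62.5    6.86] z 99.87 F -0.96 -3.85 -2.69 rot [-1.7996e+02  2.0000e-02  7.9810e+01] T [-0.65  0.27  0.06]
time: 40.9
tool_pos: [503.4, 281.0, 99.8]
tcp_rot: [-179.9, 0.1, 79.8]
ft_force: [-3.7, -6.8, -0.3]
finger_gap: 26.8
mix [-62.35   7.85] z 99.8 F -2.39 -7.32 -0.26 rot [-1.7995e+02  8.0000e-02  7.9800e+01] T [-1.08  0.47  0.15]
```

```bash
python3 -m inch '[[[-0.13,0,0.2],[0,0,0],0],[[-0.13,0,0.5],[0,0,0],0],[[-0.13,0,0.8],[0,0,0],0],[[-0.13,0,1.1],[0,0,0],0],[[-0.13,0,1.4],[0,0,0],0],[[-0.13,0,1.4],[0,0,0],0]]'; python3 st.py
python3 -m inch '[[[0,0,0.3],[0,0,0],0],[[0,0,0.6],[0,0,0],0],[[0,0,0.8],[0,0,0],0],[[0,0,0.8],[0,0,0],0]]'; python3 st.py
python3 -m inch '[[[0,0,0.15],[0,0,0],0],[[0,0,0.2],[0,0,0],0],[[0,0,0.2],[0,0,0],0]]'; python3 st.py
```

```text
time: 41.5
tool_pos: [503.5, 280.1, 85.4]
tcp_rot: [-180.0, 0.0, 79.8]
ft_force: [0.6, -4.6, -0.0]
finger_gap: 27.0
mix [-62.13   6.96] z 85.44 F 1.35 -4.4 -0.0 rot [-1.7998e+02  3.0000e-02  7.9790e+01] T [-0.65 -0.1  -0.08]
time: 41.9
tool_pos: [503.3, 280.1, 77.5]
tcp_rot: [-180.0, 0.0, 79.8]
ft_force: [0.1, -4.1, -0.5]
finger_gap: 26.7
mix [-62.27   6.95] z 77.53 F 0.83 -4.04 -0.49 rot [-1.7997e+02  3.0000e-02  7.9800e+01] T [-0.66  0.04 -0.08]
time: 42.2
tool_pos: [503.6, 280.2, 76.0]
tcp_rot: [-180.0, 0.0, 79.8]
ft_force: [-1.6, -4.8, -0.1]
finger_gap: 26.7
mix [-62.06   7.16] z 76.02 F -0.68 -4.96 -0.13 rot [-180.     0.    79.8] T [-0.52  0.09 -0.02]
```

```bash
python3 -m inch '[[[-0.1,0,0.02],[0,0,0],0],[[-0.2,0,0.02],[0,0,0],0],[[-0.3,0,0.02],[0,0,0],0],[[-0.3,0,0.02],[0,0,0],0]]'; python3 st.py
python3 -m inch '[[[-0.1,0,0],[0,0,0],0],[[-0.2,0,0],[0,0,0],0],[[-0.3,0,0.02],[0,0,0],0],[[-0.3,0,0.02],[0,0,0],0]]'; python3 st.py
python3 -m inch '[[[-0.1,0,0],[0,0,0],0],[[-0.2,0,0],[0,0,0],0],[[-0.3,0,0.02],[0,0,0],0],[[-0.3,0,0.02],[0,0,0],0]]'; python3 st.py
```

```text
time: 42.6
tool_pos: [503.1, 277.2, 75.9]
tcp_rot: [-180.0, -0.0, 79.8]
ft_force: [-1.0, -3.3, 0.4]
finger_gap: 26.7
mix [-62.03   4.05] z 75.91 F -0.36 -3.39 0.38 rot [-180.     -0.     79.79] T [-0.44  0.15 -0.  ]
time: 43.0
tool_pos: [502.6, 274.2, 75.7]
tcp_rot: [180.0, -0.0, 79.8]
ft_force: [-0.9, -3.4, 0.1]
finger_gap: 27.3
mix [-62.01   1.07] z 75.68 F -0.25 -3.46 0.11 rot [180.   -0.   79.8] T [-0.37  0.17  0.06]
time: 43.4
tool_pos: [502.0, 271.3, 75.4]
tcp_rot: [-180.0, 0.0, 79.8]
ft_force: [-1.1, -2.6, 0.6]
finger_gap: 27.2
mix [-62.04  -1.94] z 75.43 F -0.63 -2.73 0.6 rot [-180.     0.    79.8] T [-0.3   0.1  -0.03]
```

```bash
python3 -m inch '[[[-0.1,0,0.03],[0,0,0],0],[[-0.2,0,0.03],[0,0,0],0],[[-0.2,0,0.03],[0,0,0],0]]'; python3 st.py
```

```text
time: 43.7
tool_pos: [501.9, 270.4, 75.4]
tcp_rot: [180.0, -0.1, 79.8]
ft_force: [1.5, 4.5, -1.1]
finger_gap: 27.3
mix [-61.97  -2.86] z 75.37 F 0.63 4.7 -1.07 rot [ 1.7997e+02 -1.1000e-01  7.9810e+01] T [ 0.85 -0.15  0.01]
```

```bash
python3 -m inch '[[[0.15,0,0],[0,0,0],0],[[0.15,0,0],[0,0,0],0.35],[[0.15,0,0],[0,0,0],0.45],[[0.15,0,0],[0,0,0],0.5],[[0.15,0,0],[0,0,0],0.5],[[0.1,0,-1],[0,0,0],0.5],[[0.1,0,-3],[0,0,0],0.5],[[0.1,0,-6],[0,0,0],0.5],[[0.1,0,-9],[0,0,0],0.5],[[-1,0,-13],[0,0,0],0.5],[[-5,1,-13],[0,0,0],0.7],[[-10,2,-13],[0,0,0],0.9],[[-15,3,-13],[0,0,0],0.95],[[-20,4,-13],[0,0,0],0.95],[[-25,5,-13],[0,0,0.1],0.95],[[-30,6,-13],[0,0,0.2],0.95],[[-34,7,-13],[0,0,0.3],0.95],[[-34,7,-13],[0,0,0.4],0.95]]' 25
python3 - <<'E'
from h import *
s=snap('side','s35'); t=snap('top','t35');crop(t,(140,130,250,220),6,'t35c')
for k in ("blue",):
    print(k,*[b for b in blobs(t,HUE[k],(318,138,450,242),105)],sep="\n ")
E
```

```text
time: 45.5
tool_pos: [510.3, -83.1, 206.3]
tcp_rot: [179.9, 0.1, 56.3]
ft_force: [1.0, 1.1, 0.8]
finger_gap: 81.3
blue
 (array([439.18, 176.74]), 34, [435, 170, 7, 15])
 (array([422.08, 180.29]), 114, [418, 173, 9, 16])
 (array([422.65, 209.81]), 99, [419, 202, 9, 16])
 (array([439.89, 213.79]), 38, [436, 207, 7, 15])
```

View pics/t35c.png

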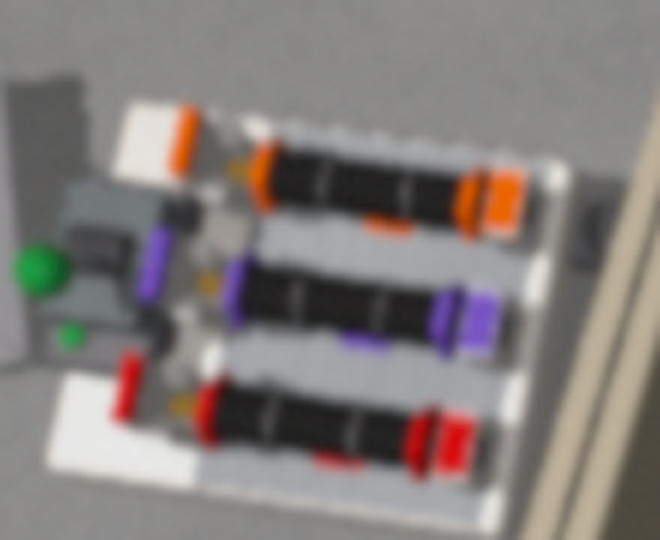

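View pics/t35.png

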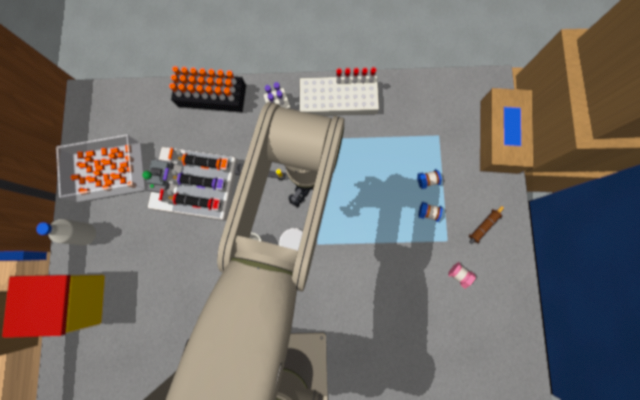

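Run:
```python
from h import *
for n,l,c,f in (("b1",(432.4,178),(422.1,180.3),(439.2,176.7)),("b2",(432.8,212),(422.65,209.8),(439.9,213.8))):
    A=plane("top",*c,36);B=plane("top",*f,36);d=(A-B)/np.linalg.norm(A-B)
    L=plane("top",*l,40)
    print(n,"ax",np.degrees(np.arctan2(d[1],d[0])).round(1),"label->mid",(L+5*d)[:2].round(1),"capfoot->mid",((A+B)/2+2.5*d)[:2].round(1))
# side
for n,c,f in (("b1",(389.6,245.6),(404.1,253.7)),("b2",(367.25,255.2),(376.7,268.8))):
    A=plane("side",*c,30);B=plane("side",*f,30);d=(A-B)/np.linalg.norm(A-B); print(n,A,B,((A+B)/2+2.5*d)[:2].round(1),np.degrees(np.arctan2(d[1],d[0])).round(1))
go(559.5,-444,130,10.5)
```

```text
b1 ax 100.5 label->mid [ 559.1 -443.4] capfoot->mid [ 559.1 -441.6]
b2 ax 75.1 label->mid [ 456.3 -436.9] capfoot->mid [ 457.  -435.9]
b1 [ 552.85554044 -415.0326716    30.        ] [ 562.70730605 -468.78134306   30.        ] [ 557.3 -439.4] 100.4
b2 [ 465.28891194 -404.10647437   30.        ] [ 448.74497114 -464.01104471   30.        ] [ 457.7 -431.6] 74.6
shift [-27.77  24.18   7.6 ] turn [ 0.    -0.001  0.805] gap 81.2
```

```bash
python3 -m inch '[[[-4,3.5,0],[0,0,0.1],1],[[-8,7,0],[0,0,0.2],1],[[-12,10.5,0],[0,0,0.3],1],[[-16,14,0],[0,0,0.4],1],[[-20,17.5,2],[0,0,0.5],1],[[-24,21,4],[0,0,0.6],1],[[-27.8,24.2,6],[0,0,0.7],1],[[-27.8,24.2,7.6],[0,0,0.805],1],[[-27.8,24.2,7.6],[0,0,0.805],1],[[-27.8,24.2,7.6],[0,0,0.805],1],[[-27.8,24.2,7.6],[0,0,0.805],1]]' 25
python3 - <<'E'
from h import *
s=snap('side','s36'); cv2.imwrite("pics/s36d.png",cv2.resize(s[190:290,340:440,::-1],None,fx=6,fy=6,interpolation=cv2.INTER_CUBIC))
t=snap('top','t36')
print(*[b for b in blobs(t,HUE["blue"],(318,138,450,242),105)],sep="\n ")
go(559,-443,16,10.5)
E
```

```text
time: 46.7
tool_pos: [562.4, -441.4, 130.9]
tcp_rot: [179.9, -0.1, 11.0]
ft_force: [0.0, 1.0, -0.1]
finger_gap: 85.6

shift [-0.4   0.03 11.57] turn [ 0.002 -0.002  0.008] gap 85.2
```

View pics/s36d.png

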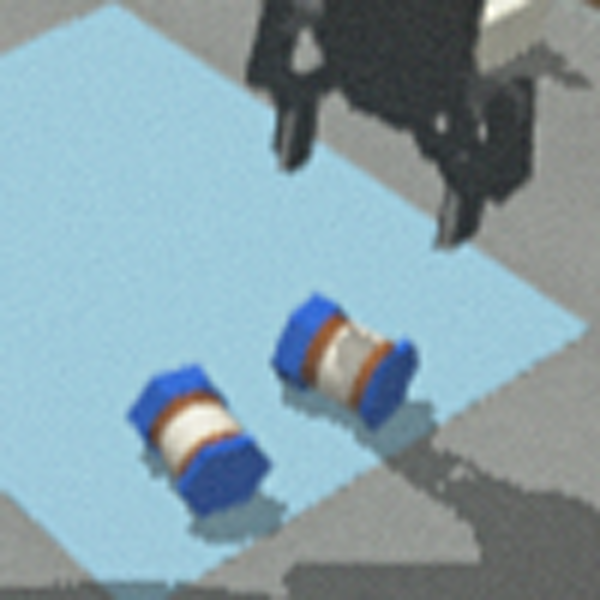

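```bash
python3 -m inch '[[[-0.4,0,3],[0,0,0],1],[[-0.4,0,5],[0,0,0],1],[[-0.4,0,7],[0,0,0],1],[[-0.4,0,8],[0,0,0],1],[[-0.4,0,8],[0,0,0],1],[[-0.4,0,8],[0,0,0],1]]'
python3 st.py
python3 - <<'E'
from h import *
s=snap('side','s37'); cv2.imwrite("pics/s37d.png",cv2.resize(s[190:290,340:440,::-1],None,fx=6,fy=6,interpolation=cv2.INTER_CUBIC))
go(559,-443,16,10.5)
E
```

```text
time: 47.4
tool_pos: [558.0, -443.5, 50.8]
tcp_rot: [179.9, -0.1, 10.8]
ft_force: [-0.6, 0.1, 0.4]
finger_gap: 85.5
mix [ 119.67 -695.5 ] z 50.75 F -0.61 -0.01 0.39 rot [ 1.7992e+02 -6.0000e-02  1.0810e+01] T [ 0.03  0.02 -0.05]
shift [ 0.08 -0.08  3.53] turn [ 0.002 -0.002  0.005] gap 85.1
```

View pics/s37d.png

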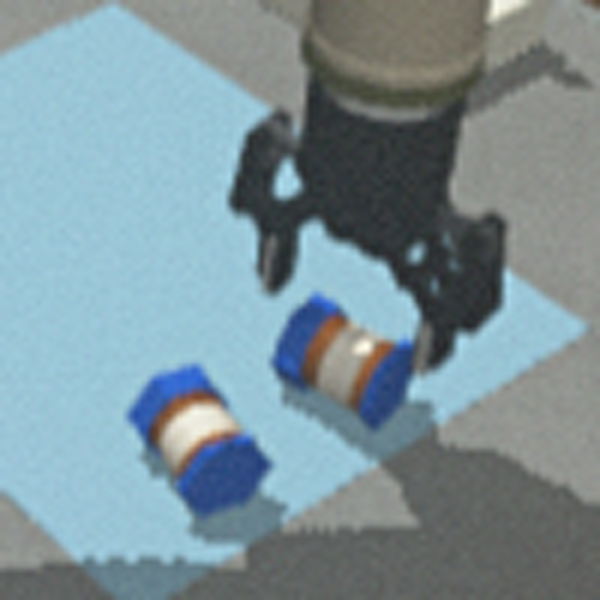

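```bash
python3 -m inch '[[[0.1,-0.05,1.5],[0,0,0],1],[[0.1,-0.05,2.5],[0,0,0],1],[[0.1,-0.05,3.5],[0,0,0],1],[[0.1,-0.05,3.5],[0,0,0],1],[[0.1,-0.05,3.5],[0,0,0],0.85],[[0.1,-0.05,3.5],[0,0,0],0.78],[[0.1,-0.05,3.5],[0,0,0],0.74],[[0.1,-0.05,3.5],[0,0,0],0.7],[[0.1,-0.05,3.5],[0,0,0],0.6],[[0.1,-0.05,3.5],[0,0,0],0.4],[[0.1,-0.05,3.5],[0,0,0],0.4]]' 25
python3 -m inch '[[[0,0,0],[0,0,0],0.4],[[0,0,0],[0,0,0],0.4],[[0,0,-0.5],[0,0,0],0.4],[[0,0,-1.5],[0,0,0],0.4],[[0,0,-4],[0,0,0],0.4],[[0,0,-4],[0,0,0],0.4]]' 70
python3 st.py
python3 - <<'E'
from h import *
s=snap('side','s38'); cv2.imwrite("pics/s38d.png",cv2.resize(s[190:290,340:440,::-1],None,fx=6,fy=6,interpolation=cv2.INTER_CUBIC))
E
```

```text
time: 48.55
tool_pos: [558.6, -443.1, 15.1]
tcp_rot: [179.9, -0.0, 10.8]
ft_force: [-0.3, 0.9, 5.8]
finger_gap: 59.6
time: 49.15
tool_pos: [560.1, -444.5, 58.6]
tcp_rot: [179.7, -0.2, 10.8]
ft_force: [0.6, -1.6, 0.0]
finger_gap: 59.2
mix [ 121.88 -696.12] z 58.61 F 0.88 -1.43 0.02 rot [179.71  -0.21  10.76] T [-0.01 -0.01 -0.04]
```

View pics/s38d.png

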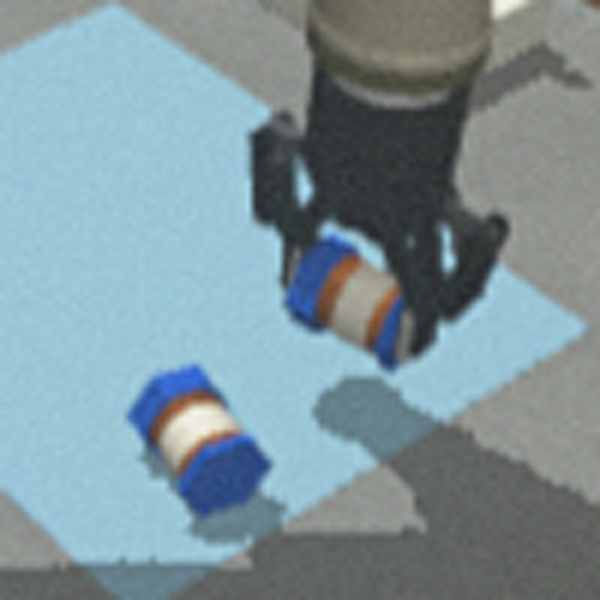

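Run:
```python
from h import *
p=mix(31,0); print(p); go(p[0],p[1],190,-10.2)
```

```text
[593.91006385 256.71037305]
shift [ 16.5  -68.15 -13.53] turn [ 0.003 -0.003  0.366] gap 59.0
```

```bash
python3 -m inch '[[[0,0,-4],[0,0,0],0.4],[[0,0,-8],[0,0,0],0.4],[[0,-2,-12],[0,0,0],0.4],[[1,-6,-13.5],[0,0,0],0.4],[[2,-10,-13.5],[0,0,0],0.4],[[3,-14,-13.5],[0,0,0],0.4],[[4,-18,-13.5],[0,0,0.05],0.4],[[5,-22,-13.5],[0,0,0.1],0.4],[[6,-26,-13.5],[0,0,0.15],0.4],[[7,-30,-13.5],[0,0,0.2],0.4],[[8,-34,-13.5],[0,0,0.25],0.4],[[9,-38,-13.5],[0,0,0.3],0.4],[[10,-42,-13.5],[0,0,0.366],0.4],[[11,-46,-13.5],[0,0,0.366],0.4],[[12,-50,-13.5],[0,0,0.366],0.4],[[13,-54,-13.5],[0,0,0.366],0.4],[[14,-58,-13.5],[0,0,0.366],0.4],[[15,-62,-13.5],[0,0,0.366],0.4],[[16,-65.5,-13.5],[0,0,0.366],0.4],[[16.5,-68,-13.5],[0,0,0.366],0.4]]'
python3 -m inch '[[[0,0,0],[0,0,0],0.4],[[0,0,0],[0,0,0],0.4]]'
python3 - <<'E'
from h import *
p=mix(31,0); go(p[0],p[1],125,-10.2)
s=snap('side','s39'); cv2.imwrite("pics/s39d.png",cv2.resize(s[90:170,245:345,::-1],None,fx=6,fy=6,interpolation=cv2.INTER_CUBIC))
t=snap('top','t39');crop(t,(140,130,250,220),6,'t39c')
E
```

```text
time: 51.2
tool_pos: [592.6, 258.6, 187.6]
tcp_rot: [180.0, 0.1, -10.1]
ft_force: [-0.7, 0.4, -1.9]
finger_gap: 59.2
time: 51.4
tool_pos: [592.6, 256.3, 187.8]
tcp_rot: [179.9, 0.1, -10.1]
ft_force: [0.3, -0.5, -1.4]
finger_gap: 59.6
shift [ 0.13 -0.07  6.28] turn [0.001 0.001 0.001] gap 59.6
```

View pics/s39d.png

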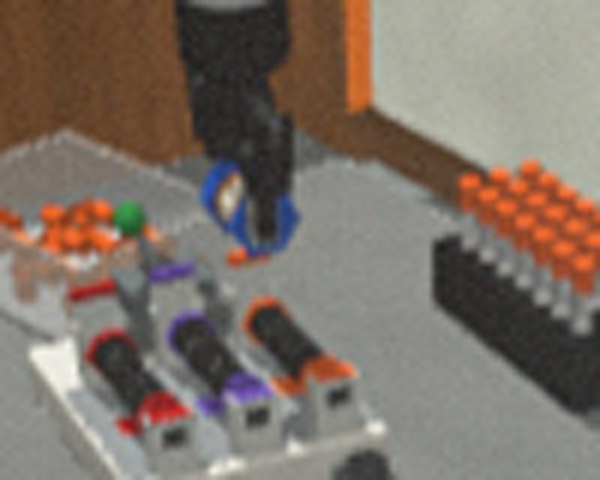

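Held squarely. Lower, first to 15 mm above the seat, then feel for contact.

```bash
python3 -m inch '[[[0.1,0,2],[0,0,0],0.4],[[0.1,0,4],[0,0,0],0.4],[[0.1,0,6],[0,0,0],0.4],[[0.1,0,7.5],[0,0,0],0.4],[[0.1,0,8.2],[0,0,0],0.4],[[0.1,0,8.2],[0,0,0],0.4],[[0.1,0,8.2],[0,0,0],0.4]]'; python3 st.py
python3 - <<'E'
from h import *
s=snap('side','s40'); cv2.imwrite("pics/s40d.png",cv2.resize(s[100:170,245:325,::-1],None,fx=8,fy=8,interpolation=cv2.INTER_CUBIC))
t=snap('top','t40');crop(t,(140,130,250,220),6,'t40c')
E
```

```text
time: 52.2
tool_pos: [594.8, 255.8, 108.0]
tcp_rot: [-180.0, -0.1, -10.2]
ft_force: [1.3, 0.0, -1.5]
finger_gap: 59.4
mix [32.05 -0.74] z 108.05 F 1.28 0.26 -1.54 rot [-1.7997e+02 -5.0000e-02 -1.0230e+01] T [ 0.03  0.01 -0.04]
```

View pics/s40d.png

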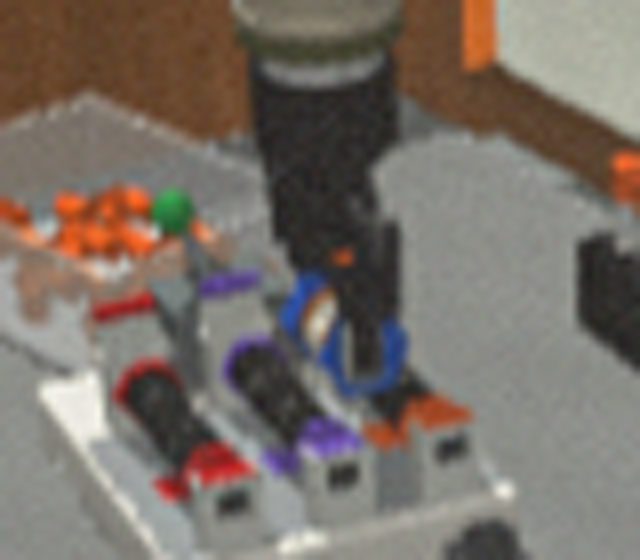

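View pics/t40c.png

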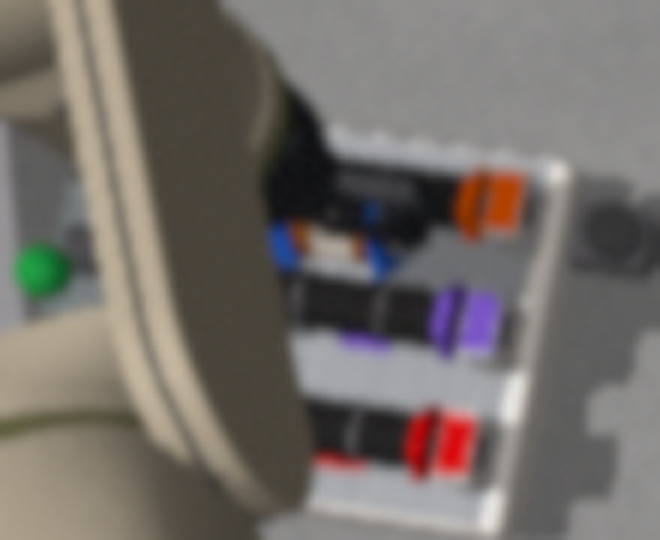

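```bash
python3 -m inch '[[[-0.1,0,0.5],[0,0,0],0.4],[[-0.1,0,1.0],[0,0,0],0.4],[[-0.1,0,1.2],[0,0,0],0.4],[[-0.1,0,1.2],[0,0,0],0.4]]'; python3 st.py
python3 -m inch '[[[0,0,0.15],[0,0,0],0.4],[[0,0,0.3],[0,0,0],0.4],[[0,0,0.3],[0,0,0],0.4]]'; python3 st.py
```

```text
time: 52.7
tool_pos: [592.7, 256.0, 94.4]
tcp_rot: [180.0, 0.1, -10.2]
ft_force: [-0.6, -0.4, -2.0]
finger_gap: 59.7
mix [29.98 -0.88] z 94.38 F -0.52 -0.48 -1.98 rot [ 1.7996e+02  6.0000e-02 -1.0200e+01] T [ 0.   -0.07  0.02]
time: 53.0
tool_pos: [593.0, 256.2, 92.1]
tcp_rot: [180.0, 0.0, -10.2]
ft_force: [-3.4, -0.1, 2.7]
finger_gap: 59.6
mix [30.16 -0.72] z 92.09 F -3.35 -0.73 2.72 rot [ 1.7999e+02  4.0000e-02 -1.0200e+01] T [-0.12  0.64 -0.08]
```

```bash
python3 -m inch '[[[-0.1,0,0.05],[0,0,0],0.4],[[-0.15,0,0.15],[0,0,0],0.4],[[-0.15,0,0.15],[0,0,0],0.4]]'; python3 st.py
python3 - <<'E'
from h import *
s=snap('side','s41'); cv2.imwrite("pics/s41d.png",cv2.resize(s[100:170,245:325,::-1],None,fx=8,fy=8,interpolation=cv2.INTER_CUBIC))
E
```

```text
time: 53.3
tool_pos: [591.9, 256.4, 90.6]
tcp_rot: [-180.0, -0.0, -10.2]
ft_force: [-1.1, 0.4, 0.4]
finger_gap: 59.3
mix [29.05 -0.63] z 90.6 F -1.13 0.24 0.39 rot [-1.7999e+02 -2.0000e-02 -1.0210e+01] T [0.05 0.21 0.01]
```

View pics/s41d.png

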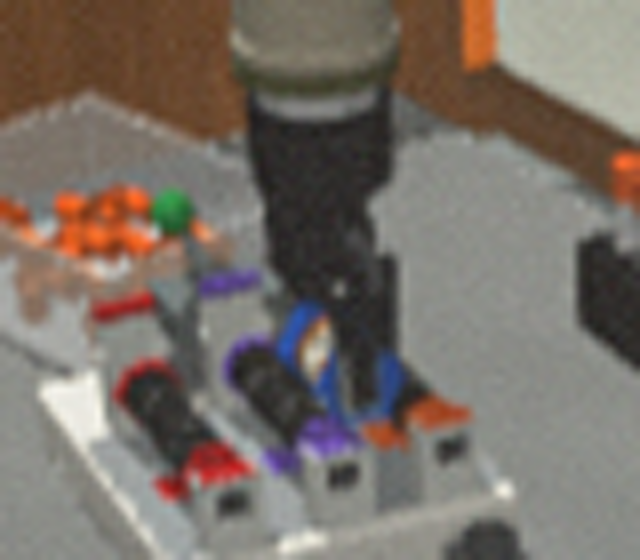

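Lower a bit more until it bears, then open slightly.

```bash
python3 -m inch '[[[0,0,0.1],[0,0,0],0.4],[[0,0,0.2],[0,0,0],0.4],[[0,0,0.2],[0,0,0],0.4]]'; python3 st.py
```

```text
time: 53.65
tool_pos: [591.8, 256.5, 88.8]
tcp_rot: [-180.0, -0.0, -10.2]
ft_force: [-3.3, 0.1, 3.6]
finger_gap: 59.8
mix [28.96 -0.56] z 88.8 F -3.26 -0.53 3.58 rot [-179.99   -0.    -10.21] T [-0.01  0.46 -0.1 ]
```

```bash
python3 -m inch '[[[0,0,0],[0,0,0],0.72],[[0,0,0],[0,0,0],0.74],[[0,0,0],[0,0,0],0.76],[[0,0,0],[0,0,0],0.76],[[0,0,-0.5],[0,0,0],0.76],[[0,0,-1.5],[0,0,0],0.76],[[0,0,-3],[0,0,0],0.76],[[0,0,-6],[0,0,0],0.78],[[0,0,-9],[0,0,0],0.8],[[0,0,-9],[0,0,0],0.8]]' 25; python3 st.py
python3 - <<'E'
from h import *
s=snap('side','s42'); cv2.imwrite("pics/s42d.png",cv2.resize(s[100:170,245:325,::-1],None,fx=8,fy=8,interpolation=cv2.INTER_CUBIC))
E
```

```text
time: 54.65
tool_pos: [595.2, 257.6, 186.7]
tcp_rot: [-179.7, -0.5, -10.2]
ft_force: [0.2, 0.5, 0.1]
finger_gap: 68.3
mix [32.09  1.05] z 186.73 F 0.1 0.57 0.11 rot [-179.7    -0.55  -10.21] T [-0.04 -0.05 -0.04]
```

View pics/s42d.png

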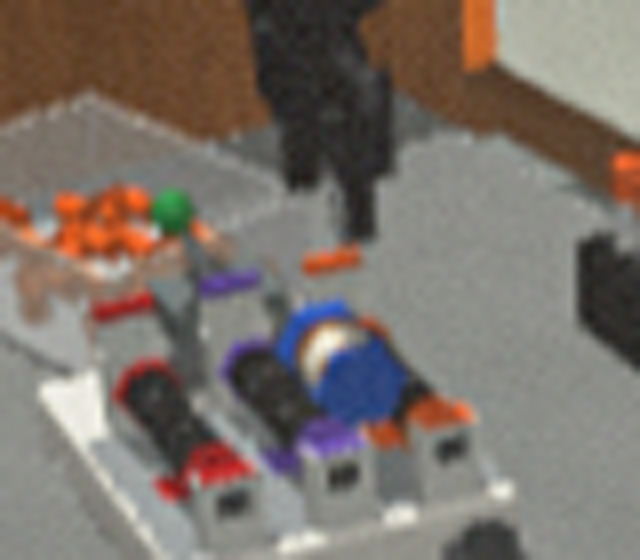

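Run:
```python
from h import *
go(456.5,-436,140,-15)
```

```text
shift [-1.3  70.68  4.12] turn [-0.004 -0.007  0.084] gap 68.2
```

```bash
python3 -m inch '[[[0,4,-0.5],[0,0,0],0.85],[[0,8,-0.5],[0,0,0],0.9],[[0,12,-0.5],[0,0,0],1],[[0,16,-0.5],[0,0,0],1],[[0,20,-0.5],[0,0,0],1],[[0,24,-0.5],[0,0,0],1],[[0,28,-0.5],[0,0,0],1],[[0,32,-0.5],[0,0,0],1],[[0,36,-0.5],[0,0,0],1],[[0,40,-0.5],[0,0,0.084],1],[[0,44,-0.5],[0,0,0.084],1],[[-1,48,-0.5],[0,0,0.084],1],[[-1.3,52,0],[0,0,0.084],1],[[-1.3,56,0],[0,0,0.084],1],[[-1.3,60,1],[0,0,0.084],1],[[-1.3,64,2],[0,0,0.084],1],[[-1.3,68,3],[0,0,0.084],1],[[-1.3,70.7,4.1],[0,0,0.084],1],[[-1.3,70.7,4.1],[0,0,0.084],1],[[-1.3,70.7,4.1],[0,0,0.084],1]]'
python3 - <<'E'
from h import *
t=snap('top','t44');s=snap('side','s44'); cv2.imwrite("pics/s44d.png",cv2.resize(s[190:290,320:440,::-1],None,fx=6,fy=6,interpolation=cv2.INTER_CUBIC))
print(*blobs(s,HUE["blue"],(295,195,430,285),110),sep="\n")
go(456.5,-436,50,-15)
E
```

```text
time: 56.7
tool_pos: [453.0, -436.9, 136.7]
tcp_rot: [-179.9, 0.1, -15.1]
ft_force: [-0.3, -0.4, -0.2]
finger_gap: 85.1
(array([367.17, 255.34]), 65, [362, 251, 13, 13])
(array([376.68, 268.82]), 132, [370, 263, 15, 13])
shift [ 0.23 -0.09  8.79] turn [-0.  0.  0.] gap 85.5
```

View pics/s44d.png

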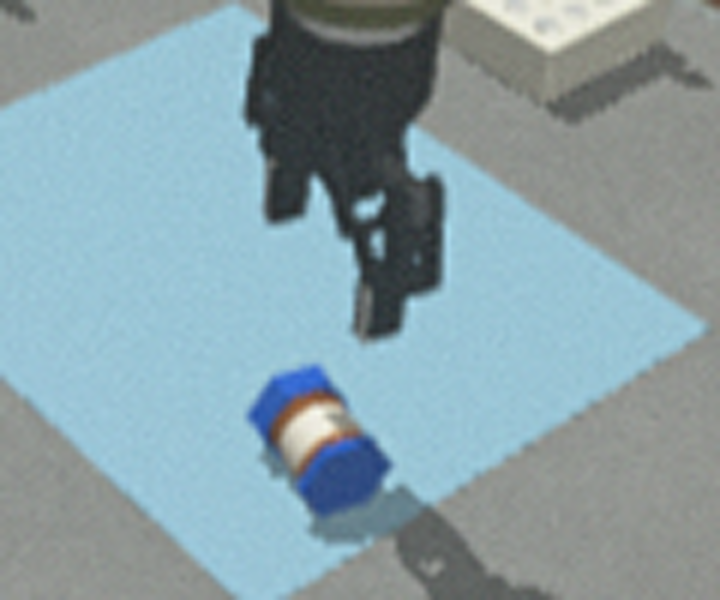

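View pics/t44.png

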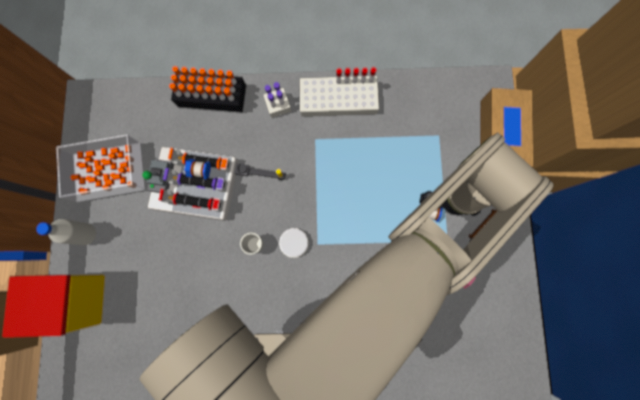

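```bash
python3 -m inch '[[[0.25,-0.1,3],[0,0,0],1],[[0.25,-0.1,5],[0,0,0],1],[[0.25,-0.1,7],[0,0,0],1],[[0.25,-0.1,8.5],[0,0,0],1],[[0.25,-0.1,8.5],[0,0,0],1],[[0.25,-0.1,8.5],[0,0,0],1]]'
python3 - <<'E'
from h import *
s=snap('side','s45'); cv2.imwrite("pics/s45d.png",cv2.resize(s[190:290,320:440,::-1],None,fx=6,fy=6,interpolation=cv2.INTER_CUBIC))
go(456.5,-436,16,-15)
E
```

```text
time: 57.4
tool_pos: [456.8, -436.5, 53.3]
tcp_rot: [180.0, -0.0, -15.0]
ft_force: [-0.6, 0.3, 0.0]
finger_gap: 85.4
shift [-0.1  -0.09  3.81] turn [ 0.001 -0.001  0.   ] gap 85.5
```

View pics/s45d.png

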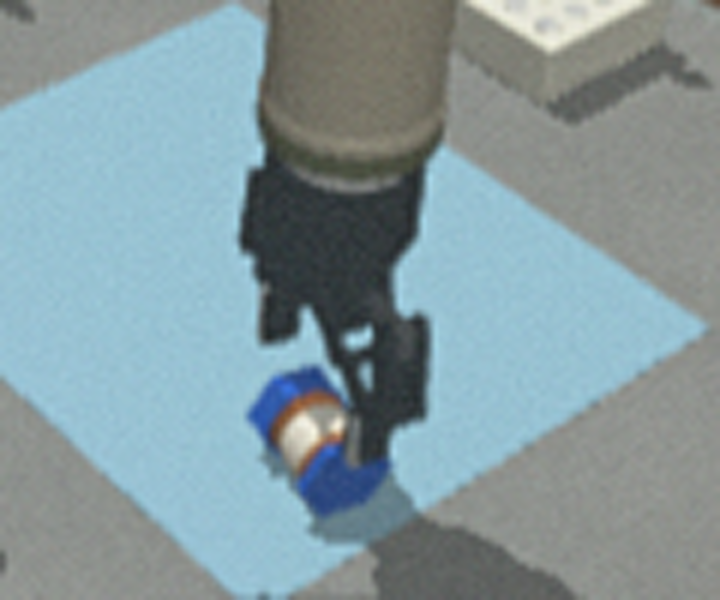

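Run:
```python
from h import *
d=np.array([np.cos(np.radians(75)),np.sin(np.radians(75)),0])
for c in ([456.5,-436,23],[457.5,-432,23]):
  c=np.array(c)
  for o in (-30,-5,0,30): print(o,((proj("side",c+o*d)-[320,190])*6).round(0), end=' ')
  print()
```

```text
-30 [340. 484.] -5 [317. 450.] 0 [312. 443.] 30 [285. 405.] 
-30 [336. 478.] -5 [313. 445.] 0 [308. 438.] 30 [281. 400.]
```

```bash
python3 -m inch '[[[-0.1,-0.1,1.5],[0,0,0],1],[[-0.1,-0.1,2.5],[0,0,0],1],[[-0.1,-0.1,3.6],[0,0,0],1],[[-0.1,-0.1,3.75],[0,0,0],1],[[-0.1,-0.1,3.75],[0,0,0],0.85],[[-0.1,-0.1,3.75],[0,0,0],0.78],[[-0.1,-0.1,3.75],[0,0,0],0.74],[[-0.1,-0.1,3.75],[0,0,0],0.7],[[-0.1,-0.1,3.75],[0,0,0],0.6],[[-0.1,-0.1,3.75],[0,0,0],0.4],[[-0.1,-0.1,3.75],[0,0,0],0.4]]' 25
python3 -m inch '[[[0,0,0],[0,0,0],0.4],[[0,0,0],[0,0,0],0.4],[[0,0,-0.5],[0,0,0],0.4],[[0,0,-1.5],[0,0,0],0.4],[[0,0,-4],[0,0,0],0.4],[[0,0,-4],[0,0,0],0.4]]' 70
python3 st.py
python3 - <<'E'
from h import *
s=snap('side','s46'); cv2.imwrite("pics/s46d.png",cv2.resize(s[190:290,320:440,::-1],None,fx=6,fy=6,interpolation=cv2.INTER_CUBIC))
p=mix(-31,0);go(p[0],p[1],190,-10.2)
E
```

```text
time: 58.55
tool_pos: [456.1, -436.0, 15.9]
tcp_rot: [180.0, -0.1, -15.0]
ft_force: [0.8, 0.4, 5.9]
finger_gap: 59.9
time: 59.15
tool_pos: [457.4, -437.5, 59.2]
tcp_rot: [179.8, -0.3, -15.0]
ft_force: [1.3, -0.6, 0.7]
finger_gap: 59.3
mix [  19.55 -707.39] z 59.17 F 1.34 -0.37 0.66 rot [179.82  -0.28 -15.02] T [-0.02 -0.02  0.03]
shift [-10.87 -69.99 -13.46] turn [ 0.003 -0.004 -0.084] gap 59.2
```

View pics/s46d.png

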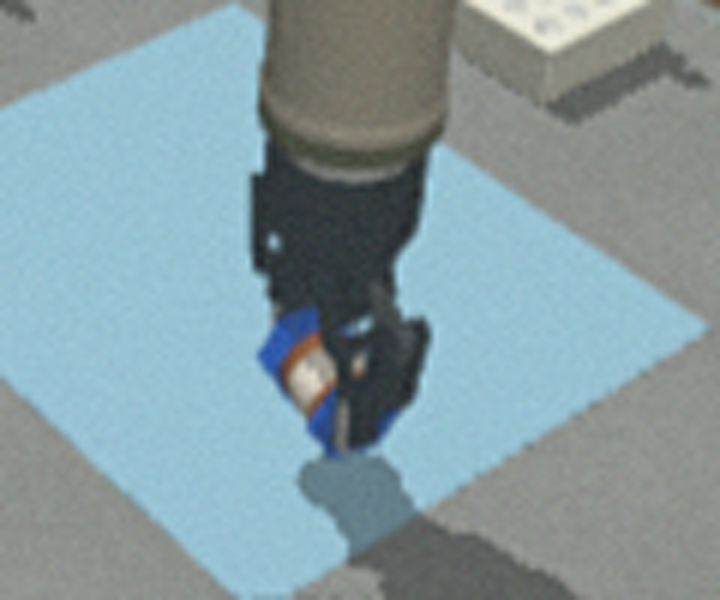

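```bash
python3 -m inch '[[[0,0,-4],[0,0,0],0.4],[[0,0,-8],[0,0,0],0.4],[[0,-2,-12],[0,0,0],0.4],[[-1,-6,-13.5],[0,0,0],0.4],[[-2,-10,-13.5],[0,0,0],0.4],[[-3,-14,-13.5],[0,0,0],0.4],[[-4,-18,-13.5],[0,0,0],0.4],[[-4.5,-22,-13.5],[0,0,0],0.4],[[-5,-26,-13.5],[0,0,0],0.4],[[-5.5,-30,-13.5],[0,0,0],0.4],[[-6,-34,-13.5],[0,0,0],0.4],[[-6.5,-38,-13.5],[0,0,0],0.4],[[-7,-42,-13.5],[0,0,-0.084],0.4],[[-7.5,-46,-13.5],[0,0,-0.084],0.4],[[-8,-50,-13.5],[0,0,-0.084],0.4],[[-8.5,-54,-13.5],[0,0,-0.084],0.4],[[-9,-58,-13.5],[0,0,-0.084],0.4],[[-9.7,-62,-13.5],[0,0,-0.084],0.4],[[-10.3,-66,-13.5],[0,0,-0.084],0.4],[[-10.9,-70,-13.5],[0,0,-0.084],0.4]]'
python3 -m inch '[[[0,0,0],[0,0,0],0.4],[[0,0,0],[0,0,0],0.4]]'
python3 - <<'E'
from h import *
p=mix(-31,0); go(p[0],p[1],108,-10.2)
s=snap('side','s47'); cv2.imwrite("pics/s47d.png",cv2.resize(s[80:170,235:325,::-1],None,fx=6,fy=6,interpolation=cv2.INTER_CUBIC))
E
```

```text
time: 61.2
tool_pos: [531.3, 270.3, 188.8]
tcp_rot: [180.0, 0.1, -10.2]
ft_force: [0.9, -0.6, -0.4]
finger_gap: 59.4
time: 61.4
tool_pos: [531.0, 269.3, 188.6]
tcp_rot: [179.9, 0.1, -10.1]
ft_force: [-1.1, -0.4, -1.2]
finger_gap: 59.1
shift [0.22 0.11 8.06] turn [0.002 0.002 0.002] gap 59.1
```

View pics/s47d.png

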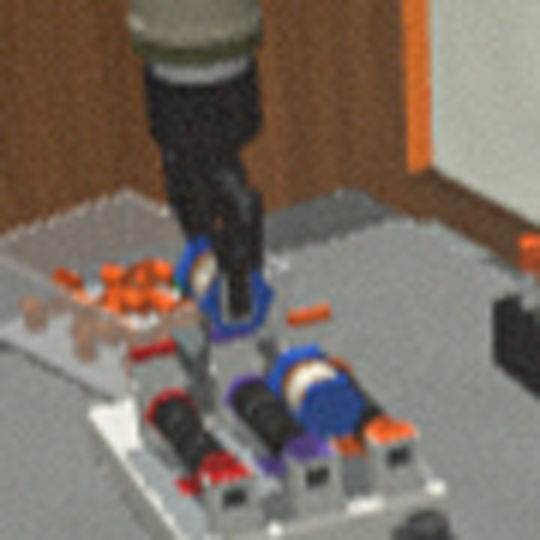

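```bash
python3 -m inch '[[[0.1,0.05,2],[0,0,0],0.4],[[0.1,0.05,4],[0,0,0],0.4],[[0.1,0.05,6],[0,0,0],0.4],[[0.1,0.05,7.5],[0,0,0],0.4],[[0.1,0.05,8],[0,0,0],0.4],[[0.1,0.05,8],[0,0,0],0.4],[[0.1,0.05,8],[0,0,0],0.4]]'; python3 st.py
python3 - <<'E'
from h import *
s=snap('side','s48'); cv2.imwrite("pics/s48d.png",cv2.resize(s[100:170,245:325,::-1],None,fx=8,fy=8,interpolation=cv2.INTER_CUBIC))
E
```

```text
time: 62.15
tool_pos: [533.4, 268.0, 111.2]
tcp_rot: [-180.0, -0.1, -10.2]
ft_force: [-0.2, 0.1, -0.3]
finger_gap: 59.5
mix [-30.6    0.41] z 111.16 F -0.19 0.09 -0.33 rot [-1.7996e+02 -6.0000e-02 -1.0230e+01] T [-0.    0.    0.01]
```

View pics/s48d.png

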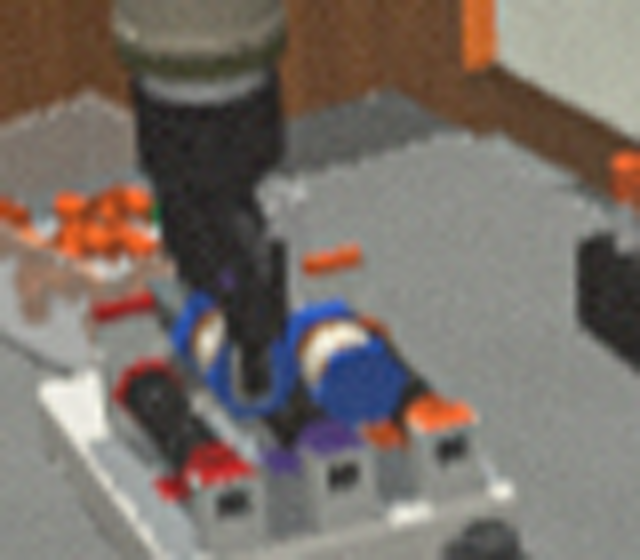

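```bash
python3 -m inch '[[[-0.15,0,0.5],[0,0,0],0.4],[[-0.2,0,1.0],[0,0,0],0.4],[[-0.2,0,1.5],[0,0,0],0.4],[[-0.2,0,1.5],[0,0,0],0.4]]'; python3 st.py
python3 -m inch '[[[0,0,0.15],[0,0,0],0.4],[[0,0,0.25],[0,0,0],0.4],[[0,0,0.25],[0,0,0],0.4]]'; python3 st.py
```

```text
time: 62.6
tool_pos: [530.0, 268.2, 93.9]
tcp_rot: [179.9, 0.1, -10.2]
ft_force: [0.4, -0.2, -1.9]
finger_gap: 59.4
mix [-33.98  -0.04] z 93.91 F 0.47 -0.11 -1.93 rot [ 1.7994e+02  9.0000e-02 -1.0200e+01] T [ 0.01 -0.02 -0.04]
time: 62.9
tool_pos: [530.7, 268.5, 92.6]
tcp_rot: [180.0, 0.0, -10.2]
ft_force: [-0.3, 0.6, -1.3]
finger_gap: 59.2
mix [-33.29   0.38] z 92.61 F -0.39 0.51 -1.28 rot [ 1.800e+02  1.000e-02 -1.021e+01] T [0.03 0.16 0.01]
```

```bash
python3 -m inch '[[[0,0,0.15],[0,0,0],0.4],[[0,0,0.25],[0,0,0],0.4],[[0,0,0.25],[0,0,0],0.4]]'; python3 st.py
python3 -m inch '[[[0,0,0.1],[0,0,0],0.4],[[0,0,0.15],[0,0,0],0.4],[[0,0,0.15],[0,0,0],0.4]]'; python3 st.py
```

```text
time: 63.2
tool_pos: [530.7, 268.6, 90.7]
tcp_rot: [-180.0, 0.0, -10.2]
ft_force: [-4.4, 0.4, 3.7]
finger_gap: 58.8
mix [-33.29   0.55] z 90.73 F -4.42 -0.38 3.72 rot [-179.98    0.    -10.22] T [-0.18  0.63 -0.16]
time: 63.5
tool_pos: [530.7, 268.7, 89.3]
tcp_rot: [-180.0, 0.0, -10.2]
ft_force: [-4.4, 0.1, 5.8]
finger_gap: 59.4
mix [-33.33   0.57] z 89.34 F -4.37 -0.67 5.79 rot [-179.98    0.    -10.21] T [-0.25  0.83 -0.16]
```

```bash
python3 -m inch '[[[-0.1,0,0],[0,0,0],0.4],[[-0.1,0,0],[0,0,0],0.71],[[-0.1,0,0],[0,0,0],0.73],[[-0.1,0,0],[0,0,0],0.76],[[-0.1,0,0],[0,0,0],0.76],[[-0.1,0,-0.5],[0,0,0],0.76],[[-0.1,0,-1.5],[0,0,0],0.76],[[-0.1,0,-3],[0,0,0],0.76],[[-0.1,0,-6],[0,0,0],0.76],[[-0.1,0,-9],[0,0,0],0.76],[[-4,2,-12],[0,0,0],0.5],[[-8,4,-12],[0,0,0],0.3],[[-10,8,-12],[0,0,0],0.1],[[-10,12,-12],[0,0,0],0],[[-10,16,-12],[0,0,0],0],[[-10,20,-12],[0,0,0],0],[[-10,22,-12],[0,0,0],0],[[-10,22,-12],[0,0,0],0]]' 25; python3 st.py
python3 - <<'E'
from h import *
s=snap('side','s50'); cv2.imwrite("pics/s50d.png",cv2.resize(s[90:170,235:325,::-1],None,fx=7,fy=7,interpolation=cv2.INTER_CUBIC))
t=snap('top','t50');crop(t,(140,130,290,220),5,'t50c')
print(blobs(t,HUE["green"],(135,160,165,195),90)); print(blobs(s,HUE["green"],(255,115,285,140),60,40))
E
```

```text
time: 65.3
tool_pos: [393.6, 67.7, 210.4]
tcp_rot: [180.0, -0.2, -10.4]
ft_force: [0.8, -1.1, 0.2]
finger_gap: -0.0
mix [-132.69 -221.54] z 210.43 F 1.03 -0.91 0.18 rot [ 1.800e+02 -1.700e-01 -1.039e+01] T [ 0.03  0.03 -0.03]
[(array([146.45, 174.62]), 64, [142, 171, 10, 9]), (array([151.62, 185.38]), 13, [150, 184, 4, 4])]
[]
```

View pics/s50d.png

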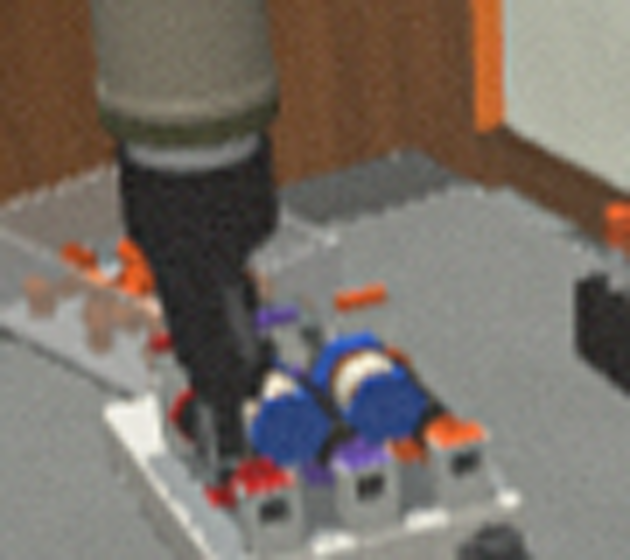

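View pics/t50c.png

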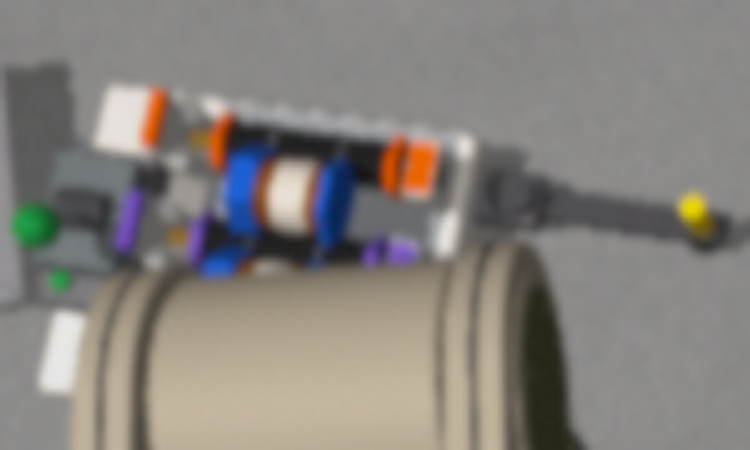

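Run:
```python
from h import *
for z in (115,123,130,140,150): print(z,tomix(plane("top",146.5,174.6,z)).round(1), proj("side",plane("top",146.5,174.6,z)).round(1))
for u,v in ((157,171),(152,175)): print(u,v,tomix(plane("top",u,v,75)),tomix(plane("top",u,v,85)))
# plates as side bias reference
print(proj("side",[*mix(0,81),111]),proj("side",[*mix(-62,81),111]))
```

```text
115 [-11.4 136.5] [266.7 131.5]
123 [-12.8 132.1] [266.6 130.3]
130 [-14.  128.3] [266.5 129.3]
140 [-15.7 122.9] [266.4 127.8]
150 [-17.4 117.4] [266.2 126.3]
157 171 [ 11.20241935 129.10891929] [  9.32946617 123.94007755]
152 175 [ -3.20835653 141.36513994] [ -4.94653833 136.08167649]
[273.48176583 136.64783437] [260.32422295 139.58348341]
```

Run:
```python
from h import *
p=mix(-60,122); print(p); go(p[0],p[1],205,-10.2)
```

```text
[525.95260184 392.89694859]
shift [  7.21 -34.16   0.56] turn [-0.001 -0.002 -0.002] gap 0.3
```

```bash
python3 -m inch '[[[0,-4,0],[0,0,0],0],[[0,-8,0],[0,0,0],0],[[0,-12,0],[0,0,0],0],[[0,-16,0],[0,0,0],0],[[2,-20,0],[0,0,0],0],[[4,-24,0],[0,0,0],0],[[6,-28,0],[0,0,0],0],[[7.2,-32,0],[0,0,0],0],[[7.2,-34.2,0],[0,0,0],0],[[7.2,-34.2,0.5],[0,0,0],0],[[7.2,-34.2,0.5],[0,0,0],0]]'; python3 st.py
python3 - <<'E'
from h import *
s=snap('side','s51'); cv2.imwrite("pics/s51d.png",cv2.resize(s[80:170,235:325,::-1],None,fx=7,fy=7,interpolation=cv2.INTER_CUBIC))
t=snap('top','t51');crop(t,(130,130,280,220),5,'t51c')
p=mix(-58,122); go(p[0],p[1],137,-10.2)
E
```

```text
time: 66.5
tool_pos: [523.6, 394.6, 202.2]
tcp_rot: [179.9, 0.1, -10.1]
ft_force: [-0.5, -0.4, 0.1]
finger_gap: -0.1
mix [-62.6  123.26] z 202.23 F -0.38 -0.45 0.11 rot [ 1.7991e+02  9.0000e-02 -1.0080e+01] T [-0.04  0.03 -0.01]
shift [0.39 0.   6.63] turn [0.001 0.001 0.   ] gap 0.0
```

View pics/s51d.png

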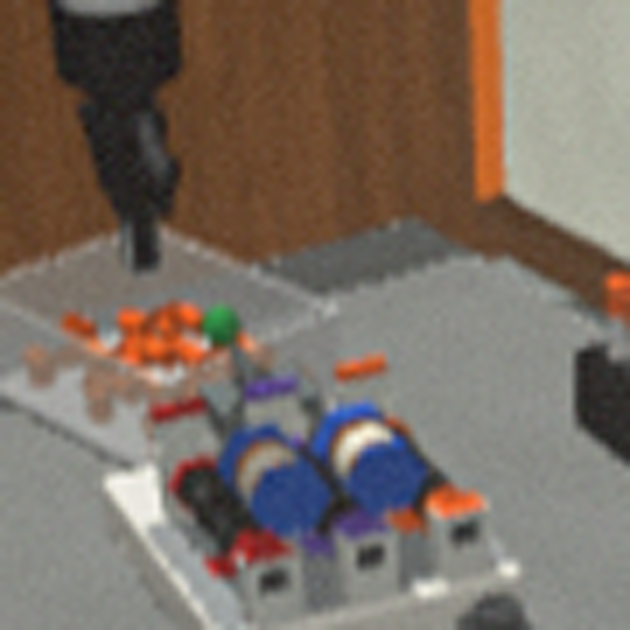

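View pics/t51c.png

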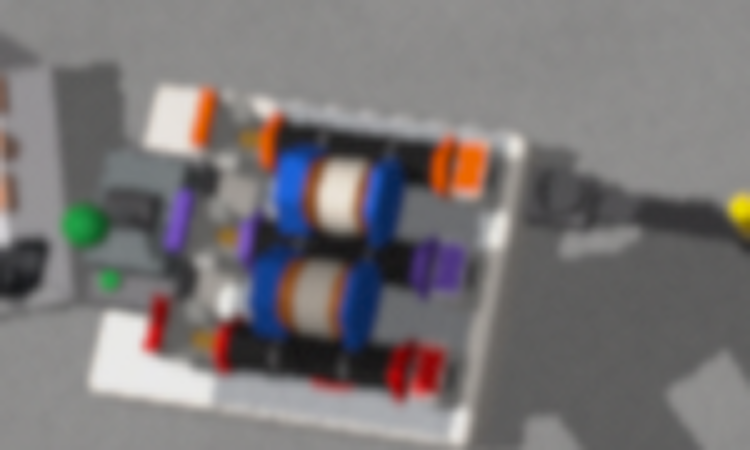

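```bash
python3 - <<'E'
from h import *
for u,v in ((338,197),(318,300)): print(tomix(plane("top",130+u/5,130+v/5,119)))
t=cv2.imread("pics/t51.png")[...,::-1]
b=blobs(t,HUE["blue"],(180,150,215,205),100); print(b)
E
python3 -m inch '[[[0.3,0,2],[0,0,0],0],[[0.3,0,4],[0,0,0],0],[[0.3,0,6],[0,0,0],0],[[0.3,0,6.6],[0,0,0],0],[[0.3,0,6.6],[0,0,0],0],[[0.3,0,6.6],[0,0,0],0]]'; python3 st.py
python3 - <<'E'
from h import *
s=snap('side','s52'); cv2.imwrite("pics/s52d.png",cv2.resize(s[80:170,235:325,::-1],None,fx=7,fy=7,interpolation=cv2.INTER_CUBIC))
t=snap('top','t52');crop(t,(130,150,210,210),8,'t52c')
E
```

```text
[25.22948778 -9.96554017]
[-36.11433404 -11.25134074]
[(array([185.64, 177.26]), 237, [180, 158, 15, 40]), (array([206.54, 169.67]), 116, [203, 161, 9, 19]), (array([201.88, 190.38]), 113, [198, 181, 9, 20])]
time: 67.2
tool_pos: [528.3, 392.9, 139.1]
tcp_rot: [-179.9, -0.1, -10.2]
ft_force: [0.8, -0.5, 0.2]
finger_gap: -0.1
mix [-57.73 122.42] z 139.11 F 0.9 -0.32 0.19 rot [-1.7994e+02 -7.0000e-02 -1.0230e+01] T [ 0.02 -0.03  0.  ]
```

View pics/s52d.png

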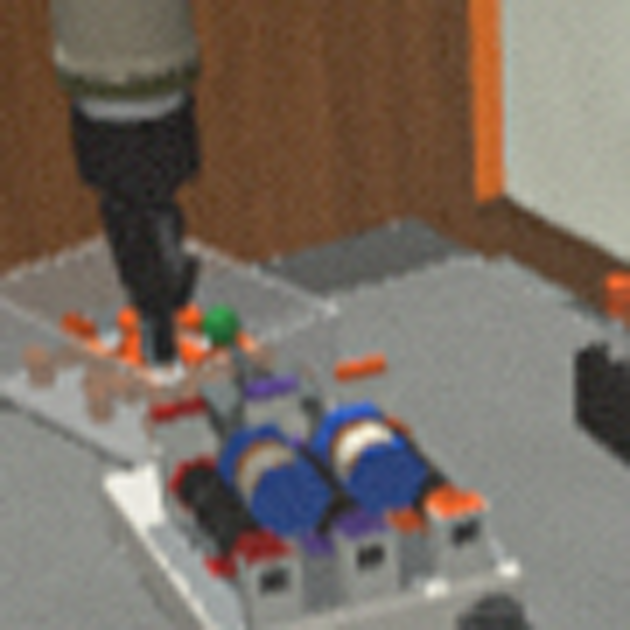

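View pics/t52c.png

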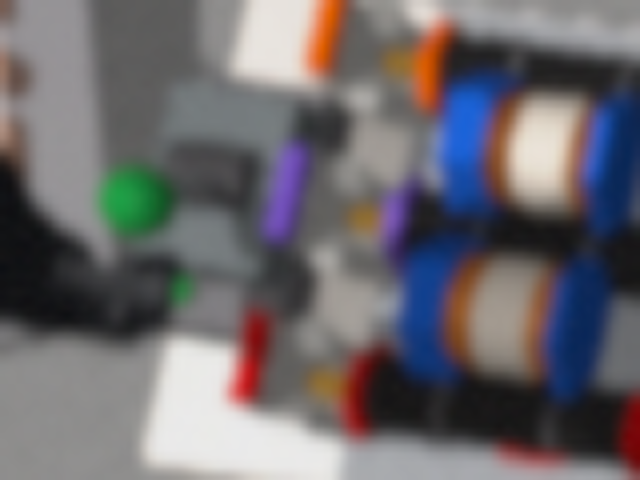

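```bash
python3 -m inch '[[[0.8,0,0],[0,0,0],0],[[1.6,0,0],[0,0,0],0],[[2.4,0,0],[0,0,0],0],[[3.2,0,0],[0,0,0],0],[[4,0,0],[0,0,0],0],[[4,0,0],[0,0,0],0]]'; python3 st.py
python3 -c "
from h import *
s=snap('side','s53'); cv2.imwrite('pics/s53d.png',cv2.resize(s[80:170,235:325,::-1],None,fx=7,fy=7,interpolation=cv2.INTER_CUBIC))"
```

```text
time: 67.9
tool_pos: [568.5, 385.3, 137.4]
tcp_rot: [180.0, -0.0, -10.3]
ft_force: [-0.3, -0.3, -0.9]
finger_gap: -0.1
mix [-16.82 122.04] z 137.44 F -0.23 -0.3 -0.92 rot [ 1.800e+02 -3.000e-02 -1.027e+01] T [-0.   -0.03 -0.01]
```

View pics/s53d.png

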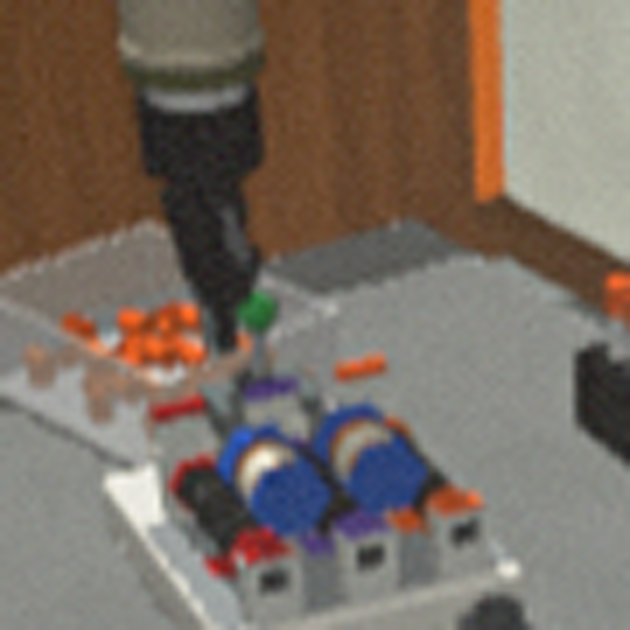

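The lever is moving over (ball now at crop (257,312)). Continue.

```bash
python3 -m inch '[[[0.8,0,0],[0,0,0],0],[[1.6,0,0],[0,0,0],0],[[2.2,0,0],[0,0,0],0],[[2.6,0,0],[0,0,0],0],[[2.6,0,0],[0,0,0],0]]'; python3 st.py
python3 -m inch '[[[0.4,0,0],[0,0,0],0],[[0.7,0,0],[0,0,0],0],[[0.7,0,0],[0,0,0],0]]'; python3 st.py
python3 -c "
from h import *
s=snap('side','s54'); cv2.imwrite('pics/s54d.png',cv2.resize(s[80:170,235:325,::-1],None,fx=7,fy=7,interpolation=cv2.INTER_CUBIC))"
```

```text
time: 68.45
tool_pos: [591.5, 381.5, 137.1]
tcp_rot: [180.0, 0.2, -10.2]
ft_force: [-9.2, 0.7, 2.2]
finger_gap: 0.2
mix [  6.53 122.34] z 137.15 F -9.2 -0.91 2.15 rot [179.95   0.21 -10.2 ] T [ 0.04  1.39 -0.05]
time: 68.75
tool_pos: [592.6, 381.5, 136.8]
tcp_rot: [179.8, 0.8, -10.1]
ft_force: [-35.1, -0.1, 15.1]
finger_gap: 0.1
mix [  7.64 122.57] z 136.84 F -34.58 -6.28 15.13 rot [179.79   0.82 -10.06] T [-0.04  5.78 -0.22]
```

View pics/s54d.png

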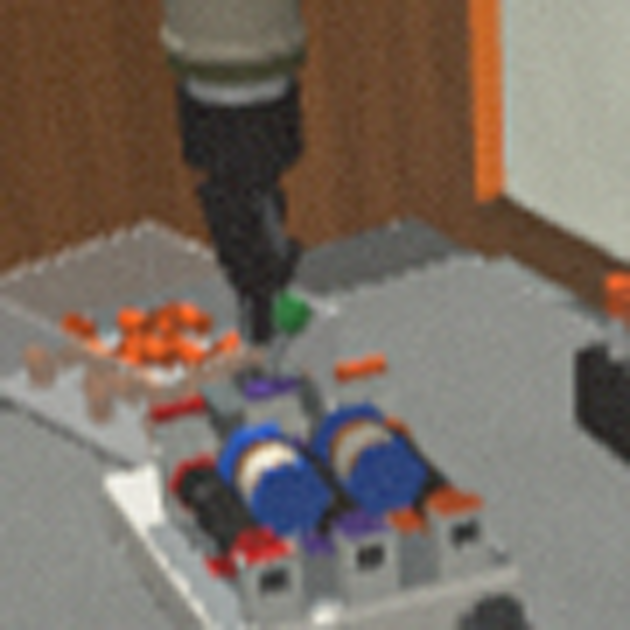

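```bash
python3 -m inch '[[[-0.7,0,0],[0,0,0],0],[[-1.5,0,0],[0,0,0],0],[[-3,0,-2],[0,0,0],0],[[-6,0,-5],[0,0,0],0],[[-10,0,-8],[0,0,0],0],[[-14,2,-8],[0,0,0],0],[[-18,5,-8],[0,0,0],0],[[-22,8,-8],[0,0,0],0],[[-22,8,-8],[0,0,0],0],[[-22,8,-8],[0,0,0],0]]'; python3 st.py
python3 - <<'E'
from h import *
s=snap('side','s55'); cv2.imwrite('pics/s55d.png',cv2.resize(s[80:190,235:345,::-1],None,fx=5,fy=5,interpolation=cv2.INTER_CUBIC))
t=snap('top','t55');crop(t,(130,130,290,250),5,'t55c')
g=blobs(t,HUE["green"],(130,150,170,195),90); print(g)
gs=blobs(s,HUE["green"],(255,115,295,145),50,40); print(gs)
if gs: X=tri(g[0][0],gs[0][0]); print(X,tomix(X))
y=blobs(t,HUE["yellow"],(260,160,290,185),90); ys=blobs(s,HUE["yellow"],(300,160,340,195),80); print(tomix(tri(y[0][0],ys[0][0])))
E
```

```text
time: 69.8
tool_pos: [368.4, 339.9, 218.1]
tcp_rot: [-179.9, -0.1, -10.2]
ft_force: [-0.1, -0.6, 0.0]
finger_gap: 0.0
mix [-205.64   41.92] z 218.14 F 0.01 -0.65 0.02 rot [-1.7993e+02 -9.0000e-02 -1.0190e+01] T [-0.02  0.   -0.04]
[(array([150.44, 158.57]), 63, [146, 155, 10, 8]), (array([151.62, 185.38]), 13, [150, 184, 4, 4])]
[(array([276.  , 124.29]), 24, [274, 122, 5, 6])]
[613.25356132 372.57218856 149.57360976] [ 29.52042574 117.45612819]
[  68.8559655  -230.23730212]
```

View pics/s55d.png

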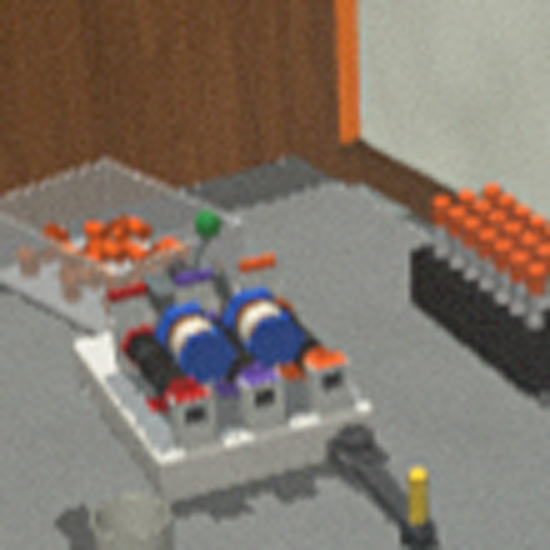

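View pics/t55c.png

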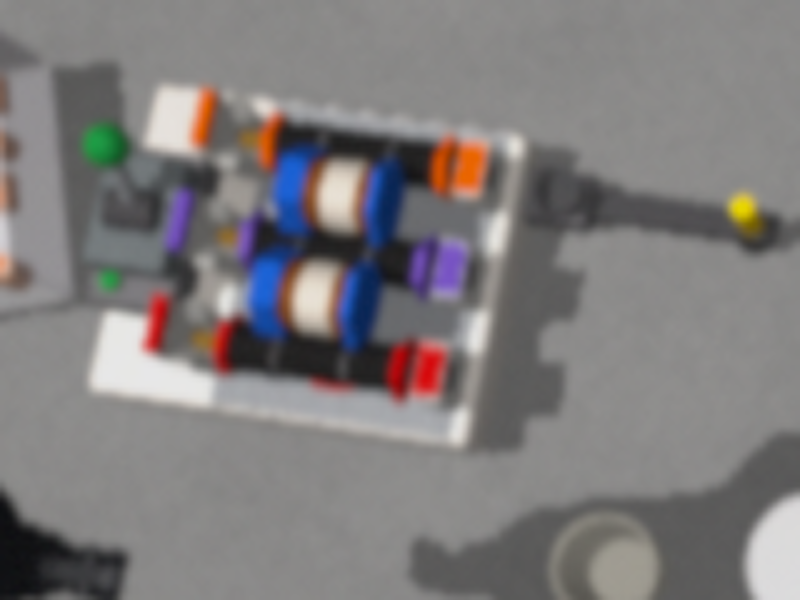

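Run:
```python
from h import *
r.hand_in(); print(telemetry.sense()["time"])
```

```text
the job is handed in; nothing more can be done
the job is handed in; nothing more can be done
```

I did the whole job in order and handed it in at about 70 s of the 210 s allowed; the system gave no verdict.

- **Stabiliser leg:** I gripped the post, carried it round and let go. The last pictures put the post straight out along the mixer's -y, about 90° from where it started.
- **Rollers:** I fitted orange, violet and red, each into the bay of its own colour. Each one met a hard stop where the fixed pin bottoms, and I let it go there. In the last top view all three lie level with each other, with their brass pins in the slots. The orange roller had tipped about 4° in the grip, which I corrected before inserting it.
- **Bottles:** one lies in each gap along the rollers. I measured both in the top view at about 5–7 mm from the gap centres, well within the 26 mm allowed.
- **Switch:** I pushed the lever until it hit a hard stop, with 35 N read at the wrist. The green knob travelled about 47 mm.
    - That works out at 0.9–1.0 rad, depending on how far out the knob sits on the lever. The low end is not far above the 0.85 needed.
    - I relied on the hard stop rather than on that measurement.
- **Bystanders:** the beaker and dishes look to be where they stood in the last picture, and I did not touch the brown and pink look-alikes.
- **Check that disagreed:** the side camera showed things about 4–6 mm higher than the top camera, so I set heights by the wrist force and the known sizes.

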